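# Take the hot lid off the pot with the lid lifter

### The job

The pot is ready and its lid is hot: take the lid lifter from its stand, hook it under the lid's loop handle, lift the lid off and carry it, hanging level, to the cork trivet, and set it down there gently, flat and centred. Then unhook the lifter and park it back in its stand as you found it. Do not touch the pot or lid with the gripper or arm, and leave the pot, the rack and all the other kitchen things undisturbed.

Things in the scene. Friction and masses are not known exactly. Their poses are not given: they have to be found in the camera images.
- lifter_grip (a point): Lid lifter, 160 g; this point: centre of its wooden grip bar, 80 x 24 x 20 mm. Frame as of the whole lifter, z up and x forward when parked. It is BUILT LEANING: the bar's length runs along (-0.574, 0, 0.819) of this frame, 35 degrees off z. Pinch its flat faces, 20 mm apart along y. A steel shank 26 wide (y) x 6 mm runs on from its lower end to a hook (lifter_hook)
- lifter_hook (a point): The lifter's hook, axes as lifter_grip; this point is the centre of an 8 mm bar seated in its inner corner, at (0.064, 0, -0.079) m from the grip. A tongue 26 wide, 5 thick sticks out 24 mm square to the shank, along (0.819, 0, 0.574), forward and up: its tip is 8 mm above and 17 mm ahead of this point; the hook's lowest corner is 13 mm below it
- stand_home (a point): White fixed stand of the lifter. This point and its axes: where lifter_grip and its axes lie when parked, 35 mm behind (-x) the middle of the 130 x 90 mm base and 150 mm above the table. The lifter is drawn out upwards, and slid back, along its lean (-0.574, 0, 0.819)
- stand_channel (a point): The stand's channel, open to the front (the hook's side), leaning like the lifter, for the 26 mm wide shank: 34 mm between its side walls, 46 mm overall. This point is the middle of its length on the lean line through stand_home. It starts 48 mm down the lean from stand_home, so the grip bar stands free; at its lower end, 110 mm down, the hook rests on a ledge
- lid_seat (a point): Hot steel pot lid: disc 160 mm diameter, 5 mm thick, domed to 11 mm, 250 g. This point is the centre of the disc's underside, z up through the loop. Below it a plug of 132 mm diameter and 6 mm depth sits in the pot's mouth (142 mm)
- lid_bar (a point): Middle of the top bar of the lid's black loop handle, 52 mm above lid_seat. The bar is 8 mm in diameter and runs along the lid's own y; its two upright legs stand 34 mm to either side of this point. Free space under the bar down to the dome: 37 mm. The lid hangs level only if the hook takes the bar at its middle (within about 10 mm)
- pot: Red pot, 150 mm diameter, 75 mm tall, two small side handles on its y axis (reaching 102 mm from the centre, lower than the rim), 1.5 kg; origin at the centre of its underside. It stands on one of the two zones of the hob
- trivet_top (a point): Round cork trivet, fixed, 160 mm diameter, 16 mm thick; this point is the centre of its top face. With the lid lying on it, lid_seat is 6 mm above this point
- hob: Black two-zone hob plate, fixed, 280 (x) x 410 (y) x 20 mm; origin at the centre of its underside
- rack: Steel utensil rack over the hob, fixed, origin and axes as hob. A bar 14 mm thick runs along y at x = -0.02, z = 0.40 m, y = -0.215 to 0.215, nearly over the pot's middle: a gripper pointing straight down there would strike it, one leaning back 35 degrees passes under. From its ends arms 14 mm thick run back at z = 0.40 to two posts at x = 0.165
- milk_pan: Bystander: open aluminium milk pan, 112 mm diameter, 55 mm tall, wooden handle out to 150 mm along its x; origin under its centre; on the other zone of the hob
- mill: Bystander: dark wooden pepper mill, 52 mm diameter, 200 mm tall; origin under its centre
- oil: Bystander: amber oil bottle, 56 mm diameter, 210 mm tall; origin under its centre
- jar: Bystander: glass jar with a green cap, 70 mm diameter, 90 mm tall; origin under its centre
- bowl: Bystander: white bowl, 100 mm diameter, 45 mm tall; origin under its centre
- mug: Bystander: blue mug, 72 mm diameter, 85 mm tall, handle at its +y; origin under its centre
- salt: Bystander: white salt pot with a steel cap, 48 mm diameter, 75 mm tall; origin under its centre
There are look-alikes about, which are no part of the job. What is shaped like the part that bears lifter_grip but purple is not meant.

How it is judged:
By the outcome, as a careful person would: the job done as asked, in the order asked, and still so for the second after the job is handed in, with the robot touching nothing.
It also fails if it takes over 72 s, if anything falls off the work surface, if the arm or the gripper's body presses on something with over 40 N, if the wrist force passes 120 N, or if a joint passes its speed limit or range.

### The arm

A 7-joint arm with a two-finger parallel gripper is mounted at the origin on the work surface. World frame = base frame: x ahead of the robot, y to its left, z up, the work surface at z = 0. Lengths are in m, angles in rad, forces in N, time in s.
With the tool pointing down it reaches from about 0.35 to 0.9 m from the base axis. Payload 8.1 kg.
Tool frame: the origin (TCP) lies between the finger pads; the fingertips stand 22 mm ahead of it and the grasp point (between the pads) lies 3 mm ahead of it; z points along the fingers, x is the direction in which the jaws open and shut, and the axes are right-handed (so a half turn about z gives the same grasp; the last joint's range is limited). The gripper opens to 92 mm and grips with 3 to 60 N. Pads are 19 mm wide; open, the fingers measure 130 mm over their backs; the gripper's body (75 mm by 190 mm) begins 47 mm behind the grasp point.
Start: joints at [1.061, 0.434, 0.025, 1.573, -0.012, 1.134, -0.075], TCP at [0.247, -0.574, 0.249] pointing down, gripper open.
Joint ranges: [-2.62, 2.62], [-0.44, 2.09], [-1.27, 1.32], [0.08, 2.57], [-1.32, 4.46], [0.12, 2], [-2.74, 2.74]. Speed limits (rad/s): [2.22, 2.22, 3.01, 3.01, 3.14, 3.14, 3.14].

### API

Orientations are given as a rotation vector (axis times angle).
In Python, from cell import arm, vision, order gives the robot as it stands.
- The arm moves only by the tool apply_moves, never from a script. Its argument "commands" is a list of rows, each a list of 6 numbers: the shift along the tool's x, y, z in cm, then the turn, a rotation vector about the tool's x, y, z in rad. A call has 1 to 5 rows; each row shifts and turns the commanded pose from where the row before left it, along the tool's axes as they then stand; what a row does not reach is not made up. A row lasts 1/10 s, in which the tool goes at most 50 mm and 8.59 degrees, less where a joint would pass 70% of its speed; a pose out of reach is approached as far as the arm can. A call with a gripper value outside its range is refused whole. "claw" is the closure, from -1 (fully open) to 1 (shut), so that 0 is half open, set as the call begins (left out, the last holds). The fingers move at their own pace and stop on an object; "newtons" is the grip in N (left out, the last holds). Time passes only in rows, so rows that do not move let the fingers close. It gives the time, the measured TCP pose, the force and the opening at its end, in the units of the state.
- arm.observe(): the state, without advancing time (a new reading comes with each control period).
- vision.get_image(name): name is "side" or "top"; returns (picture, depth): 420x560x3 uint8, red, green, blue; 420x560 float32, m along the optical axis (not along the pixel's ray), 0 where there is no reading.
- vision.get_calibration(name): a dict with "K" (3x3 intrinsics, pixels), "D" ([k1, k2, p1, p2, k3] as OpenCV has them; the pictures are not rectified), "R" (3x3) and "t" (3): a world point X has camera coordinates R X + t. Camera axes: x right, y down, z forward; pixel columns grow to the right and rows downward; lengths in m; the calibration is good to about 2 mm. A picture is of the moment at which its call begins. get_calibration takes no time and is no camera call.
- order.sign_off(): hands the job in, once; it reports no verdict.
The state is a dict: "clock": time; "joints": joint angles; "dq": joint speeds; "joint_efforts": joint torques, N m; "position": TCP position; "ee_rot": TCP orientation; "force": force on the tool from outside, world axes, zero at the start; "ft_torque": the same for the moment, N m; "width": opening from 0.0 (shut) to 1.0 (fully open).
Only numpy, scipy, OpenCV 4.12 (cv2) and the standard library are available. Lean on these libraries where they do the work, as an engineer would, in place of code of your own. Each camera call takes 0.05 s, during which the arm holds its last target.

## Working session

There is one attempt and no reset: what is moved stays moved. The work goes in short steps, Python scripts to look and compute and a tool call to move; the robot and the scene stay as the last step left them, time stands still between calls to the robot, and variables do not carry over. Pictures are saved under pics/ and viewed, and the job is handed in when it is done.

Besides the shell and the picture viewer there is one more tool, called after "Request:" as name(argument=value, ...) on one line, values as JSON. apply_moves: Moves the arm, as the interface text tells. Its arguments: {"type":"object","properties":{"commands":{"type":"array","items":{"type":"array","items":{"type":"number"}}},"claw":{"type":"number"},"newtons":{"type":"number"}},"required":["commands"]}

```bash
mkdir -p pics; ls
python3 - <<'E'
from cell import arm, vision, order
import cv2, numpy as np
print(arm.observe())
for n in ("side","top"):
    im,d=vision.get_image(n); c=vision.get_calibration(n)
    cv2.imwrite(f"pics/{n}0.png",im[:,:,::-1]); np.savez(f"{n}0.npz",im=im,d=d)
    print(n,{k:np.array(v).round(4).tolist() for k,v in c.items()})
E
```

```text
pics
{'clock': 0.0, 'joints': array([ 1.06142193,  0.43520525,  0.02499285,  1.57408437, -0.01157717,
        1.13400536, -0.0751114 ]), 'dq': array([-6.74179520e-04,  1.10273391e-03,  9.76745118e-04, -3.39655618e-04,
        4.18240605e-04,  5.29226414e-05, -6.57829321e-04]), 'joint_efforts': array([-3.60805570e-04, -6.67860603e+01,  9.84772369e-01, -3.14465117e+01,
       -6.05715998e-02,  4.28675185e-02,  1.44726982e-04]), 'position': array([ 0.24702713, -0.57359594,  0.24796112]), 'ee_rot': array([-2.62368714e+00,  1.72667602e+00,  2.17827279e-03]), 'force': array([-0.60053285,  0.08026643, -0.53398363]), 'ft_torque': array([-0.00109419, -0.0099056 , -0.01779564]), 'width': 0.9988683673762622}
side {'K': [[386.2052, 0.0, 281.0389], [0.0, 386.2052, 209.9533], [0.0, 0.0, 1.0]], 'D': [-0.044, 0.0, 0.0, 0.0, 0.0], 'R': [[-0.7397, -0.6729, -0.0081], [-0.4926, 0.5496, -0.6747], [0.4585, -0.4951, -0.738]], 't': [0.4371, 0.3465, 0.7789]}
top {'K': [[470.6504, 0.0, 280.8797], [0.0, 470.6504, 210.7225], [0.0, 0.0, 1.0]], 'D': [0.0324, 0.0, 0.0, 0.0, 0.0], 'R': [[0.0101, -0.9999, -0.0094], [-0.9878, -0.0086, -0.1556], [0.1555, 0.0108, -0.9878]], 't': [0.05, 0.5422, 1.3084]}
```

View pics/side0.png

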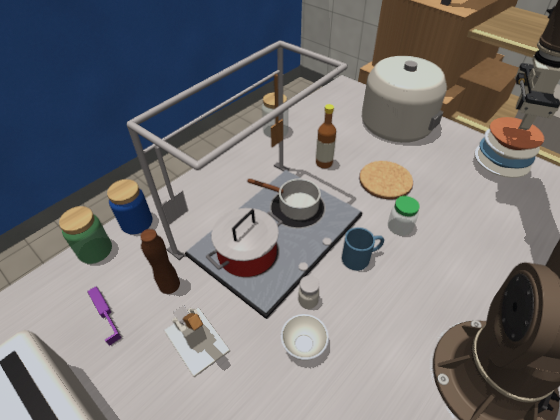

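View pics/top0.png

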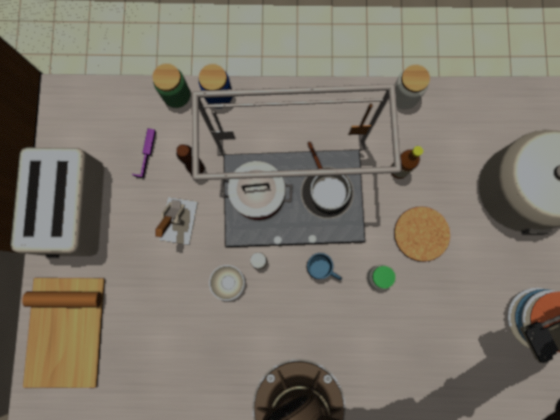

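The side picture shows two candidates: the wooden-gripped lifter in the white stand (side 192,322; top 168,220) and a purple one lying on the table (side 104,312; top 146,155). The one in the stand fits the description: wooden grip, parked. I'll confirm it in a crop.

```bash
cat > h.py <<'E'
import numpy as np, cv2
from cell import vision
def cal(n):
    c=vision.get_calibration(n); return [np.array(c[k],float) for k in "KDRt"]
def cloud(n,d):
    K,D,R,t=cal(n); v,u=np.mgrid[:420,:560]
    p=cv2.undistortPoints(np.stack([u,v],-1).reshape(-1,1,2).astype(np.float64),K,D).reshape(420,560,2)
    X=np.dstack([p*d[...,None],d]); W=(X-t)@R; W[d==0]=np.nan; return W
def proj(n,P):
    K,D,R,t=cal(n); return cv2.projectPoints(np.array(P,float).reshape(-1,3),cv2.Rodrigues(R)[0],t,K,D)[0].reshape(-1,2)
def snap(n,tag):
    im,d=vision.get_image(n); np.savez(f"{n}{tag}.npz",im=im,d=d); return im,d
def crop(im,x0,y0,x1,y1,s,fn):
    c=cv2.resize(im[y0:y1,x0:x1,::-1],None,fx=s,fy=s,interpolation=cv2.INTER_CUBIC); cv2.imwrite(fn,c)
E
python3 - <<'E'
from h import *
z=np.load("side0.npz"); t=np.load("top0.npz")
a=cv2.resize(z['im'][285:375,150:240,::-1],(400,400),interpolation=cv2.INTER_CUBIC)
b=cv2.resize(t['im'][185:255,140:210,::-1],(400,400),interpolation=cv2.INTER_CUBIC)
c=cv2.resize(z['im'][200:280,200:300,::-1],(400,320),interpolation=cv2.INTER_CUBIC)
cv2.imwrite("pics/c1.png",np.hstack([a,b]));
d=cv2.resize(t['im'][155:225,215:303,::-1],(400,320),interpolation=cv2.INTER_CUBIC)
cv2.imwrite("pics/c2.png",np.hstack([c,d]))
E
```

```text
(no output)
```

View pics/c1.png

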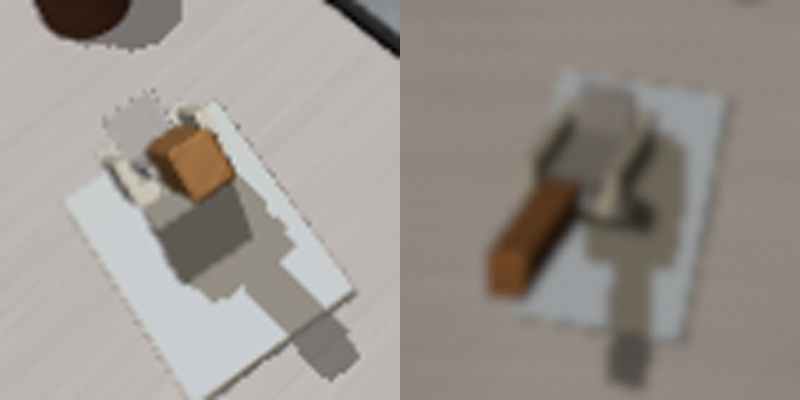

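View pics/c2.png

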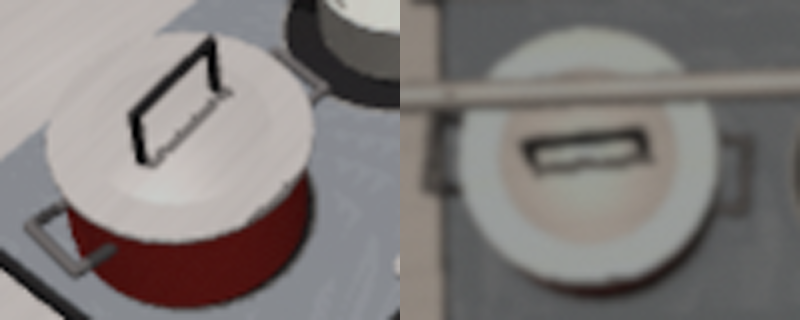

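Crop confirms: wooden grip, steel shank, in the white stand with the base; the lid's loop is black with bar at about top (258,187). Now measuring.

Run:
```python
from h import *
W={n:cloud(n,np.load(n+"0.npz")['d']) for n in("side","top")}; I={n:np.load(n+"0.npz")['im'] for n in("side","top")}
H={n:cv2.cvtColor(I[n],cv2.COLOR_RGB2HSV) for n in I}
def reg(n,x0,y0,x1,y1,m=None):
    w=W[n][y0:y1,x0:x1].reshape(-1,3); 
    return w
for n,b in (("side",(155,300,240,380)),("top",(150,190,205,250))):
    x0,y0,x1,y1=b; w=W[n][y0:y1,x0:x1]; h=H[n][y0:y1,x0:x1]
    print(n,"table z pct",np.nanpercentile(w[...,2],[1,10,25,50,75,90,99]).round(4))
    hist=np.histogram(w[...,2][~np.isnan(w[...,2])],np.arange(-.006,.24,.004)); print(list(zip(hist[1].round(3),hist[0])))
    wood=(h[...,1]>120)&(h[...,0]<20)&(w[...,2]>.08)
    q=w[wood]; print("wood",len(q),np.nanmean(q,0),np.nanmin(q,0),np.nanmax(q,0))
for n,b in (("side",(355,155,418,200)),("top",(385,200,460,270))):
    x0,y0,x1,y1=b; w=W[n][y0:y1,x0:x1]; h=H[n][y0:y1,x0:x1]
    m=(h[...,1]>100)&(w[...,2]>.008)&(w[...,2]<.025); q=w[m]
    c,r=cv2.minEnclosingCircle(q[:,:2].astype(np.float32)); print("trivet",n,len(q),np.median(q[:,2]),q.mean(0),c,r)
for n,b in (("side",(205,205,285,275)),("top",(220,155,295,225))):
    x0,y0,x1,y1=b; w=W[n][y0:y1,x0:x1]; h=H[n][y0:y1,x0:x1]
    z=w[...,2]; hist=np.histogram(z[~np.isnan(z)],np.arange(0,.2,.005)); print(list(zip(hist[1].round(3),hist[0])))
    m=(z>.145)&(h[...,2]<90); q=w[m]; print("bar",n,len(q),q.mean(0),q.min(0),q.max(0))
    m=(z>.09)&(z<.115); q=w[m]
    c,r=cv2.minEnclosingCircle(q[:,:2].astype(np.float32)); print("lid",len(q),q.mean(0),c,r)
```

```text
side table z pct [-0.0028 -0.0011 -0.      0.0016  0.0084  0.0599  0.1838]
[(np.float64(-0.006), np.int64(221)), (np.float64(-0.002), np.int64(3483)), (np.float64(0.002), np.int64(653)), (np.float64(0.006), np.int64(1295)), (np.float64(0.01), np.int64(243)), (np.float64(0.014), np.int64(17)), (np.float64(0.018), np.int64(18)), (np.float64(0.022), np.int64(20)), (np.float64(0.026), np.int64(15)), (np.float64(0.03), np.int64(18)), (np.float64(0.034), np.int64(14)), (np.float64(0.038), np.int64(21)), (np.float64(0.042), np.int64(16)), (np.float64(0.046), np.int64(19)), (np.float64(0.05), np.int64(15)), (np.float64(0.054), np.int64(20)), (np.float64(0.058), np.int64(24)), (np.float64(0.062), np.int64(31)), (np.float64(0.066), np.int64(71)), (np.float64(0.07), np.int64(113)), (np.float64(0.074), np.int64(49)), (np.float64(0.078), np.int64(23)), (np.float64(0.082), np.int64(9)), (np.float64(0.086), np.int64(3)), (np.float64(0.09), np.int64(6)), (np.float64(0.094), np.int64(5)), (np.float64(0.098), np.int64(7)), (np.float64(0.102), np.int64(20)), (np.float64(0.106), np.int64(40)), (np.float
[... 6175 characters left out ...]
64(4)), (np.float64(0.125), np.int64(0)), (np.float64(0.13), np.int64(0)), (np.float64(0.135), np.int64(4)), (np.float64(0.14), np.int64(11)), (np.float64(0.145), np.int64(53)), (np.float64(0.15), np.int64(20)), (np.float64(0.155), np.int64(0)), (np.float64(0.16), np.int64(0)), (np.float64(0.165), np.int64(0)), (np.float64(0.17), np.int64(0)), (np.float64(0.175), np.int64(0)), (np.float64(0.18), np.int64(0)), (np.float64(0.185), np.int64(0)), (np.float64(0.19), np.int64(0))]
bar top 74 [0.58635781 0.11482726 0.20316566] [0.5543036  0.02401577 0.14506372] [0.60003951 0.17464584 0.40212715]
lid 2117 [0.5874474  0.12437418 0.0995953 ] (0.5954988598823547, 0.12587642669677734) 0.0801357626914978
```

Run:
```python
from h import *
from scipy.optimize import least_squares
W={n:cloud(n,np.load(n+"0.npz")['d']) for n in("side","top")}; I={n:np.load(n+"0.npz")['im'] for n in("side","top")}
H={n:cv2.cvtColor(I[n],cv2.COLOR_RGB2HSV) for n in I}
u=np.array([-.574,0,.819]); B=np.array([[.819,0,.574],[0,1,0],u]) # rows box axes: thick, y, length
half=np.array([.012,.010,.040])
def sd(p):
    q=abs(p)-half; return np.linalg.norm(np.maximum(q,0),axis=1)+np.minimum(q.max(1),0)
def fit(P,x0):
    def f(x):
        c,s=np.cos(x[3]),np.sin(x[3]); R=np.array([[c,-s,0],[s,c,0],[0,0,1]])
        return sd((P-x[:3])@R@B.T)
    return least_squares(f,x0,loss='soft_l1',f_scale=.002)
wd=[]
for n,b in (("side",(155,300,240,380)),("top",(150,190,205,250))):
    x0,y0,x1,y1=b; w=W[n][y0:y1,x0:x1]; h=H[n][y0:y1,x0:x1]
    P=w[(h[...,1]>120)&(h[...,0]<20)&(w[...,2]>.09)]; wd.append(P)
    r=fit(P,[.48,.36,.15,-.1]); print(n,"grip",r.x.round(4),"rms",np.sqrt((r.fun**2).mean()))
r=fit(np.vstack(wd),[.48,.36,.15,-.1]); print("both",r.x.round(4))
# base plate
for n,b in (("side",(150,290,240,380)),("top",(145,180,210,260))):
    x0,y0,x1,y1=b; w=W[n][y0:y1,x0:x1]; h=H[n][y0:y1,x0:x1]
    # whiter/bluish colour: b>=r
    rgb=I[n][y0:y1,x0:x1].astype(int); m=((rgb[...,2]-rgb[...,0])>-2)&(w[...,2]<.02)&(w[...,2]>-.01)
    m=cv2.morphologyEx(m.astype(np.uint8),cv2.MORPH_OPEN,np.ones((3,3)))
    k,l,s,_=cv2.connectedComponentsWithStats(m); i=1+s[1:,4].argmax(); m=l==i
    # intersect rays with plate top z
    q=w[m]; rc=cv2.minAreaRect(q[:,:2].astype(np.float32)); print("base",n,m.sum(),np.median(q[:,2]),rc)
for n,b in (("side",(180,165,370,310)),("top",(215,140,375,255))):
    x0,y0,x1,y1=b; w=W[n][y0:y1,x0:x1]; rgb=I[n][y0:y1,x0:x1].astype(int)
    m=(abs(w[...,2]-.019)<.006); q=w[m]; 
    rc=cv2.minAreaRect(q[:,:2].astype(np.float32)); print("hob",n,len(q),rc, np.nanpercentile(q,[.5,99.5],axis=0).round(3).tolist())
# bar line
for n,b in (("side",(205,205,285,275)),("top",(230,175,285,200))):
    x0,y0,x1,y1=b; w=W[n][y0:y1,x0:x1]; h=H[n][y0:y1,x0:x1]
    m=(w[...,2]>.142)&(w[...,2]<.16); q=w[m]; rc=cv2.fitLine(q[:,:2].astype(np.float32),cv2.DIST_HUBER,0,.01,.01).ravel()
    print("bar",n,len(q),rc, (q.min(0)+q.max(0))/2,np.ptp(q,0),np.median(q[:,2]))
```

```text
side grip [ 0.4835  0.3614  0.1501 -0.1529] rms 0.0009154073272571417
top grip [ 0.4821  0.3641  0.149  -0.1577] rms 0.0013493325538872145
both [ 0.4826  0.363   0.1493 -0.1278]
base side 833 0.008614769045681415 ((0.5212758779525757, 0.3747064471244812), (0.04948430508375168, 0.1288074404001236), 81.03358459472656)
base top 149 0.006669192287791571 ((0.4780117869377136, 0.3801400065422058), (0.0409209281206131, 0.04293963685631752), 80.80892944335938)
hob side 7849 ((0.5515525937080383, -0.07229888439178467), (0.3935003876686096, 0.5912347435951233), 6.037471294403076) [[0.376, -0.341, 0.013], [0.726, 0.223, 0.025]]
hob top 8285 ((0.600152850151062, 0.022070452570915222), (0.3046257495880127, 0.44154781103134155), 2.3810973167419434) [[0.447, -0.18, 0.013], [0.728, 0.224, 0.025]]
bar side 115 [ 0.10150298 -0.99483526  0.5955534   0.10955411] [0.59475496 0.12233784 0.14771755] [0.01545558 0.0747364  0.01130954] 0.15041070591633285
bar top 81 [ 0.11599319 -0.99325     0.59443295  0.12703636] [0.59518995 0.12508642 0.14884576] [0.01399823 0.07245635 0.01059716] 0.14839238649571196
```

```bash
cat > plan.py <<'E'
import numpy as np, sys
from scipy.spatial.transform import Rotation as Ro, Slerp
from cell import arm
u0=np.array([-.5736,0,.8192])
def ori(yaw):  # tool: z down the lean, x = -lifter y
    z=-u0; x=np.array([0,-1.,0]); y=np.cross(z,x)
    return Ro.from_euler('z',yaw)*Ro.from_matrix(np.column_stack([x,y,z]))
def rows(targets,step=3.0,rstep=.11,p0=None,R0=None):
    """targets: list of (pos,Rotation); prints rows"""
    s=arm.observe(); p=np.array(s['position']) if p0 is None else p0; R=Ro.from_rotvec(s['ee_rot']) if R0 is None else R0
    print("t",round(s['clock'],2),"pos",p.round(4),"F",np.array(s['force']).round(1),"w",round(s['width'],3), "j",np.array(s['joints']).round(2))
    for P,Q in targets:
        P=np.array(P); d=np.linalg.norm(P-p)*100; a=(R.inv()*Q).magnitude()
        n=max(1,int(np.ceil(max(d/step,a/rstep)))); sl=Slerp([0,1],Ro.concatenate([R,Q]))
        print(f"-- to {P.round(4)} d={d:.1f}cm a={a:.3f} n={n}")
        pc,Rc=p,R
        for i in range(1,n+1):
            pn=p+(P-p)*i/n; Rn=sl(i/n)
            t=Rc.inv().apply(pn-pc)*100; w=(Rc.inv()*Rn).as_rotvec()
            t=t.round(2); w=w.round(3); print(list((t+0).tolist()+(w+0).tolist()))
            pc=pc+Rc.apply(t/100); Rc=Rc*Ro.from_rotvec(w)
        p,R=pc,Rc
S=np.array([.4828,.3627,.150]); SY=-.155
def Sp(a): return S+Ro.from_euler('z',SY).apply(u0)*a
E
python3 - <<'E'
from plan import *
s=arm.observe();print(Ro.from_rotvec(s['ee_rot']).as_matrix().round(2))
D=Ro.from_rotvec(s['ee_rot'])
rows([([.30,-.45,.33],D),([.37,-.15,.36],ori(-.05)),([.37,.2,.34],ori(-.155)),(Sp(.13),ori(SY)),(Sp(.06),ori(SY))],step=4.0,rstep=.13)
E
```

```text
[[ 0.4  -0.92 -0.  ]
 [-0.92 -0.4   0.  ]
 [-0.    0.   -1.  ]]
t 0.1 pos [ 0.247  -0.5736  0.248 ] F [-0.   0.1  0. ] w 1.002 j [ 1.06  0.44  0.03  1.57 -0.01  1.13 -0.08]
-- to [ 0.3  -0.45  0.33] d=15.8cm a=0.000 n=4
[-2.32, -2.44, -2.05, 0.0, 0.0, 0.0]
[-2.32, -2.44, -2.04, 0.0, 0.0, 0.0]
[-2.31, -2.44, -2.05, 0.0, 0.0, 0.0]
[-2.32, -2.43, -2.05, 0.0, 0.0, 0.0]
-- to [ 0.37 -0.15  0.36] d=31.0cm a=0.759 n=8
[-3.1, -2.29, -0.37, 0.075, 0.018, 0.055]
[-3.21, -2.13, -0.26, 0.075, 0.017, 0.055]
[-3.33, -1.98, -0.16, 0.075, 0.018, 0.056]
[-3.43, -1.79, -0.09, 0.075, 0.017, 0.055]
[-3.52, -1.61, -0.01, 0.075, 0.018, 0.055]
[-3.6, -1.41, 0.03, 0.075, 0.018, 0.055]
[-3.68, -1.2, 0.07, 0.075, 0.017, 0.056]
[-3.74, -0.99, 0.09, 0.076, 0.018, 0.055]
-- to [0.37 0.2  0.34] d=35.1cm a=0.105 n=9
[-3.88, 0.29, 0.07, 0.0, 0.007, 0.01]
[-3.88, 0.32, 0.04, 0.0, 0.006, 0.009]
[-3.88, 0.36, 0.02, 0.0, 0.007, 0.01]
[-3.88, 0.4, -0.01, 0.0, 0.007, 0.009]
[-3.87, 0.44, -0.03, 0.0, 0.006, 0.01]
[-3.86, 0.47, -0.06, 0.0, 0.007, 0.009]
[-3.86, 0.51, -0.09, 0.0, 0.007, 0.01]
[-3.86, 0.54, -0.11, 0.0, 0.006, 0.009]
[-3.85, 0.58, -0.14, 0.0, 0.007, 0.01]
-- to [0.4091 0.3742 0.2565] d=19.7cm a=0.000 n=5
[-3.56, 0.77, 1.5, 0.0, 0.0, 0.0]
[-3.57, 0.76, 1.51, 0.0, 0.0, 0.0]
[-3.56, 0.77, 1.5, 0.0, 0.0, 0.0]
[-3.56, 0.77, 1.5, 0.0, 0.0, 0.0]
[-3.56, 0.77, 1.51, 0.0, 0.0, 0.0]
-- to [0.4488 0.368  0.1992] d=7.0cm a=0.000 n=2
[0.0, 0.0, 3.5, 0.0, 0.0, 0.0]
[0.0, 0.0, 3.5, 0.0, 0.0, 0.0]
```

Request:
apply_moves(commands=[[-2.3, -2.4, -2.05, 0, 0, 0], [-2.3, -2.4, -2.05, 0, 0, 0], [-2.3, -2.4, -2.05, 0, 0, 0], [-2.3, -2.4, -2.05, 0, 0, 0], [-3.1, -2.3, -0.4, 0.075, 0.018, 0.055]], claw=-1)

```text
clock: 0.6
position: [0.3112, -0.4127, 0.3364]
ee_rot: [-2.535, 1.762, -0.092]
force: [0.6, 0.3, -0.9]
width: 1.005
```

Request:
apply_moves(commands=[[-3.2, -2.1, -0.3, 0.075, 0.018, 0.055], [-3.3, -2.0, -0.2, 0.075, 0.018, 0.055], [-3.4, -1.8, -0.1, 0.075, 0.018, 0.055], [-3.5, -1.6, 0, 0.075, 0.018, 0.055], [-3.6, -1.4, 0, 0.075, 0.018, 0.055]])

```text
clock: 1.1
position: [0.3514, -0.226, 0.3541]
ee_rot: [-2.035, 1.901, -0.479]
force: [0.8, 0.4, 0.3]
width: 1.001
```

Request:
apply_moves(commands=[[-3.7, -1.2, 0.1, 0.075, 0.018, 0.055], [-3.7, -1.0, 0.1, 0.075, 0.018, 0.055], [-3.9, 0.3, 0.1, 0, 0.007, 0.01], [-3.9, 0.3, 0, 0, 0.007, 0.01], [0, 0, 0, 0, 0, 0]])

```text
clock: 1.6
position: [0.3683, -0.07, 0.3556]
ee_rot: [-1.819, 1.944, -0.62]
force: [-0.3, -1.4, -0.4]
width: 0.998
```

Run:
```python
from plan import *
rows([([.37,.2,.34],ori(-.155)),(Sp(.13),ori(SY)),(Sp(.06),ori(SY))],step=4.0,rstep=.13)
```

```text
t 1.6 pos [ 0.3683 -0.07    0.3556] F [-0.3 -1.4 -0.4] w 0.998 j [ 0.83 -0.43 -0.46  2.3  -0.55  0.69 -0.94]
-- to [0.37 0.2  0.34] d=27.0cm a=0.087 n=7
[-3.85, 0.31, 0.02, 0.0, 0.006, 0.011]
[-3.85, 0.35, 0.0, 0.0, 0.006, 0.01]
[-3.84, 0.39, -0.02, 0.0, 0.007, 0.011]
[-3.84, 0.43, -0.05, 0.0, 0.006, 0.011]
[-3.84, 0.47, -0.08, 0.0, 0.006, 0.011]
[-3.83, 0.51, -0.1, 0.0, 0.006, 0.01]
[-3.82, 0.56, -0.12, 0.0, 0.007, 0.011]
-- to [0.4091 0.3742 0.2565] d=19.7cm a=0.001 n=5
[-3.56, 0.76, 1.5, 0.0, 0.0, 0.0]
[-3.57, 0.77, 1.5, 0.0, 0.0, 0.0]
[-3.56, 0.76, 1.51, 0.0, 0.0, 0.0]
[-3.56, 0.77, 1.5, 0.0, 0.0, 0.0]
[-3.57, 0.76, 1.5, 0.0, 0.0, 0.0]
-- to [0.4488 0.368  0.1992] d=7.0cm a=0.001 n=2
[0.0, 0.0, 3.5, 0.0, 0.0, 0.0]
[0.0, 0.0, 3.5, 0.0, 0.0, 0.0]
```

Run:
```python
from plan import *
rows([([.42,.05,.31],ori(-.1)),(Sp(.13),ori(SY)),(Sp(.06),ori(SY))],step=4.0,rstep=.13)
```

```text
t 1.6 pos [ 0.3683 -0.07    0.3556] F [-0.3 -1.4 -0.4] w 0.998 j [ 0.83 -0.43 -0.46  2.3  -0.55  0.69 -0.94]
-- to [0.42 0.05 0.31] d=13.8cm a=0.032 n=4
[-3.09, -0.25, 1.54, 0.0, 0.003, 0.008]
[-3.1, -0.22, 1.53, 0.0, 0.003, 0.007]
[-3.1, -0.2, 1.51, 0.0, 0.003, 0.008]
[-3.11, -0.18, 1.51, 0.0, 0.003, 0.007]
-- to [0.4091 0.3742 0.2565] d=32.9cm a=0.055 n=9
[-3.57, 0.73, 0.21, 0.0, 0.004, 0.005]
[-3.57, 0.76, 0.2, 0.0, 0.003, 0.005]
[-3.57, 0.76, 0.19, 0.0, 0.004, 0.005]
[-3.56, 0.79, 0.17, 0.0, 0.003, 0.005]
[-3.56, 0.81, 0.16, 0.0, 0.004, 0.005]
[-3.56, 0.82, 0.15, 0.0, 0.003, 0.005]
[-3.55, 0.84, 0.14, 0.0, 0.004, 0.005]
[-3.55, 0.86, 0.12, 0.0, 0.003, 0.005]
[-3.54, 0.87, 0.11, 0.0, 0.004, 0.005]
-- to [0.4488 0.368  0.1992] d=7.0cm a=0.000 n=2
[0.0, 0.0, 3.5, 0.0, 0.0, 0.0]
[0.0, 0.0, 3.5, 0.0, 0.0, 0.0]
```

Request:
apply_moves(commands=[[-3.1, -0.2, 1.5, 0, 0.003, 0.008], [-3.1, -0.2, 1.5, 0, 0.003, 0.008], [-3.1, -0.2, 1.5, 0, 0.003, 0.008], [-3.1, -0.2, 1.5, 0, 0.003, 0.008], [-3.6, 0.7, 0.2, 0, 0.004, 0.005]])

```text
clock: 2.1
position: [0.4207, 0.0822, 0.3057]
ee_rot: [-1.77, 1.989, -0.624]
force: [0.3, -0.2, -0.0]
width: 1.001
```

Request:
apply_moves(commands=[[-3.6, 0.8, 0.2, 0, 0.004, 0.005], [-3.6, 0.8, 0.2, 0, 0.004, 0.005], [-3.6, 0.8, 0.2, 0, 0.004, 0.005], [-3.5, 0.8, 0.2, 0, 0.004, 0.005], [0, 0, 0, 0, 0, 0]])

```text
clock: 2.6
position: [0.388, 0.2011, 0.3122]
ee_rot: [-1.751, 1.987, -0.606]
force: [-0.0, -0.9, 0.5]
width: 0.998
```

Run:
```python
from plan import *
rows([(Sp(.13),ori(SY)),(Sp(.06),ori(SY))],step=4.0,rstep=.13)
```

```text
t 2.6 pos [0.388  0.2011 0.3122] F [-0.  -0.9  0.5] w 0.998 j [ 0.78 -0.44 -1.27  2.21 -0.12  0.55 -2.18]
-- to [0.4091 0.3742 0.2565] d=18.3cm a=0.046 n=5
[-3.46, 0.69, 0.99, -0.001, 0.009, 0.003]
[-3.46, 0.69, 0.96, -0.001, 0.008, 0.003]
[-3.47, 0.71, 0.94, -0.001, 0.009, 0.003]
[-3.47, 0.71, 0.9, -0.001, 0.009, 0.003]
[-3.48, 0.73, 0.88, -0.001, 0.008, 0.003]
-- to [0.4488 0.368  0.1992] d=7.0cm a=0.001 n=2
[0.0, 0.0, 3.5, 0.0, 0.0, 0.0]
[0.0, -0.01, 3.5, 0.0, 0.0, 0.0]
```

```bash
cat > kin.py <<'E'
import numpy as np, itertools
from scipy.spatial.transform import Rotation as Ro
from scipy.optimize import least_squares
def fk(q,s,b,o7,L,J=False):
    # L: h, d3, e (elbow offset x), d5, e2, w (wrist offset x), dt
    h,d3,e,d5,e2,w,dt=L
    R=Ro.from_euler('z',b); p=np.zeros(3)
    R=R*Ro.from_euler('z',s[0]*q[0]); p=p+R.apply([0,0,h])
    R=R*Ro.from_euler('y',s[1]*q[1])*Ro.from_euler('z',s[2]*q[2]); p=p+R.apply([e,0,d3])
    R=R*Ro.from_euler('y',s[3]*q[3]); p=p+R.apply([e2,0,0])
    R=R*Ro.from_euler('z',s[4]*q[4]); p=p+R.apply([0,0,d5])
    R=R*Ro.from_euler('y',s[5]*q[5]); p=p+R.apply([w,0,0])
    R=R*Ro.from_euler('z',s[6]*q[6]+o7); p=p+R.apply([0,0,dt])
    return p,R
E
python3 - <<'E'
from kin import *
from cell import arm
o=arm.observe()
D=[([1.0614,.4352,.0250,1.5741,-.0116,1.1340,-.0751],[.24703,-.5736,.24796],[-2.6237,1.7267,.0022]),
([.83,-.43,-.46,2.3,-.55,.69,-.94],[.3683,-.07,.3556],[-1.819,1.944,-.62]),
(o['joints'],o['position'],o['ee_rot'])]
print(np.round(o['joints'],4))
res=[]
for s in itertools.product([1,-1],repeat=7):
    if s[1]!=1: continue
    for b0 in (-1,0.,1,2,3,-2):
        f=lambda x:np.concatenate([(fk(d[0],s,x[0],x[1],[.3,.3,0,.3,0,0,.3])[1].inv()*Ro.from_rotvec(d[2])).as_rotvec() for d in D])
        r=least_squares(f,[b0,b0],max_nfev=30); res.append((r.cost,s,r.x.round(3)))
res.sort(key=lambda a:a[0])
for r in res[:6]: print(r)
E
```

```text
[ 0.7832 -0.4379 -1.2668  2.2098 -0.1166  0.5521 -2.1797]
(np.float64(8.310507704845889e-05), (-1, 1, -1, 1, -1, 1, -1), array([ 2.000e-03, -3.135e+00]))
(np.float64(8.310507704846023e-05), (-1, 1, -1, 1, -1, 1, -1), array([2.000e-03, 3.149e+00]))
(np.float64(8.310507704846045e-05), (-1, 1, -1, 1, -1, 1, -1), array([2.000e-03, 3.149e+00]))
(np.float64(8.310507704846486e-05), (-1, 1, -1, 1, -1, 1, -1), array([2.000e-03, 3.149e+00]))
(np.float64(8.310507704848995e-05), (-1, 1, -1, 1, -1, 1, -1), array([ 2.000e-03, -3.135e+00]))
(np.float64(8.31050770487043e-05), (-1, 1, -1, 1, -1, 1, -1), array([ 2.000e-03, -3.135e+00]))
```

```bash
cat > kin.py <<'E'
import numpy as np
from scipy.spatial.transform import Rotation as Ro
from scipy.optimize import least_squares
S7=(-1,1,-1,1,-1,1,-1)
def frames(q):
    R=Ro.identity(); out=[]
    for i,(a,s) in enumerate(zip("zyzyzyz",S7)):
        R=R*Ro.from_euler(a,s*q[i]+(np.pi if i==6 else 0)); out.append(R)
    return out
# unknown: h (world z), upper: (x,y,z) after q3, fore: (x,y,z) after q5, elbow2 (x,.,z) after q4, wrist x,y,z after q6, tool z
def basis(q):
    F=[f.as_matrix() for f in frames(q)]
    return np.column_stack([[0,0,1],F[0],F[2],F[3][:,[0,1]],F[4],F[5],F[6][:,2]])
E
python3 - <<'E'
from kin import *
from cell import arm
o=arm.observe()
D=[([1.0614,.4352,.0250,1.5741,-.0116,1.1340,-.0751],[.24703,-.5736,.24796]),
([.83,-.43,-.46,2.3,-.55,.69,-.94],[.3683,-.07,.3556]),
(o['joints'],o['position'])]
def mk(names):
    A=[];b=[]
    for q,p in D:
        F=[f.as_matrix() for f in frames(q)]
        c=[]
        for fr,ax in names: c.append([0,0,1.] if fr<0 else F[fr][:,ax])
        A.append(np.array(c).T); b.append(p)
    return np.vstack(A),np.concatenate(b)
for nm in ([(-1,2),(2,2),(4,2),(6,2)],[(-1,2),(2,2),(4,2),(6,2),(0,1)],[(-1,2),(2,2),(4,2),(6,2),(2,0),(5,0)],[(-1,2),(2,2),(4,2),(6,2),(2,0),(3,0)],[(-1,2),(2,2),(4,2),(6,2),(2,1),(4,1)],[(-1,2),(2,2),(4,2),(6,2),(0,0),(0,1)],[(-1,2),(2,2),(4,2),(6,2),(0,0)]):
    A,b=mk(nm); x,_,_,_=np.linalg.lstsq(A,b,rcond=None); print(nm,x.round(4),"rms mm",1e3*np.sqrt(((A@x-b)**2).mean()))
E
```

```text
[(-1, 2), (2, 2), (4, 2), (6, 2)] [0.2555 0.4518 0.4643 0.2005] rms mm 21.4114032554677
[(-1, 2), (2, 2), (4, 2), (6, 2), (0, 1)] [ 0.2937  0.5489  0.4313  0.3592 -0.0537] rms mm 3.6891770200814036
[(-1, 2), (2, 2), (4, 2), (6, 2), (2, 0), (5, 0)] [ 0.247   0.451   0.4365  0.213  -0.005  -0.0288] rms mm 20.99698743751666
[(-1, 2), (2, 2), (4, 2), (6, 2), (2, 0), (3, 0)] [0.3211 0.5039 0.4715 0.2201 0.0323 0.1067] rms mm 17.24483740627866
[(-1, 2), (2, 2), (4, 2), (6, 2), (2, 1), (4, 1)] [ 0.2205  0.5529  0.429   0.2944 -0.0583  0.0116] rms mm 5.333956073016862
[(-1, 2), (2, 2), (4, 2), (6, 2), (0, 0), (0, 1)] [ 2.937e-01  5.488e-01  4.314e-01  3.592e-01 -1.000e-04 -5.370e-02] rms mm 3.6891339698286116
[(-1, 2), (2, 2), (4, 2), (6, 2), (0, 0)] [0.239  0.4947 0.418  0.247  0.0347] rms mm 19.37370784397759
```

Request:
apply_moves(commands=[[-2.5, 0.6, 1.5, 0, 0.005, 0.003], [-2.5, 0.6, 1.5, 0, 0.005, 0.003], [0, 0, 0, 0, 0, 0]])

```text
clock: 2.9
position: [0.3762, 0.2165, 0.3106]
ee_rot: [-1.743, 1.981, -0.582]
force: [0.2, 0.3, 0.5]
width: 1.001
```

```bash
cat > log.py <<'E'
from cell import arm
import json
o=arm.observe(); r=[list(map(float,o[k])) for k in("joints","position","ee_rot")]
open("log.jsonl","a").write(json.dumps(r)+"\n"); print(o['clock'].__round__(2),[[round(x,3) for x in a] for a in r])
E
python3 log.py
```

```text
2.9 [[0.73, -0.437, -1.267, 2.214, -0.101, 0.554, -2.243], [0.376, 0.217, 0.311], [-1.743, 1.981, -0.582]]
```

Run:
```python
from plan import *
rows([([.40,.0,.28],ori(0))],step=4.0,rstep=.13)
```

```text
t 2.9 pos [0.3762 0.2165 0.3106] F [0.2 0.3 0.5] w 1.001 j [ 0.73 -0.44 -1.27  2.21 -0.1   0.55 -2.24]
-- to [0.4  0.   0.28] d=22.0cm a=0.122 n=6
[3.56, -0.46, 0.74, -0.001, -0.004, -0.02]
[3.58, -0.38, 0.72, -0.001, -0.005, -0.02]
[3.58, -0.32, 0.71, -0.001, -0.004, -0.02]
[3.59, -0.24, 0.69, -0.001, -0.004, -0.019]
[3.6, -0.18, 0.68, -0.001, -0.004, -0.02]
[3.6, -0.1, 0.66, -0.001, -0.005, -0.02]
```

Request:
apply_moves(commands=[[3.6, -0.4, 0.7, 0, -0.004, -0.02], [3.6, -0.4, 0.7, 0, -0.004, -0.02], [3.6, -0.3, 0.7, 0, -0.004, -0.02]])

```text
clock: 3.2
position: [0.3875, 0.105, 0.2952]
ee_rot: [-1.807, 1.927, -0.591]
force: [0.3, -0.4, 1.3]
width: 1.001
```

```bash
python3 log.py
```

```text
3.2 [[0.532, -0.341, -0.9, 2.357, -0.033, 0.431, -2.026], [0.388, 0.105, 0.295], [-1.807, 1.927, -0.591]]
```

Request:
apply_moves(commands=[[3.6, -0.2, 0.7, 0, -0.004, -0.02], [3.6, -0.2, 0.7, 0, -0.004, -0.02], [0, 0, 0, 0, 0, 0]])

```text
clock: 3.5
position: [0.3945, 0.0294, 0.2833]
ee_rot: [-1.843, 1.9, -0.593]
force: [-0.8, 0.4, -0.2]
width: 1.001
```

```bash
python3 log.py
```

```text
3.5 [[0.376, -0.289, -0.572, 2.422, -0.046, 0.365, -1.789], [0.394, 0.029, 0.283], [-1.843, 1.9, -0.593]]
```

Request:
apply_moves(commands=[[0, 0, 0.5, -0.12, 0, 0], [0, 0, 0.5, -0.12, 0, 0], [0, 0, 0, -0.12, 0, 0], [0, 0, 0, 0, 0, 0]])

```text
clock: 3.9
position: [0.4029, 0.0349, 0.2774]
ee_rot: [-2.06, 2.106, -0.26]
force: [-0.2, 2.0, 0.9]
width: 1.0
```

```bash
python3 log.py
cat > fit.py <<'E'
from kin import *
import json
D=[([1.0614,.4352,.0250,1.5741,-.0116,1.1340,-.0751],[.24703,-.5736,.24796]),([ 0.7832,-0.4379,-1.2668,2.2098,-0.1166,0.5521,-2.1797],[.388,.2011,.3122])]
D+=[tuple(json.loads(l)[:2]) for l in open("log.jsonl")]
def mk(names):
    A=[];b=[]
    for q,p in D:
        F=[f.as_matrix() for f in frames(q)]
        A.append(np.array([[0,0,1.] if fr<0 else F[fr][:,ax] for fr,ax in names]).T); b.append(p)
    return np.vstack(A),np.concatenate(b)
base=[(-1,2),(2,2),(4,2),(6,2)]
ex=[(0,1),(0,0),(2,0),(2,1),(3,0),(4,0),(4,1),(5,0),(5,1)]
import itertools
out=[]
for k in range(0,4):
  for c in itertools.combinations(ex,k):
    A,b=mk(base+list(c)); x=np.linalg.lstsq(A,b,rcond=None)[0]; out.append((1e3*np.sqrt(((A@x-b)**2).sum()/max(1,len(b)-len(x))),c,x.round(4)))
out.sort(key=lambda t:t[0]); 
for o in out[:8]: print(o)
E
python3 fit.py
```

```text
3.9 [[0.399, -0.074, -0.61, 2.157, 0.011, 0.796, -1.814], [0.403, 0.035, 0.277], [-2.06, 2.106, -0.26]]
(np.float64(0.015791502275751716), ((0, 1), (2, 1), (5, 1)), array([ 2.721e-01,  5.575e-01,  4.277e-01,  3.484e-01, -3.640e-02,
       -1.650e-02, -5.000e-04]))
(np.float64(0.015791502275760014), ((0, 1), (2, 1), (4, 1)), array([ 2.721e-01,  5.575e-01,  4.277e-01,  3.484e-01, -3.640e-02,
       -1.650e-02, -5.000e-04]))
(np.float64(0.0184194563081318), ((0, 1), (0, 0), (2, 1)), array([ 0.2721,  0.5575,  0.4277,  0.3483, -0.0364,  0.    , -0.0169]))
(np.float64(0.01902832740658989), ((0, 1), (2, 1), (3, 0)), array([ 0.2722,  0.5575,  0.4278,  0.3483, -0.0365, -0.0169,  0.    ]))
(np.float64(0.019082557318177047), ((0, 1), (2, 1)), array([ 0.2722,  0.5574,  0.4277,  0.3483, -0.0365, -0.0169]))
(np.float64(0.019140559919559583), ((0, 1), (2, 0), (2, 1)), array([ 0.2722,  0.5574,  0.4277,  0.3482, -0.0365,  0.    , -0.0169]))
(np.float64(0.019184304841687948), ((0, 1), (2, 1), (4, 0)), array([ 2.722e-01,  5.575e-01,  4.278e-01,  3.483e-01, -3.650e-02,
       -1.690e-02,  1.000e-04]))
(np.float64(0.019385232410920352), ((0, 1), (2, 1), (5, 0)), array([ 0.2722,  0.5574,  0.4277,  0.3482, -0.0365, -0.0169, -0.    ]))
```

```bash
cat >> kin.py <<'E'
LO=np.array([-2.62,-.44,-1.27,.08,-1.32,.12,-2.74]); HI=np.array([2.62,2.09,1.32,2.57,4.46,2.,2.74])
def FK(q):
    F=frames(q); m=[f.as_matrix() for f in F]
    p=np.array([0,0,.2722])-.0365*m[0][:,1]+.5574*m[2][:,2]-.0169*m[2][:,1]+.4277*m[4][:,2]+.3483*m[6][:,2]
    return p,F[6]
def elbow_wrist(q):
    m=[f.as_matrix() for f in frames(q)]
    e=np.array([0,0,.2722])-.0365*m[0][:,1]+.5574*m[2][:,2]-.0169*m[2][:,1]; return e,e+.4277*m[4][:,2]
def err(q,P,Q):
    p,R=FK(q); return np.concatenate([(P-p),0.3*(R.inv()*Q).as_rotvec()])
def ikall(P,Q,n=150,seed=0,mg=.03):
    rng=np.random.default_rng(seed); sols=[]
    mid=(LO+HI)/2; half=(HI-LO)/2
    for _ in range(n):
        q0=rng.uniform(LO+mg,HI-mg)
        r=least_squares(lambda q:np.concatenate([err(q,P,Q)*100,.01*((q-mid)/half)**3]),q0,bounds=(LO+mg-1e-6,HI-mg+1e-6),max_nfev=60)
        if np.abs(err(r.x,P,Q)).max()<2e-3: sols.append(r.x)
    return np.array(sols)
E
python3 - <<'E'
from kin import *; from plan import ori,Sp,S,SY,u0
def gp(hook,yaw,a=.009):
    Rz=Ro.from_euler('z',yaw); g=np.array(hook)-Rz.apply([.064,0,-.079]); return g+Rz.apply(u0)*a
bar=np.array([.595,.1237,.147]); tb=np.array([.484,-.3534,.074])
K={"grasp":(Sp(.009),SY),"drawn":(Sp(.10),SY),"pre":(gp(bar+[-.055,0,.03],.11),.11),"in":(gp(bar+[0,0,-.021],.11),.11),"lift":(gp(bar+[0,0,.06],.11),.11),
"back":(gp(bar+[-.1,0,.06],.11),.11),"mid":(gp([.5,-.1,.2],.11),.11),"triv+.11":(gp(tb+[0,0,.1],.11),.11),"triv.11":(gp(tb,.11),.11),"triv0":(gp(tb,0.),0.),"triv-.5":(gp(tb,-.5),-.5),"triv.5":(gp(tb,.5),.5),"mid-.3":(gp([.5,-.1,.2],-.3),-.3)}
for k,(P,y) in K.items():
    s=ikall(P,ori(y),60); print(k,P.round(3),len(s))
    if len(s):
        s=s[np.lexsort(s.T[::-1])]
        u=[]
        for q in s:
            if not any(np.abs(q-v).max()<.15 for v in u): u.append(q)
        for q in u[:8]: print("   ",q.round(2))
E
```

```text
grasp [0.478 0.363 0.157] 48
    [-1.87  0.75  1.24  2.14 -0.54  0.38 -2.12]
    [-1.83  0.69  1.16  2.14 -0.3   0.35 -2.35]
    [-1.81  0.65  1.1   2.14 -0.14  0.34 -2.5 ]
    [-1.07  0.41  0.01  2.08  1.01  0.68  2.68]
    [-0.95  0.42 -0.15  2.07  1.06  0.74  2.64]
    [-0.82  0.43 -0.31  2.06  1.11  0.81  2.6 ]
    [-0.55  0.5  -0.68  2.04  1.22  0.98  2.53]
    [-0.44  0.56 -0.85  2.03  1.27  1.07  2.51]
drawn [0.426 0.372 0.232] 48
    [-2.06  0.51  1.26  2.11  0.08  0.54 -2.71]
    [-0.73  0.32 -0.54  2.02  0.97  0.99  2.69]
    [-0.55  0.37 -0.77  2.01  1.04  1.07  2.64]
    [-0.42  0.43 -0.96  2.    1.1   1.16  2.6 ]
    [-0.33  0.5  -1.11  1.99  1.16  1.25  2.56]
pre [0.471 0.116 0.263] 24
    [-0.86 -0.1   0.32  2.38  0.76  0.4  -2.64]
    [-0.28 -0.06 -0.23  2.34  0.65  0.35 -2.53]
    [-0.12 -0.05 -0.37  2.33  0.63  0.34 -2.51]
    [ 0.08 -0.04 -0.56  2.32  0.62  0.34 -2.48]
    [ 0.24 -0.03 -0.71  2.31  0.61  0.33 -2.46]
    [ 0.41 -0.02 -0.87  2.3   0.6   0.33 -2.44]
in [0.526 0.116 0.212] 23
    [-1.49  0.22  1.29  2.39 -0.97  0.15 -0.81]
    [-0.93  0.1   0.55  2.37 
[... 2855 characters left out ...]
[ 0.74  0.49  0.35  1.96 -0.99  0.99  0.67]
    [ 0.98  0.48  0.03  1.94 -0.86  0.88  0.55]
    [ 1.18  0.49 -0.24  1.92 -0.72  0.8   0.42]
    [ 1.29  0.51 -0.4   1.91 -0.62  0.76  0.33]
    [ 1.42  0.55 -0.58  1.9  -0.48  0.72  0.21]
    [ 1.54  0.6  -0.76  1.89 -0.31  0.69  0.05]
mid-.3 [ 0.434 -0.08   0.286] 24
    [-0.3  -0.22  0.13  2.4   0.65  0.49 -2.54]
    [-0.11 -0.2  -0.02  2.39  0.57  0.45 -2.46]
    [ 0.36 -0.18 -0.41  2.36  0.36  0.39 -2.22]
    [ 0.51 -0.18 -0.53  2.35  0.28  0.37 -2.14]
    [ 0.72 -0.18 -0.69  2.34  0.15  0.36 -1.99]
    [ 0.93 -0.2  -0.84  2.34 -0.02  0.34 -1.8 ]
    [ 1.07 -0.22 -0.94  2.33 -0.17  0.34 -1.63]
    [ 1.33 -0.29 -1.08  2.33 -0.53  0.38 -1.25]
```

```bash
cat > sim.py <<'E'
from kin import *
def jac(q):
    p0,R0=FK(q); J=np.zeros((6,7)); h=1e-5
    for i in range(7):
        d=q.copy(); d[i]+=h; p,R=FK(d); J[:3,i]=(p-p0)/h; J[3:,i]=(R*R0.inv()).as_rotvec()/h
    return J
def solve(q,P,Q,lam=.02,it=6,W=None):
    q=q.copy(); free=np.ones(7,bool)
    for _ in range(it):
        p,R=FK(q); e=np.concatenate([P-p,(Q*R.inv()).as_rotvec()])
        J=jac(q); Wi=np.ones(7) if W is None else W
        act=free.copy()
        for k in range(3):
            Ja=J*(act*Wi); dq=(act*Wi)*(Ja.T@np.linalg.solve(Ja@Ja.T+lam**2*np.eye(6),e))
            bad=act&((q+dq<LO)|(q+dq>HI))
            if not bad.any(): break
            q[bad]=np.clip(q+dq,LO,HI)[bad]; act&=~bad
            p,R=FK(q); e=np.concatenate([P-p,(Q*R.inv()).as_rotvec()]); J=jac(q)
        q=np.clip(q+dq,LO,HI)
    return q
def run(q,rows,**k):
    P,Q=FK(q); qs=[q]
    for r in rows:
        P=P+Q.apply(np.array(r[:3])/100); Q=Q*Ro.from_rotvec(r[3:])
        q=solve(q,P,Q,**k); qs.append(q)
    return np.array(qs),P,Q
E
python3 - <<'E'
from sim import *
q0=np.array([1.0614,.4352,.0250,1.5741,-.0116,1.1340,-.0751])
r1=[[-2.3,-2.4,-2.05,0,0,0]]*4+[[-3.1,-2.3,-.4,.075,.018,.055],[-3.2,-2.1,-.3,.075,.018,.055],[-3.3,-2,-.2,.075,.018,.055],[-3.4,-1.8,-.1,.075,.018,.055],[-3.5,-1.6,0,.075,.018,.055],[-3.6,-1.4,0,.075,.018,.055],[-3.7,-1.2,.1,.075,.018,.055],[-3.7,-1,.1,.075,.018,.055],[-3.9,.3,.1,0,.007,.01],[-3.9,.3,0,0,.007,.01]]
r2=[[-3.1,-.2,1.5,0,.003,.008]]*4+[[-3.6,.7,.2,0,.004,.005]]+[[-3.6,.8,.2,0,.004,.005]]*4
print("act 1.6: .83 -.43 -.46 2.3 -.55 .69 -.94 ; act 2.6: .783 -.438 -1.267 2.21 -.117 .552 -2.18")
for lam in (.001,.02,.05,.1):
    qs,_,_=run(q0,r1+r2,lam=lam); print(lam,qs[14].round(2),qs[-1].round(2))
E
```

```text
act 1.6: .83 -.43 -.46 2.3 -.55 .69 -.94 ; act 2.6: .783 -.438 -1.267 2.21 -.117 .552 -2.18
0.001 [ 0.84 -0.42 -0.45  2.3  -0.55  0.69 -0.94] [-2.62  2.09  1.32  2.57  4.3   2.    2.74]
0.02 [ 0.84 -0.42 -0.45  2.3  -0.55  0.69 -0.94] [ 0.79 -0.44 -1.27  2.2  -0.1   0.57 -2.19]
0.05 [ 0.84 -0.42 -0.45  2.3  -0.56  0.69 -0.94] [ 0.79 -0.44 -1.27  2.2  -0.1   0.57 -2.19]
0.1 [ 0.84 -0.42 -0.45  2.3  -0.56  0.7  -0.93] [ 0.79 -0.44 -1.27  2.2  -0.1   0.57 -2.19]
```

```bash
cat > task.py <<'E'
from sim import *
import sys
u0=np.array([-.5736,0,.8192])
S=np.array([.4828,.3627,.150]); SY=-.155
bar=np.array([.595,.1237,.147]); tb=np.array([.484,-.3534,.074])
def hand(grip,yaw,flip=0,tilt=0,a=.006):
    """grip centre pos, lifter yaw -> TCP pose; tilt>0: hand leans more (deg from 35)"""
    Rz=Ro.from_euler('z',yaw); th=np.radians(35+tilt)
    z=np.array([np.sin(th),0,-np.cos(th)]); x=np.array([0,-1. if not flip else 1.,0]); y=np.cross(z,x)
    return np.array(grip)+Rz.apply(u0*a-.003*z), Rz*Ro.from_matrix(np.column_stack([x,y,z]))
def g_of_hook(h,yaw): return np.array(h)-Ro.from_euler('z',yaw).apply([.064,0,-.079])
def stand(d): return S+Ro.from_euler('z',SY).apply(u0)*d
def seq(ty=.11,hy=.11):
    L=[(stand(.11),SY)]
    L+= [(g_of_hook(bar+[-.055,0,.03],hy),hy),(g_of_hook(bar+[-.055,0,-.021],hy),hy),(g_of_hook(bar+[0,0,-.021],hy),hy),
     (g_of_hook(bar+[0,0,.06],hy),hy),(g_of_hook(bar+[-.08,0,.06],hy),hy),(g_of_hook([.51,-.1,.21],(hy+ty)/2),(hy+ty)/2),(g_of_hook(tb+[0,0,.1],ty),ty),
     (g_of_hook(tb,ty),ty),(g_of_hook(tb+[0,0,-.021],ty),ty),(g_of_hook(tb+Ro.from_euler('z',ty).apply([-.06,0,-.021]),ty),ty),(g_of_hook(tb+Ro.from_euler('z',ty).apply([-.06,0,.1]),ty),ty),
     (stand(.11)+[0,-.2,0.02],0),(stand(.11),SY),(stand(0),SY)]
    return L
from scipy.spatial.transform import Slerp
def go(q,P,Q,step=.03,rs=.11,lam=.02):
    p,R=FK(q); n=max(1,int(np.ceil(max(np.linalg.norm(P-p)/step,(R.inv()*Q).magnitude()/rs)))); sl=Slerp([0,1],Ro.concatenate([R,Q])); out=[]
    for i in range(1,n+1):
        q=solve(q,p+(P-p)*i/n,sl(i/n),lam=lam,it=2); out.append(q)
    return q,out
def simseq(q,L,flip,tilt,verbose=False,stop=True):
    m=9; 
    for k,(g,y) in enumerate(L):
        P,Q=hand(g,y,flip,tilt); q,o=go(q,P,Q,step=.04); o=np.array(o)
        mm=min((o-LO).min(),(HI-o).min()); e=np.linalg.norm(err(q,P,Q))
        m=min(m,mm)
        if verbose: print(k,P.round(3),q.round(2),"marg",round(mm,3),"e",round(e*1e3,2))
        if stop and e>.004: return -1,k,q
    return m,len(L),q
E
cat > search.py <<'E'
from task import *
from multiprocessing import Pool
def job(a):
    flip,tilt,ty,q=a
    r=simseq(q,seq(ty),flip,tilt); return r[0],r[1],flip,tilt,ty,q
def f0(a):
    flip,tilt=a
    P,Q=hand(S,SY,flip,tilt); s=ikall(P,Q,40,mg=.05); u=[]
    for q in s:
        if not any(np.abs(q-v).max()<.12 for v in u): u.append(q)
    return [(flip,tilt,ty,q) for q in u for ty in (.11,.5)]
if __name__=="__main__":
    with Pool() as p:
        J=sum(p.map(f0,[(f,t) for f in (0,1) for t in (-10,0,8)]),[]); print(len(J))
        R=p.map(job,J,chunksize=1)
    R.sort(key=lambda r:(-r[1],-r[0]))
    for r in R[:25]: print(round(r[0],3),*r[1:5],r[5].round(2))
E
nproc; time python3 search.py
```

```text
4
114
-1 12 1 -10 0.11 [-0.46  0.49 -0.67  1.95  0.98  0.89 -0.31]
-1 12 1 -10 0.5 [-0.46  0.49 -0.67  1.95  0.98  0.89 -0.31]
-1 12 1 -10 0.11 [-0.31  0.56 -0.9   1.94  1.08  1.01 -0.39]
-1 12 1 -10 0.5 [-0.31  0.56 -0.9   1.94  1.08  1.01 -0.39]
-1 12 1 -10 0.11 [-0.65  0.43 -0.41  1.97  0.86  0.79 -0.23]
-1 12 1 -10 0.11 [-0.86  0.4  -0.13  1.99  0.73  0.7  -0.12]
-1 7 1 -10 0.11 [-0.96  0.4  -0.01  1.99  0.67  0.66 -0.07]
-1 7 1 -10 0.5 [-0.96  0.4  -0.01  1.99  0.67  0.66 -0.07]
-1 7 1 -10 0.5 [-0.65  0.43 -0.41  1.97  0.86  0.79 -0.23]
-1 7 1 -10 0.11 [-1.28  0.41  0.42  2.02  0.41  0.56  0.17]
-1 7 1 -10 0.5 [-1.28  0.41  0.42  2.02  0.41  0.56  0.17]
-1 7 1 -10 0.5 [-0.86  0.4  -0.13  1.99  0.73  0.7  -0.12]
-1 7 1 0 0.11 [-0.94  0.42 -0.16  2.07  1.06  0.75 -0.51]
-1 7 1 0 0.5 [-0.94  0.42 -0.16  2.07  1.06  0.75 -0.51]
-1 7 1 0 0.11 [-0.62  0.48 -0.58  2.05  1.19  0.92 -0.59]
-1 7 1 0 0.5 [-0.62  0.48 -0.58  2.05  1.19  0.92 -0.59]
-1 7 1 0 0.11 [-1.59  0.49  0.72  2.12  0.59  0.43 -0.08]
-1 7 1 0 0.5 [-1.59  0.49  0.72  2.12  0.59  0.43 -0.08]
-1 7 1 0 0.11 [-0.3   0.67 -1.08  2.02  1.36  1.24 -0.67]
-1 7 1 0 0.5 [-0.3   0.67 -1.08  2.02  1.36  1.24 -0.67]
-1 7 1 0 0.11 [-1.11  0.41  0.06  2.09  0.99  0.67 -0.45]
-1 7 1 0 0.5 [-1.11  0.41  0.06  2.09  0.99  0.67 -0.45]
-1 7 1 0 0.11 [-0.47  0.54 -0.79  2.03  1.26  1.04 -0.63]
-1 7 1 0 0.5 [-0.47  0.54 -0.79  2.03  1.26  1.04 -0.63]
-1 7 1 0 0.11 [-0.73  0.45 -0.43  2.05  1.15  0.86 -0.56]
real	0m17.191s
user	0m54.847s
sys	0m0.164s
```

Run:
```python
from task import *
for t,q in ((-10,[-.46,.49,-.67,1.95,.98,.89,-.31]),(0,[-.62,.48,-.58,2.05,1.19,.92,-.59])):
    P,Q=hand(S,SY,1,t); q=solve(np.array(q),P,Q)
    print(t,q.round(2)); simseq(q,seq(.3),1,t,True,False)
```

```text
-10 [-0.46  0.49 -0.67  1.95  0.98  0.89 -0.31]
0 [0.416 0.373 0.248] [-0.47  0.33 -0.77  1.92  0.79  1.04 -0.22] marg 0.502 e 0.01
1 [0.472 0.116 0.264] [ 0.25  0.03 -0.7   2.17  0.3   0.55  1.01] marg 0.398 e 0.11
2 [0.472 0.116 0.213] [ 0.18  0.11 -0.67  2.25  0.53  0.44  0.76] marg 0.32 e 0.11
3 [0.527 0.116 0.213] [ 0.17  0.21 -0.64  2.15  0.59  0.47  0.77] marg 0.338 e 0.01
4 [0.527 0.116 0.294] [ 0.3   0.1  -0.74  2.02  0.33  0.64  1.04] marg 0.41 e 0.02
5 [0.447 0.116 0.294] [ 0.35 -0.06 -0.76  2.16  0.15  0.62  1.16] marg 0.375 e 0.08
6 [ 0.443 -0.114  0.297] [ 0.49 -0.06 -0.19  2.16 -0.35  0.68  2.31] marg 0.331 e 0.02
7 [ 0.418 -0.374  0.261] [ 1.49  0.36 -0.79  1.85 -0.17  0.82  2.74] marg 0.0 e 0.01
8 [ 0.418 -0.374  0.161] [ 1.43  0.49 -0.74  1.97 -0.1   0.59  2.74] marg 0.001 e 0.01
9 [ 0.418 -0.374  0.14 ] [ 1.42  0.52 -0.73  1.99 -0.09  0.54  2.74] marg 0.001 e 0.0
10 [ 0.361 -0.391  0.14 ] [ 1.64  0.55 -0.87  2.01  0.02  0.58  2.74] marg 0.0 e 0.01
11 [ 0.361 -0.391  0.261] [ 1.77  0.41 -1.01  1.87 -0.07  0.85  2.74] marg 0.0 e 0.0
12 [0.416 0.172 0.268] [ 1.08 -0.4
[... 841 characters left out ...]
rg 0.204 e 0.02
7 [ 0.418 -0.374  0.26 ] [-0.61 -0.39  1.32  2.15 -0.19  0.76  2.74] marg 0.0 e 103.51
8 [ 0.418 -0.374  0.16 ] [-0.6  -0.44  1.32  2.3  -0.14  0.61  2.74] marg 0.0 e 159.8
9 [ 0.418 -0.374  0.139] [-0.6  -0.44  1.32  2.33 -0.14  0.58  2.74] marg 0.0 e 172.74
10 [ 0.361 -0.392  0.139] [-0.57 -0.44  1.32  2.32 -0.12  0.62  2.74] marg 0.0 e 162.6
11 [ 0.361 -0.392  0.26 ] [-0.56 -0.44  1.32  2.14 -0.13  0.8   2.74] marg 0.0 e 92.25
12 [0.415 0.172 0.267] [ 0.65 -0.16 -1.27  2.3   0.52  0.43  0.5 ] marg 0.0 e 7.67
13 [0.415 0.373 0.247] [-0.33  0.47 -1.13  1.98  1.12  1.27 -0.56] marg 0.0 e 0.02
14 [0.478 0.363 0.157] [-0.33  0.63 -1.01  2.02  1.33  1.18 -0.66] marg 0.176 e 0.01
```

```bash
cat > search2.py <<'E'
from task import *
from multiprocessing import Pool
def seq2(ty,my,hy=.11):
    L=[(stand(.11),SY),(g_of_hook(bar+[-.06,0,.03],hy),hy),(g_of_hook(bar+[-.06,0,-.021],hy),hy),(g_of_hook(bar+[0,0,-.021],hy),hy),
     (g_of_hook(bar+[0,0,.035],hy),hy),(g_of_hook(bar+[-.08,0,.06],hy),hy),(g_of_hook([.51,-.1,.21],my),my),(g_of_hook(tb+[0,0,.1],ty),ty)]
    f=Ro.from_euler('z',ty).apply
    L+=[(g_of_hook(tb,ty),ty),(g_of_hook(tb+[0,0,-.021],ty),ty),(g_of_hook(tb+f([-.06,0,-.021]),ty),ty),(g_of_hook(tb+f([-.06,0,.1]),ty),ty),
     (g_of_hook([.50,-.1,.20],my),my),(g_of_hook([.50,.12,.20],0.),0.),(stand(.11),SY),(stand(0),SY)]
    return L
def job(a):
    tilt,ty,my,q=a; r=simseq(q,seq2(ty,my),1,tilt); return r[0],r[1],tilt,ty,my,q
if __name__=="__main__":
    J=[]
    for tilt in (-12,-8,-5):
        P,Q=hand(S,SY,1,tilt)
        for q in ([-.46,.49,-.67,1.95,.98,.89,-.31],[-.31,.56,-.9,1.94,1.08,1.01,-.39],[-.65,.43,-.41,1.97,.86,.79,-.23]):
            q=solve(np.array(q),P,Q,it=10)
            for ty in (-.6,-.4,-.2,0,.2):
                for my in (-.3,-.1,.1): J.append((tilt,ty,my,q))
    with Pool() as p: R=p.map(job,J,chunksize=1)
    R.sort(key=lambda r:(-r[1],-r[0]))
    for r in R[:16]: print(round(r[0],3),*r[1:5],r[5].round(2))
E
time python3 search2.py
```

```text
0.096 16 -12 -0.4 0.1 [-0.62  0.44 -0.43  1.95  0.81  0.79 -0.17]
0.094 16 -12 -0.4 -0.1 [-0.62  0.44 -0.43  1.95  0.81  0.79 -0.17]
0.091 16 -12 -0.4 -0.3 [-0.62  0.44 -0.43  1.95  0.81  0.79 -0.17]
0.078 16 -12 -0.4 0.1 [-0.43  0.49 -0.69  1.93  0.93  0.89 -0.26]
0.069 16 -12 -0.6 -0.3 [-0.43  0.49 -0.69  1.93  0.93  0.89 -0.26]
0.065 16 -12 -0.6 -0.1 [-0.43  0.49 -0.69  1.93  0.93  0.89 -0.26]
0.063 16 -12 -0.2 0.1 [-0.43  0.49 -0.69  1.93  0.93  0.89 -0.26]
0.061 16 -12 -0.6 0.1 [-0.43  0.49 -0.69  1.93  0.93  0.89 -0.26]
0.052 16 -12 -0.4 -0.1 [-0.43  0.49 -0.69  1.93  0.93  0.89 -0.26]
0.047 16 -12 -0.2 -0.1 [-0.43  0.49 -0.69  1.93  0.93  0.89 -0.26]
0.046 16 -12 -0.6 -0.3 [-0.62  0.44 -0.43  1.95  0.81  0.79 -0.17]
0.045 16 -12 -0.6 -0.1 [-0.62  0.44 -0.43  1.95  0.81  0.79 -0.17]
0.044 16 -12 -0.6 0.1 [-0.62  0.44 -0.43  1.95  0.81  0.79 -0.17]
0.039 16 -12 -0.2 -0.3 [-0.43  0.49 -0.69  1.93  0.93  0.89 -0.26]
0.034 16 -12 -0.4 -0.3 [-0.43  0.49 -0.69  1.93  0.93  0.89 -0.26]
0.0 16 -12 0 -0.3 [-0.43  0.49 -0.69  1.93  0.93  0.89 -0.26]
real	0m16.273s
user	0m59.785s
sys	0m0.185s
```

```bash
cat > s3.py <<'E'
from search2 import *
from cell import arm
q=np.array(arm.observe()['joints']); P,Q=FK(q)
for sg in (1,-1):
  for wp in ([.44,.03,.28],[.45,-.1,.25]):
    q1=q.copy(); m=9; Pt=np.array(wp)
    q1,o=go(q1,Pt,Q); R=Q; ok=True; al=list(o)
    tgtR=hand(S,0.,1,-12)[1]
    # rotate via z-turns then settle
    for k in range(24):
        R=R*Ro.from_rotvec([0,0,sg*np.pi/24]); q1=solve(q1,Pt,R); al.append(q1)
    q1,o=go(q1,Pt,tgtR); al+=o
    for d in ((.13,),(.05,),(0,)):
        Pp,Qq=hand(stand(d[0]),SY,1,-12); q1,o=go(q1,Pp,Qq); al+=o
    al=np.array(al); mm=np.minimum(al-LO,HI-al).min(); print(sg,wp,"marg",mm.round(3),"grasp q",q1.round(2),"err",np.linalg.norm(err(q1,Pp,Qq)).round(4))
    best=max(((simseq(q1,seq2(ty,my),1,-12),ty,my) for ty in (-.5,-.4,-.3,-.2) for my in (-.1,.1)),key=lambda r:(r[0][1],r[0][0])); print(best)
E
python3 s3.py
```

```text
1 [0.44, 0.03, 0.28] marg 0.0 grasp q [ 2.62 -0.44  1.32  2.57  0.76  1.29 -1.48] err 0.4161
((-1, 0, array([ 2.62      , -0.44      ,  1.32      ,  2.48141353,  0.73567104,
        1.35718852, -1.4138225 ])), -0.5, -0.1)
1 [0.45, -0.1, 0.25] marg 0.0 grasp q [ 2.62 -0.44  1.32  2.57  0.76  1.29 -1.48] err 0.4161
((-1, 0, array([ 2.62      , -0.44      ,  1.32      ,  2.48141352,  0.73567104,
        1.35718852, -1.41382249])), -0.5, -0.1)
-1 [0.44, 0.03, 0.28] marg 0.265 grasp q [-0.33  0.54 -0.85  1.93  1.01  0.97 -0.31] err 0.0
((np.float64(0.0), 16, array([-0.25480254,  0.59273446, -0.96977142,  1.92039038,  1.06846067,
        1.04324302, -0.35540822])), -0.5, -0.1)
-1 [0.45, -0.1, 0.25] marg 0.113 grasp q [-0.27  0.58 -0.94  1.92  1.05  1.03 -0.35] err 0.0
((np.float64(0.0), 16, array([-0.25477211,  0.59275813, -0.96982457,  1.92038825,  1.06848723,
        1.04327608, -0.35542558])), -0.5, -0.1)
```

```bash
cat > s4.py <<'E'
from search2 import *
from cell import arm
q0=np.array(arm.observe()['joints']); P0,Q0=FK(q0)
def trial(seed):
    rng=np.random.default_rng(seed)
    wp=[np.array([rng.uniform(.36,.44),rng.uniform(-.15,.3),rng.uniform(.2,.33)]) for _ in range(2)]
    q1=q0.copy(); al=[]; tilt=rng.choice([-12,-15,-18])
    th=rng.uniform(-35,0) # lean deviation at spin end
    tgtR=hand(S,rng.uniform(-.2,.2),1,th)[1]
    q1,o=go(q1,wp[0],Q0); al+=o
    R=Q0; n=24
    for k in range(n):
        R=R*Ro.from_rotvec([0,0,-np.pi/n]); q1=solve(q1,wp[0]+(wp[1]-wp[0])*(k+1)/n,R,it=2); al.append(q1)
    q1,o=go(q1,wp[1],tgtR); al+=o
    for d in (.13,.05,0):
        Pp,Qq=hand(stand(d),SY,1,tilt); q1,o=go(q1,Pp,Qq); al+=o
    al=np.array(al); mm=np.minimum(al-LO,HI-al).min()
    if mm<.06 or np.linalg.norm(err(q1,Pp,Qq))>.002: return -2,seed
    ty=rng.choice([-.5,-.4,-.3,-.2,-.1]); my=rng.choice([-.2,0,.1])
    r=simseq(q1,seq2(ty,my),1,tilt)
    return (min(r[0],mm) if r[1]==16 else -1),seed,tilt,ty,my,round(th,1),[w.round(3) for w in wp],q1.round(2),round(mm,3)
if __name__=="__main__":
    with Pool() as p: R=p.map(trial,range(600),chunksize=5)
    R.sort(key=lambda r:-r[0])
    for r in R[:10]: print(*r)
E
time python3 s4.py
```

```text
0.29466178199827253 294 -18 -0.2 0.1 -23.3 [array([0.412, 0.091, 0.283]), array([0.386, 0.004, 0.277])] [-0.45  0.48 -0.59  1.88  0.72  0.86 -0.04] 0.317
0.2932619480456226 412 -18 -0.2 0.1 -34.0 [array([0.416, 0.075, 0.221]), array([0.369, 0.141, 0.323])] [-0.44  0.48 -0.61  1.88  0.74  0.87 -0.05] 0.309
0.29303715945378317 441 -18 -0.2 0.1 -35.0 [array([0.376, 0.097, 0.273]), array([0.433, 0.063, 0.218])] [-0.43  0.48 -0.62  1.88  0.74  0.87 -0.06] 0.344
0.2922572596716607 336 -18 -0.2 0.0 -33.6 [array([ 0.436, -0.002,  0.325]), array([0.364, 0.038, 0.266])] [-0.51  0.46 -0.5   1.89  0.68  0.83 -0.01] 0.292
0.29011860860012584 552 -18 -0.2 0.0 -18.8 [array([ 0.37 , -0.037,  0.266]), array([0.416, 0.145, 0.211])] [-0.42  0.49 -0.63  1.88  0.75  0.87 -0.06] 0.307
0.28752303757715625 387 -18 -0.1 0.1 -21.7 [array([0.388, 0.017, 0.259]), array([0.427, 0.085, 0.259])] [-0.42  0.49 -0.64  1.88  0.75  0.87 -0.06] 0.353
0.28563735478485175 187 -18 -0.2 -0.2 -29.7 [array([0.38 , 0.008, 0.266]), array([0.384, 0.234, 0.275])] [-0.42  0.49 -0.64  1.88  0.75  0.87 -0.06] 0.327
0.2835843740790378 577 -18 -0.1 -0.2 -21.8 [array([ 0.412, -0.136,  0.282]), array([0.361, 0.082, 0.27 ])] [-0.43  0.49 -0.62  1.88  0.74  0.87 -0.06] 0.302
0.2707401583971576 101 -18 -0.1 0.0 -22.3 [array([0.435, 0.012, 0.302]), array([ 0.407, -0.018,  0.32 ])] [-0.43  0.49 -0.62  1.88  0.74  0.87 -0.06] 0.319
0.26613875025254385 591 -18 -0.1 0.1 -29.5 [array([0.384, 0.007, 0.223]), array([0.434, 0.027, 0.242])] [-0.43  0.49 -0.62  1.88  0.74  0.87 -0.06] 0.285
real	1m52.980s
user	6m41.249s
sys	0m0.392s
```

```bash
python3 - <<'E'
from h import *
for n in("top","side"):
    w=cloud(n,np.load(n+"0.npz")['d']).reshape(-1,3); q=w[(abs(w[:,2]-.40)<.02)&(w[:,1]>-.3)&(w[:,1]<.4)&(w[:,0]>.45)&(w[:,0]<.85)]
    f=q[q[:,0]<np.percentile(q[:,0],3)+.03]; print(n,len(q),len(f),np.polyfit(f[:,1],f[:,0],1),np.median(f,0),f[:,1].min(),f[:,1].max())
E
sed -i 's/tilt=rng.choice(\[-12,-15,-18\])/tilt=-13/; s/range(600)/range(1000,1500)/' s4.py; sed -i 's/bar+\[0,0,.035\]/bar+[0,0,.022]/; s/bar+\[-.08,0,.06\]/bar+[-.08,0,.05]/' search2.py; python3 s4.py
```

```text
top 3711 1446 [-0.03504581  0.56816607] [0.56716772 0.03151652 0.40392798] -0.20236010851365924 0.24149287245206852
side 3670 1490 [-0.03702543  0.5660568 ] [0.56256838 0.08576993 0.40506182] -0.20184713909930752 0.24048993306574568
0.1728932166042334 1254 -13 -0.3 -0.2 -32.9 [array([0.382, 0.05 , 0.319]), array([ 0.387, -0.022,  0.309])] [-0.62  0.44 -0.41  1.94  0.77  0.79 -0.13] 0.274
0.17253435156773955 1227 -13 -0.2 -0.2 -31.9 [array([0.396, 0.091, 0.239]), array([ 0.4  , -0.081,  0.243])] [-0.47  0.48 -0.63  1.93  0.88  0.87 -0.21] 0.333
0.16996551996751075 1424 -13 -0.2 -0.2 -19.5 [array([ 0.375, -0.023,  0.292]), array([0.364, 0.266, 0.32 ])] [-0.47  0.48 -0.63  1.93  0.88  0.87 -0.21] 0.276
0.16757509842588925 1137 -13 -0.2 -0.2 -21.8 [array([0.372, 0.215, 0.28 ]), array([ 0.406, -0.062,  0.286])] [-0.46  0.48 -0.64  1.93  0.88  0.87 -0.21] 0.223
0.16618670692713688 1475 -13 -0.3 -0.2 -29.9 [array([ 0.381, -0.001,  0.312]), array([ 0.386, -0.14 ,  0.211])] [-0.59  0.44 -0.46  1.94  0.79  0.8  -0.14] 0.275
0.16549313272222688 1398 -13 -0.2 0.0 -25.5 [array([ 0.365, -0.112,  0.218]), array([ 0.423, -0.09 ,  0.326])] [-0.45  0.48 -0.65  1.93  0.89  0.87 -0.21] 0.267
0.164918190136991 1490 -13 -0.3 0.0 -27.6 [array([0.378, 0.166, 0.318]), array([ 0.401, -0.109,  0.239])] [-0.57  0.45 -0.49  1.94  0.81  0.81 -0.16] 0.326
0.16451114921056226 1153 -13 -0.3 0.1 -29.3 [array([0.374, 0.194, 0.313]), array([0.403, 0.011, 0.316])] [-0.56  0.45 -0.5   1.93  0.81  0.82 -0.16] 0.31
0.16170244553859325 1405 -13 -0.3 0.1 -31.7 [array([ 0.387, -0.042,  0.329]), array([0.379, 0.196, 0.305])] [-0.55  0.45 -0.52  1.93  0.82  0.82 -0.17] 0.274
0.15860168777261985 1100 -13 -0.3 -0.2 -24.7 [array([ 0.375, -0.05 ,  0.295]), array([ 0.36 , -0.055,  0.272])] [-0.55  0.45 -0.51  1.93  0.82  0.82 -0.17] 0.261
```

```bash
cat > s5.py <<'E'
from search2 import *
from cell import arm
q0=np.array(arm.observe()['joints']); P0,Q0=FK(q0)
def t(a):
    w0,w1,th,ty=a; tilt=-13; q1=q0.copy(); al=[]
    q1,o=go(q1,np.array(w0),Q0); al+=o; R=Q0
    for k in range(24): R=R*Ro.from_rotvec([0,0,-.131]); q1=solve(q1,np.array(w0),R,it=2); al.append(q1)
    q1,o=go(q1,np.array(w1),hand(S,-.1,1,th)[1]); al+=o
    for d in (.13,.05,0):
        Pp,Qq=hand(stand(d),SY,1,tilt); q1,o=go(q1,Pp,Qq); al+=o
    al=np.array(al); mm=np.minimum(al-LO,HI-al).min(); r=simseq(q1,seq2(ty,-.2),1,tilt)
    return round(r[0],3),r[1],round(mm,3),a,q1.round(2),len(al)
J=[(w0,w1,th,ty) for w0 in ([.40,.035,.28],[.4,.09,.24]) for w1 in ([.4,-.08,.24],[.4,.05,.24],[.4,.2,.28]) for th in (-32,-13) for ty in (-.2,-.3)]
with Pool() as p:
    for r in sorted(p.map(t,J,chunksize=1),key=lambda r:-r[0]*(r[1]==16))[:8]: print(*r)
E
python3 s5.py
```

```text
0.16 16 0.348 ([0.4, 0.035, 0.28], [0.4, 0.05, 0.24], -32, -0.3) [-0.56  0.45 -0.5   1.93  0.81  0.82 -0.16] 43
0.16 16 0.348 ([0.4, 0.035, 0.28], [0.4, 0.2, 0.28], -32, -0.3) [-0.56  0.45 -0.5   1.93  0.82  0.82 -0.16] 42
0.159 16 0.348 ([0.4, 0.035, 0.28], [0.4, -0.08, 0.24], -32, -0.3) [-0.55  0.45 -0.51  1.93  0.82  0.82 -0.16] 51
0.092 16 0.348 ([0.4, 0.035, 0.28], [0.4, 0.2, 0.28], -13, -0.2) [-0.43  0.49 -0.68  1.92  0.9   0.89 -0.23] 42
0.084 16 0.348 ([0.4, 0.035, 0.28], [0.4, 0.2, 0.28], -13, -0.3) [-0.43  0.49 -0.68  1.92  0.9   0.89 -0.23] 42
0.075 16 0.369 ([0.4, 0.09, 0.24], [0.4, 0.2, 0.28], -32, -0.2) [-0.42  0.49 -0.69  1.92  0.91  0.89 -0.23] 42
0.067 16 0.369 ([0.4, 0.09, 0.24], [0.4, 0.2, 0.28], -32, -0.3) [-0.42  0.49 -0.69  1.92  0.91  0.89 -0.23] 42
0.066 16 0.251 ([0.4, 0.035, 0.28], [0.4, 0.05, 0.24], -13, -0.2) [-0.42  0.5  -0.69  1.92  0.91  0.9  -0.23] 43
```

Request:
apply_moves(commands=[[0, 0, 0, 0, 0, -0.13], [0, 0, 0, 0, 0, -0.13], [0, 0, 0, 0, 0, -0.13], [0, 0, 0, 0, 0, -0.13], [0, 0, 0, 0, 0, -0.13]])

```text
clock: 4.4
position: [0.3998, 0.0349, 0.2764]
ee_rot: [-2.681, 1.356, -0.349]
force: [0.1, 0.2, -1.1]
width: 1.001
```

```bash
python3 log.py
```

```text
4.4 [[0.339, -0.084, -0.557, 2.17, 0.016, 0.79, -1.168], [0.4, 0.035, 0.276], [-2.681, 1.356, -0.349]]
```

Request:
apply_moves(commands=[[0, 0, 0, 0, 0, -0.13], [0, 0, 0, 0, 0, -0.13], [0, 0, 0, 0, 0, -0.13], [0, 0, 0, 0, 0, -0.13], [0, 0, 0, 0, 0, -0.13]])

```text
clock: 4.9
position: [0.3997, 0.035, 0.2764]
ee_rot: [-3.047, 0.439, -0.397]
force: [-0.3, -0.0, -0.4]
width: 1.0
```

Request:
apply_moves(commands=[[0, 0, 0, 0, 0, -0.13], [0, 0, 0, 0, 0, -0.13], [0, 0, 0, 0, 0, -0.13], [0, 0, 0, 0, 0, -0.13], [0, 0, 0, 0, 0, -0.13]])

```text
clock: 5.4
position: [0.3997, 0.035, 0.2765]
ee_rot: [3.02, 0.555, 0.394]
force: [-0.4, -0.2, -0.1]
width: 1.001
```

Request:
apply_moves(commands=[[0, 0, 0, 0, 0, -0.13], [0, 0, 0, 0, 0, -0.13], [0, 0, 0, 0, 0, -0.13], [0, 0, 0, 0, 0, -0.13], [0, 0, 0, 0, 0, -0.13]])

```text
clock: 5.9
position: [0.3998, 0.035, 0.2765]
ee_rot: [2.621, 1.455, 0.343]
force: [-0.0, -0.2, 0.5]
width: 1.002
```

Request:
apply_moves(commands=[[0, 0, 0, 0, 0, -0.13], [0, 0, 0, 0, 0, -0.13], [0, 0, 0, 0, 0, -0.13], [0, 0, 0, 0, 0, -0.13], [0, 0, 0, 0, 0, 0]])

```text
clock: 6.4
position: [0.3998, 0.035, 0.2765]
ee_rot: [2.128, 2.044, 0.278]
force: [-0.2, 0.4, 0.2]
width: 1.004
```

```bash
cat > nxt.py <<'E'
from search2 import *
from cell import arm
TILT=-13
def nxt(targets,step=.03,rs=.11,sim=True):
    """targets: list of (P,Q[,step]); print rounded rows from the measured pose, with simulated joint margin"""
    s=arm.observe(); q=np.array(s['joints']); p=np.array(s['position']); R=Ro.from_rotvec(s['ee_rot'])
    print("t",round(s['clock'],2),"pos",p.round(4),"F",np.array(s['force']).round(1),"w",round(s['width'],3),"q",q.round(2))
    for T in targets:
        P,Q=T[0],T[1]; st=T[2] if len(T)>2 else step
        n=max(1,int(np.ceil(max(np.linalg.norm(P-p)/st,(R.inv()*Q).magnitude()/rs)))); sl=Slerp([0,1],Ro.concatenate([R,Q])); pc,Rc=p,R; o=[]
        print("-> ",np.round(P,4),"n",n)
        for i in range(1,n+1):
            pn=p+(P-p)*i/n; t=(Rc.inv().apply(pn-pc)*100).round(2); w=(Rc.inv()*sl(i/n)).as_rotvec().round(3)
            print(str([*(t+0).tolist(),*(w+0).tolist()])+",")
            pc=pc+Rc.apply(t/100); Rc=Rc*Ro.from_rotvec(w); q=solve(q,pc,Rc,it=2); o.append(q)
        p,R=pc,Rc; o=np.array(o); print("   marg",np.minimum(o-LO,HI-o).min().round(3),"q",q.round(2))
def H(g,y,tilt=TILT): return hand(g,y,1,tilt)
E
python3 - <<'E'
from nxt import *
nxt([(np.array([.4,.2,.28]),hand(S,-.1,1,-32)[1]),H(stand(.13),SY),H(stand(.05),SY)],step=.04)
E
```

```text
t 6.4 pos [0.3998 0.035  0.2765] F [-0.2  0.4  0.2] w 1.004 q [ 0.12 -0.09 -0.36  2.18  0.04  0.79  1.26]
->  [0.4  0.2  0.28] n 5
[3.3, -0.11, -0.06, 0.041, -0.004, 0.012],
[3.3, -0.16, -0.07, 0.041, -0.004, 0.011],
[3.29, -0.19, -0.08, 0.041, -0.005, 0.012],
[3.29, -0.23, -0.08, 0.042, -0.004, 0.012],
[3.29, -0.28, -0.08, 0.041, -0.004, 0.012],
   marg 0.386 q [-0.09  0.14 -0.57  1.93  0.13  1.06  0.75]
->  [0.4046 0.3749 0.2642] n 5
[3.49, -0.28, 0.3, -0.066, -0.002, 0.011],
[3.49, -0.33, 0.28, -0.067, -0.003, 0.01],
[3.48, -0.38, 0.24, -0.066, -0.002, 0.011],
[3.48, -0.44, 0.2, -0.066, -0.002, 0.011],
[3.48, -0.49, 0.17, -0.067, -0.003, 0.011],
   marg 0.588 q [-0.57  0.28 -0.61  1.89  0.63  1.02 -0.08]
->  [0.45   0.3678 0.1987] n 2
[0.0, 0.9, 3.9, 0.0, 0.0, 0.0],
[0.0, 0.9, 3.89, 0.0, 0.0, 0.0],
   marg 0.646 q [-0.56  0.38 -0.55  1.92  0.75  0.89 -0.13]
```

Request:
apply_moves(commands=[[3.3, -0.1, -0.1, 0.041, -0.004, 0.012], [3.3, -0.2, -0.1, 0.041, -0.004, 0.012], [3.3, -0.2, -0.1, 0.041, -0.004, 0.012], [3.3, -0.2, -0.1, 0.041, -0.004, 0.012], [3.3, -0.3, -0.1, 0.041, -0.004, 0.012]])

```text
clock: 6.9
position: [0.4003, 0.2016, 0.2816]
ee_rot: [2.311, 2.073, 0.056]
force: [1.0, -0.6, 0.1]
width: 1.001
```

Request:
apply_moves(commands=[[3.5, -0.3, 0.3, -0.066, -0.002, 0.011], [3.5, -0.3, 0.3, -0.066, -0.002, 0.011], [3.5, -0.4, 0.2, -0.066, -0.002, 0.011], [3.5, -0.4, 0.2, -0.066, -0.002, 0.011], [3.5, -0.5, 0.2, -0.066, -0.002, 0.011]])

```text
clock: 7.4
position: [0.4059, 0.3775, 0.2663]
ee_rot: [2.16, 1.831, 0.365]
force: [0.5, -1.5, -0.2]
width: 0.999
```

Request:
apply_moves(commands=[[0, 0, 0, 0, 0, 0], [0, 0, 0, 0, 0, 0]])

```text
clock: 7.6
position: [0.4048, 0.3768, 0.2655]
ee_rot: [2.157, 1.838, 0.358]
force: [0.1, 0.4, -0.3]
width: 1.001
```

Run:
```python
from nxt import *
nxt([H(stand(.13),SY),H(stand(.06),SY),H(stand(0),SY)],step=.03)
from h import *
im,_=snap("side","1"); crop(im,90,180,290,340,4,"pics/s1.png")
```

```text
t 7.6 pos [0.4048 0.3768 0.2655] F [ 0.1  0.4 -0.3] w 1.001 q [-0.57  0.28 -0.61  1.88  0.63  1.02 -0.08]
->  [0.4046 0.3749 0.2642] n 1
[-0.19, -0.04, 0.12, -0.004, -0.003, -0.005],
   marg 0.66 q [-0.57  0.28 -0.61  1.89  0.63  1.02 -0.08]
->  [0.4443 0.3687 0.2068] n 3
[0.0, 0.53, 2.27, 0.0, 0.0, 0.0],
[0.0, 0.52, 2.28, 0.0, 0.0, 0.0],
[0.0, 0.53, 2.27, 0.0, 0.0, 0.0],
   marg 0.649 q [-0.56  0.37 -0.56  1.92  0.73  0.91 -0.12]
->  [0.4783 0.3634 0.1577] n 3
[0.0, 0.45, 1.95, 0.0, 0.0, 0.0],
[0.0, 0.45, 1.95, 0.0, 0.0, 0.0],
[0.0, 0.45, 1.95, 0.0, 0.0, 0.0],
   marg 0.636 q [-0.55  0.45 -0.51  1.93  0.82  0.82 -0.16]
```

View pics/s1.png

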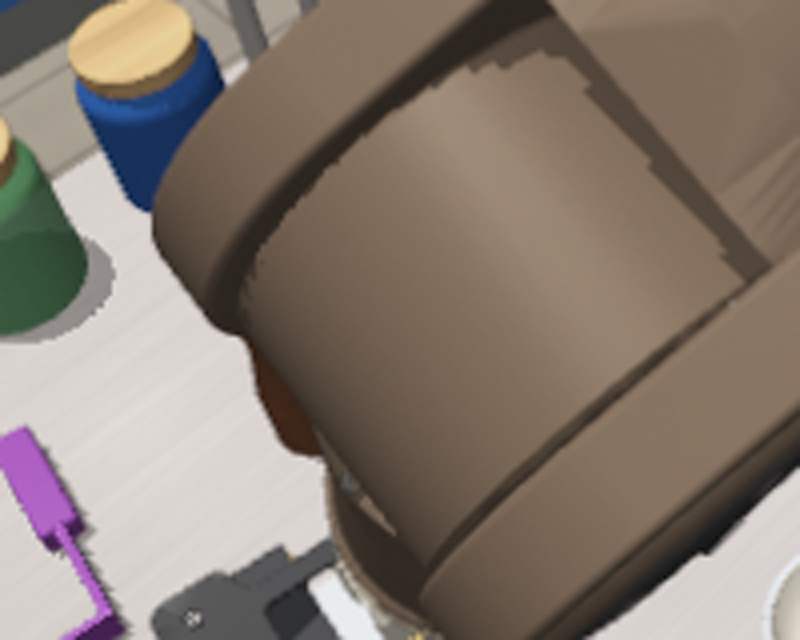

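The side view is blocked by the forearm; use the top view for the grasp check.

Run:
```python
from h import *
im,_=snap("top","1"); crop(im,100,110,320,420,1.9,"pics/t1.png")
```

```text
(no output)
```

View pics/t1.png

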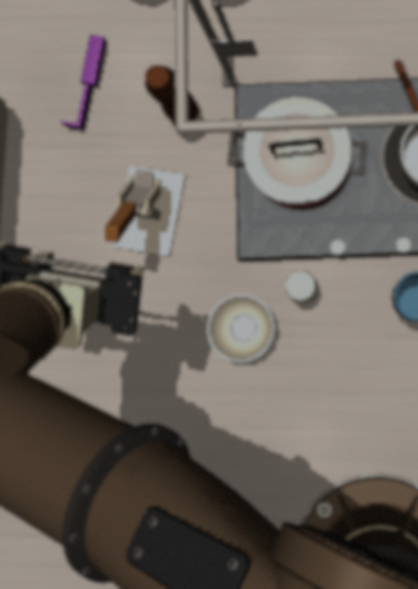

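Request:
apply_moves(commands=[[-0.2, 0, 0.1, -0.004, -0.003, -0.005], [0, 0.5, 2.3, 0, 0, 0], [0, 0.5, 2.3, 0, 0, 0], [0, 0.5, 2.3, 0, 0, 0], [0, 0, 0, 0, 0, 0]])

```text
clock: 8.2
position: [0.4472, 0.3643, 0.2048]
ee_rot: [2.151, 1.832, 0.35]
force: [0.2, -0.6, 0.1]
width: 1.0
```

Request:
apply_moves(commands=[[0, 0.4, 1.9, 0, 0, 0], [0, 0.5, 1.9, 0, 0, 0], [0, 0.5, 1.9, 0, 0, 0], [0, 0, 0, 0, 0, 0], [0, 0, 0, 0, 0, 0]])

```text
clock: 8.7
position: [0.4794, 0.3623, 0.1588]
ee_rot: [2.148, 1.838, 0.355]
force: [0.4, 0.5, 0.5]
width: 1.005
```

Run:
```python
from nxt import *
nxt([H(stand(0),SY)],step=.03)
from h import *
im,_=snap("top","2"); crop(im,120,150,220,270,5,"pics/t2.png")
im,_=snap("side","2"); crop(im,100,230,300,380,4,"pics/s2.png")
```

```text
t 8.7 pos [0.4794 0.3623 0.1588] F [0.4 0.5 0.5] w 1.005 q [-0.55  0.45 -0.51  1.93  0.82  0.83 -0.16]
->  [0.4783 0.3634 0.1577] n 1
[0.09, -0.16, 0.05, 0.0, 0.002, 0.0],
   marg 0.636 q [-0.55  0.45 -0.51  1.93  0.82  0.82 -0.17]
```

View pics/t2.png

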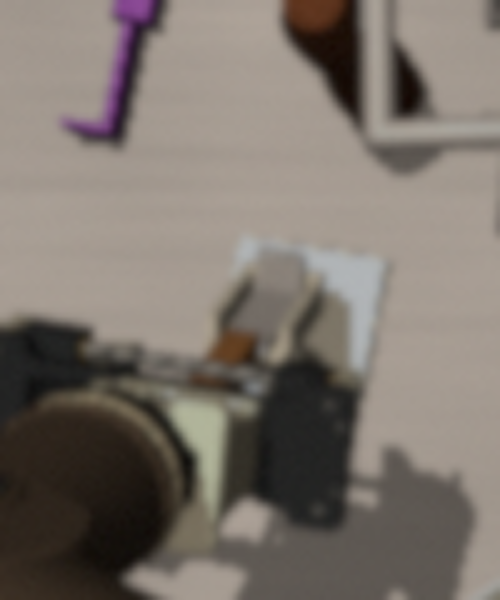

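View pics/s2.png

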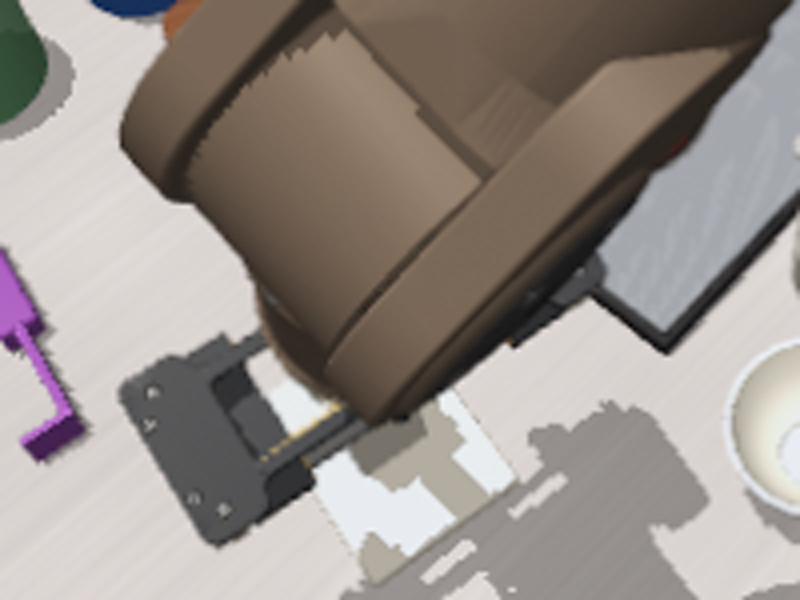

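The grip bar lies between the open fingers (top crop ~235,355). Closing gently, then firmer.

Request:
apply_moves(commands=[[0.1, -0.15, 0, 0, 0.002, 0], [0, 0, 0, 0, 0, 0], [0, 0, 0, 0, 0, 0], [0, 0, 0, 0, 0, 0], [0, 0, 0, 0, 0, 0]], claw=1, newtons=8)

```text
clock: 9.3
position: [0.4783, 0.3638, 0.1589]
ee_rot: [2.148, 1.839, 0.359]
force: [0.3, -0.3, 0.9]
width: 0.616
```

Request:
apply_moves(commands=[[0, 0, 0, 0, 0, 0], [0, 0, 0, 0, 0, 0], [0, 0, 0, 0, 0, 0], [0, 0, 0, 0, 0, 0], [0, 0, 0, 0, 0, 0]])

```text
clock: 9.8
position: [0.4783, 0.3637, 0.1588]
ee_rot: [2.148, 1.839, 0.359]
force: [0.5, 0.3, 1.0]
width: 0.218
```

Request:
apply_moves(commands=[[0, 0, 0, 0, 0, 0], [0, 0, 0, 0, 0, 0], [0, 0, 0, 0, 0, 0]], newtons=50)

```text
clock: 10.1
position: [0.4783, 0.3637, 0.1587]
ee_rot: [2.148, 1.839, 0.359]
force: [-0.3, -0.7, -1.3]
width: 0.216
```

```bash
python3 log.py
python3 - <<'E'
from nxt import *
o=arm.observe(); print(o['position'],o['ee_rot'],o['force'],o['width'])
P,R=np.array(o['position']),Ro.from_rotvec(o['ee_rot'])
import json; json.dump([P.tolist(),list(o['ee_rot'])],open("grasp.json","w"))
d=Ro.from_euler('z',SY).apply(u0)
print("x axis yaw", R.as_matrix().round(4).tolist())
nxt([(P+d*.11,R,.025)])
E
```

```text
10.1 [[-0.55, 0.451, -0.512, 1.934, 0.821, 0.823, -0.165], [0.478, 0.364, 0.159], [2.148, 1.839, 0.359]]
[0.47827194 0.36370687 0.15872896] [2.14797181 1.83865806 0.35888112] [-0.33583669 -0.67172793 -1.32034585] 0.21556897089195112
x axis yaw [[0.1542, 0.9157, 0.3712], [0.988, -0.143, -0.0575], [0.0004, 0.3756, -0.9268]]
t 10.1 pos [0.4783 0.3637 0.1587] F [-0.3 -0.7 -1.3] w 0.216 q [-0.55  0.45 -0.51  1.93  0.82  0.82 -0.17]
->  [0.4159 0.3734 0.2488] n 5
[0.0, -0.49, -2.14, 0.0, 0.0, 0.0],
[0.0, -0.5, -2.15, 0.0, 0.0, 0.0],
[0.0, -0.49, -2.14, 0.0, 0.0, 0.0],
[0.0, -0.49, -2.15, 0.0, 0.0, 0.0],
[0.01, -0.49, -2.14, 0.0, 0.0, 0.0],
   marg 0.64 q [-0.57  0.3  -0.6   1.9   0.66  0.99 -0.09]
```

Request:
apply_moves(commands=[[0, -0.2, -1.0, 0, 0, 0], [0, -0.25, -1.0, 0, 0, 0], [0, -0.4, -1.7, 0, 0, 0]])

```text
clock: 10.4
position: [0.4562, 0.3668, 0.1904]
ee_rot: [2.148, 1.838, 0.358]
force: [1.3, 0.3, -0.5]
width: 0.216
```

Request:
apply_moves(commands=[[0, -0.5, -2.1, 0, 0, 0], [0, -0.5, -2.1, 0, 0, 0], [0, -0.5, -2.1, 0, 0, 0], [0, -0.2, -0.8, 0, 0, 0], [0, 0, 0, 0, 0, 0]])

```text
clock: 10.9
position: [0.414, 0.3747, 0.251]
ee_rot: [2.147, 1.84, 0.363]
force: [0.7, -0.2, -1.3]
width: 0.216
```

Run:
```python
from nxt import *
nxt([])
from h import *
im,d=snap("top","3"); crop(im,100,130,260,290,4,"pics/t3.png")
im,d=snap("side","3"); crop(im,90,180,290,340,4,"pics/s3.png")
```

```text
t 10.9 pos [0.414  0.3747 0.251 ] F [ 0.7 -0.2 -1.3] w 0.216 q [-0.57  0.3  -0.6   1.9   0.66  0.99 -0.09]
```

View pics/t3.png

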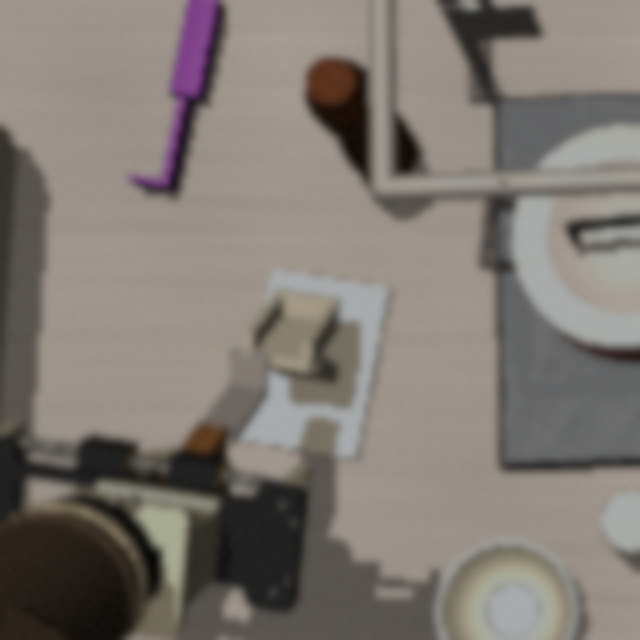

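View pics/s3.png

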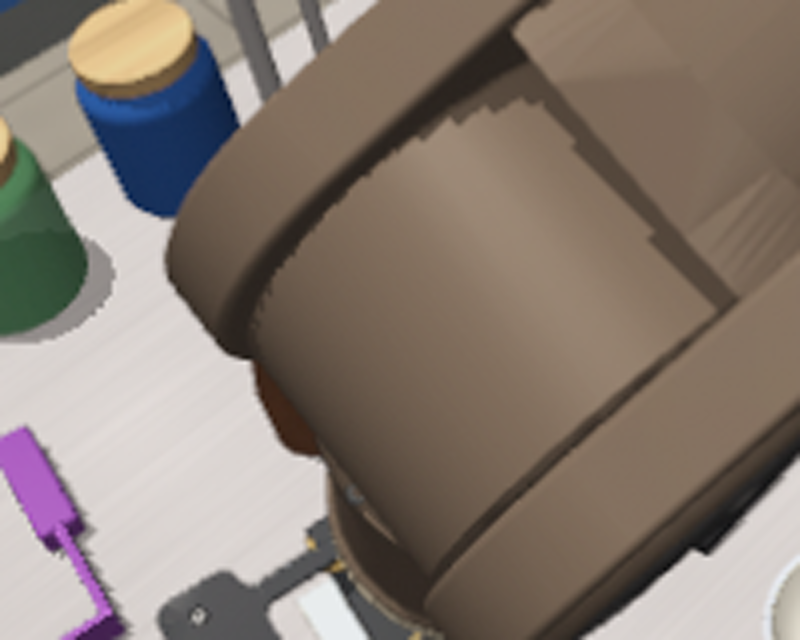

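```bash
cat >> nxt.py <<'E'
import json
_P,_r=json.load(open("grasp.json")); _P=np.array(_P); _R=Ro.from_rotvec(_r)
def H(g,y,*a):
    Z=Ro.from_euler('z',y-SY); return np.array(g)+Z.apply(_P-S), Z*_R
def hookpose():
    o=arm.observe(); A=Ro.from_rotvec(o['ee_rot'])*_R.inv()*Ro.from_euler('z',SY)
    g=np.array(o['position'])-(Ro.from_rotvec(o['ee_rot'])*_R.inv()).apply(_P-S)
    print("grip",g.round(4),"hook",(g+A.apply([.064,0,-.079])).round(4),"lifter rpy",A.as_euler('xyz').round(3))
def HK(h,y): return H(g_of_hook(h,y),y)
E
python3 - <<'E'
from nxt import *
hookpose()
nxt([HK(bar+[-.06,0,.03],.11)],step=.035)
E
```

```text
grip [0.4195 0.3722 0.2404] hook [0.4828 0.3623 0.1614] lifter rpy [-0.    -0.    -0.155]
t 11.0 pos [0.415  0.3732 0.2491] F [ 0.4 -0.  -1.7] w 0.213 q [-0.57  0.3  -0.6   1.9   0.66  0.99 -0.09]
->  [0.4668 0.1165 0.2647] n 8
[-3.07, 1.13, 0.25, 0.0, 0.012, -0.031],
[-3.11, 1.02, 0.2, 0.0, 0.013, -0.03],
[-3.14, 0.94, 0.17, 0.0, 0.012, -0.031],
[-3.17, 0.84, 0.13, 0.0, 0.013, -0.031],
[-3.19, 0.74, 0.09, 0.0, 0.012, -0.031],
[-3.22, 0.64, 0.05, 0.0, 0.013, -0.03],
[-3.23, 0.54, 0.01, 0.0, 0.012, -0.031],
[-3.25, 0.44, -0.03, 0.0, 0.013, -0.031],
   marg 0.419 q [ 0.03  0.02 -0.48  2.15  0.23  0.62  1.07]
```

Request:
apply_moves(commands=[[-3.1, 1.1, 0.2, 0, 0.012, -0.031], [-3.1, 1.0, 0.2, 0, 0.012, -0.031], [-3.1, 0.9, 0.2, 0, 0.012, -0.031], [-3.2, 0.8, 0.1, 0, 0.013, -0.031]])

```text
clock: 11.4
position: [0.4396, 0.2432, 0.256]
ee_rot: [2.029, 1.988, 0.384]
force: [1.3, -0.9, -1.1]
width: 0.214
```

Request:
apply_moves(commands=[[-3.2, 0.7, 0.1, 0, 0.012, -0.031], [-3.2, 0.6, 0.1, 0, 0.013, -0.03], [-3.2, 0.5, 0, 0, 0.012, -0.031], [-3.2, 0.4, 0, 0, 0.013, -0.031], [0, 0, 0, 0, 0, 0]])

```text
clock: 11.9
position: [0.4644, 0.1119, 0.2625]
ee_rot: [1.909, 2.123, 0.408]
force: [0.8, -0.7, -2.3]
width: 0.213
```

Run:
```python
from nxt import *
hookpose()
from h import *
im,d=snap("side","4"); cv2.imwrite("pics/s4.png",im[:,:,::-1]);crop(im,170,170,310,290,5,"pics/s4c.png")
im,d=snap("top","4"); crop(im,190,130,310,270,4,"pics/t4.png")
nxt([HK(bar+[-.06,0,.03],.11),HK(bar+[-.06,0,-.021],.11),HK(bar+[0,0,-.021],.11)],step=.015)
```

```text
grip [0.4691 0.1121 0.2538] hook [0.5326 0.1185 0.1747] lifter rpy [-0.003  0.002  0.105]
t 12.0 pos [0.4641 0.1162 0.2629] F [ 0.5  0.2 -2. ] w 0.216 q [ 0.03  0.02 -0.48  2.16  0.24  0.61  1.06]
->  [0.4668 0.1165 0.2647] n 1
[0.0, 0.31, -0.07, -0.001, 0.002, -0.002],
   marg 0.42 q [ 0.03  0.02 -0.48  2.15  0.23  0.62  1.07]
->  [0.4668 0.1165 0.2137] n 4
[0.0, -0.48, 1.18, 0.0, 0.0, 0.0],
[0.0, -0.47, 1.18, 0.0, 0.0, 0.0],
[0.0, -0.48, 1.18, 0.0, 0.0, 0.0],
[-0.01, -0.48, 1.19, 0.0, 0.0, 0.0],
   marg 0.342 q [-0.    0.1  -0.47  2.23  0.37  0.49  0.92]
->  [0.5268 0.1165 0.2137] n 4
[-0.16, 1.38, 0.56, 0.0, 0.0, 0.0],
[-0.17, 1.38, 0.56, 0.0, 0.0, 0.0],
[-0.16, 1.39, 0.55, 0.0, 0.0, 0.0],
[-0.16, 1.38, 0.56, 0.0, 0.0, 0.0],
   marg 0.369 q [ 0.01  0.19 -0.44  2.12  0.4   0.51  0.95]
```

View pics/s4.png

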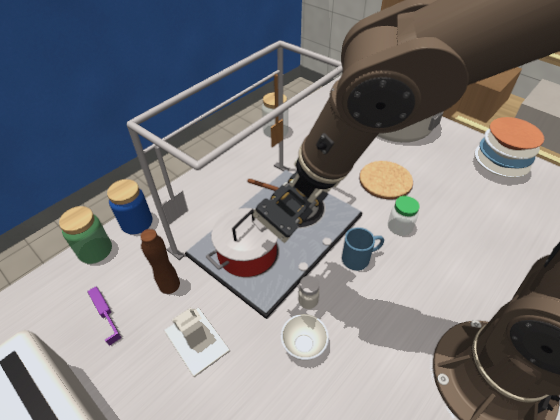

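View pics/t4.png

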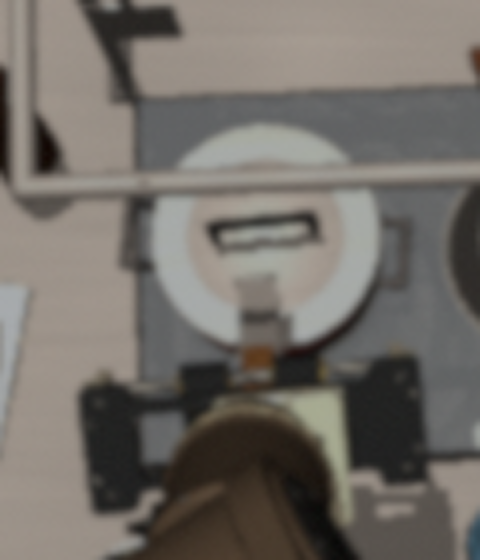

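Run:
```python
from nxt import *
from h import *
o=arm.observe(); D=Ro.from_rotvec(o['ee_rot'])*_R.inv(); A=D*Ro.from_euler('z',SY); g=np.array(o['position'])-D.apply(_P-S)
hk=g+A.apply([.064,0,-.079])
pts=[hk+A.apply([.017,s*.013,.008]) for s in(-1,1)]+[bar+Ro.from_euler('z',.11).apply([0,s*.038,0]) for s in(-1,1)]
for n in("top","side"):
    im=np.load(n+"4.npz")['im'][:,:,::-1].copy(); x0,y0,x1,y1=(225,165,290,225) if n=="top" else (215,195,295,265)
    c=cv2.resize(im[y0:y1,x0:x1],None,fx=6,fy=6,interpolation=cv2.INTER_CUBIC)
    for i,p in enumerate(proj(n,pts)): cv2.circle(c,tuple(int(v) for v in ((p-[x0,y0]+.5)*6)),3,(0,0,255) if i<2 else (0,255,0),-1)
    cv2.imwrite(f"pics/ov4{n}.png",c)
```

```text
Traceback (most recent call last):
NameError: name '_R' is not defined
```

```bash
cat > ov.py <<'E'
import nxt; from nxt import *
from h import *
_P,_R=nxt._P,nxt._R
def lifter():
    o=arm.observe(); D=Ro.from_rotvec(o['ee_rot'])*_R.inv(); A=D*Ro.from_euler('z',SY); g=np.array(o['position'])-D.apply(_P-S); return g,A,g+A.apply([.064,0,-.079])
def overlay(tag,boxes,extra=[],s=6):
    g,A,hk=lifter()
    pts=[hk+A.apply([.017,s_*.013,.008]) for s_ in(-1,1)]
    for n,(x0,y0,x1,y1) in boxes.items():
        im=np.load(f"{n}{tag}.npz")['im'][:,:,::-1].copy()
        c=cv2.resize(im[y0:y1,x0:x1],None,fx=s,fy=s,interpolation=cv2.INTER_CUBIC)
        for i,p in enumerate(proj(n,pts+list(extra))): cv2.circle(c,tuple(int(v) for v in ((p-[x0,y0]+.5)*s)),3,(0,0,255) if i<2 else (0,255,0),-1)
        cv2.imwrite(f"pics/ov{tag}{n}.png",c)
BAR=[bar+Ro.from_euler('z',.11).apply([0,s_*.038,0]) for s_ in(-1,1)]
E
python3 -c "
from ov import *
overlay('4',{'top':(225,165,290,225),'side':(215,195,295,265)},BAR)"
```

```text
Traceback (most recent call last):
  File "ov.py", line 3, in <module>
    _P,_R=nxt._P,nxt._R
          ^^^^^^
AttributeError: 'function' object has no attribute '_P'
```

```bash
sed -i 's/^import nxt; from nxt import \*/from nxt import *\nimport nxt as N/; s/nxt\._P,nxt\._R/N._P,N._R/' ov.py
python3 -c "
from ov import *
overlay('4',{'top':(225,165,290,225),'side':(215,195,295,265)},BAR)"
```

```text
(no output)
```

View pics/ov4top.png

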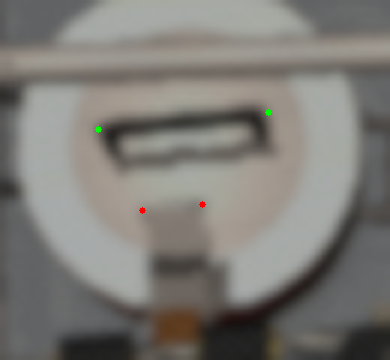

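View pics/ov4side.png

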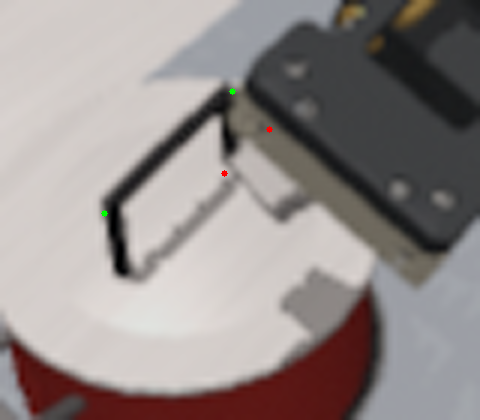

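Request:
apply_moves(commands=[[0.2, 0.3, -0.1, 0, 0.002, 0], [0, -0.5, 1.2, 0, 0, 0], [0, -0.5, 1.2, 0, 0, 0], [0, -0.4, 1.0, 0, 0, 0], [0, 0, 0, 0, 0, 0]])

```text
clock: 12.5
position: [0.4652, 0.1212, 0.2274]
ee_rot: [1.903, 2.134, 0.414]
force: [-0.6, 0.1, -1.4]
width: 0.214
```

Request:
apply_moves(commands=[[0, -0.5, 1.3, 0, 0, 0], [0, 0, 0, 0, 0, 0]])

```text
clock: 12.7
position: [0.4658, 0.1208, 0.2142]
ee_rot: [1.904, 2.132, 0.415]
force: [-0.0, -0.2, -1.5]
width: 0.213
```

Run:
```python
from ov import *
hookpose()
im,d=snap("side","5");im,d=snap("top","5")
overlay('5',{'top':(225,165,290,225),'side':(215,195,295,265)},BAR)
b=bar+[0,.002,0]
nxt([HK(b+[-.06,0,-.021],.11),HK(b+[-.03,0,-.021],.11),HK(b+[0,0,-.021],.11)],step=.012)
```

```text
grip [0.4704 0.1211 0.2054] hook [0.5338 0.1283 0.1263] lifter rpy [0.001 0.002 0.113]
t 12.8 pos [0.4664 0.1209 0.2154] F [ 0.3 -0.1 -1.2] w 0.215 q [-0.01  0.1  -0.47  2.22  0.37  0.5   0.91]
->  [0.4668 0.1185 0.2137] n 1
[-0.24, -0.05, 0.15, 0.0, -0.002, 0.002],
   marg 0.343 q [-0.01  0.1  -0.47  2.23  0.38  0.49  0.91]
->  [0.4968 0.1185 0.2137] n 3
[-0.11, 0.92, 0.37, 0.0, 0.0, 0.0],
[-0.11, 0.92, 0.38, 0.0, 0.0, 0.0],
[-0.11, 0.92, 0.37, 0.0, 0.0, 0.0],
   marg 0.361 q [-0.    0.15 -0.45  2.17  0.39  0.5   0.93]
->  [0.5268 0.1185 0.2137] n 3
[-0.11, 0.92, 0.37, 0.0, 0.0, 0.0],
[-0.11, 0.92, 0.38, 0.0, 0.0, 0.0],
[-0.12, 0.92, 0.37, 0.0, 0.0, 0.0],
   marg 0.386 q [ 0.    0.19 -0.44  2.11  0.41  0.51  0.94]
```

View pics/ov5top.png

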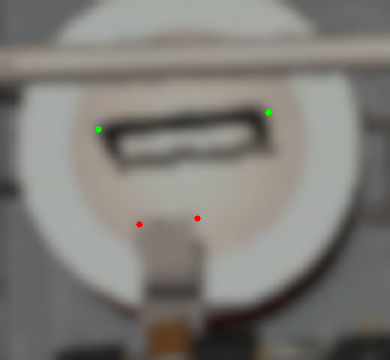

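View pics/ov5side.png

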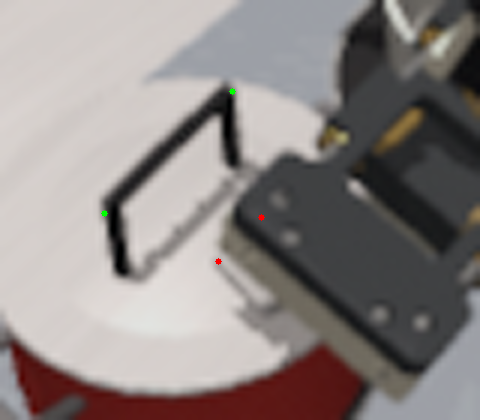

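Request:
apply_moves(commands=[[-0.25, 0, 0, 0, -0.002, 0.002], [-0.1, 0.9, 0.4, 0, 0, 0], [-0.1, 0.9, 0.4, 0, 0, 0], [-0.1, 0.9, 0.35, 0, 0, 0], [0, 0, 0, 0, 0, 0]])

```text
clock: 13.3
position: [0.4979, 0.1179, 0.2147]
ee_rot: [1.907, 2.126, 0.416]
force: [0.2, -0.5, -1.7]
width: 0.212
```

Run:
```python
from ov import *
hookpose()
b=bar+[0,.002,0]
nxt([HK(b+[0,0,-.021],.11)],step=.012)
```

```text
grip [0.5026 0.1181 0.206 ] hook [0.5663 0.1251 0.1271] lifter rpy [ 0.001 -0.001  0.108]
t 13.3 pos [0.4979 0.1179 0.2147] F [ 0.2 -0.5 -1.7] w 0.212 q [-0.    0.15 -0.45  2.17  0.39  0.5   0.93]
->  [0.5268 0.1185 0.2137] n 3
[-0.09, 0.87, 0.39, 0.0, 0.0, -0.001],
[-0.08, 0.88, 0.39, 0.001, 0.0, 0.0],
[-0.09, 0.87, 0.39, 0.0, 0.0, -0.001],
   marg 0.386 q [ 0.    0.19 -0.44  2.11  0.41  0.51  0.94]
```

Request:
apply_moves(commands=[[-0.1, 0.9, 0.4, 0, 0, 0], [-0.1, 0.9, 0.4, 0, 0, 0], [-0.1, 0.85, 0.35, 0, 0, 0], [0, 0, 0, 0, 0, 0]])

```text
clock: 13.7
position: [0.5266, 0.1181, 0.2138]
ee_rot: [1.906, 2.126, 0.416]
force: [-0.3, 0.1, -1.4]
width: 0.214
```

Run:
```python
from ov import *
hookpose()
im,d=snap("side","6");im,d=snap("top","6")
overlay('6',{'top':(225,165,290,225),'side':(215,195,295,265)},BAR)
nxt([])
```

```text
grip [0.5312 0.1183 0.2051] hook [0.5949 0.1253 0.1261] lifter rpy [ 0.    -0.     0.109]
t 13.8 pos [0.5251 0.118  0.2135] F [-0.4 -0.4 -2.1] w 0.214 q [ 0.    0.19 -0.44  2.12  0.41  0.51  0.94]
```

View pics/ov6top.png

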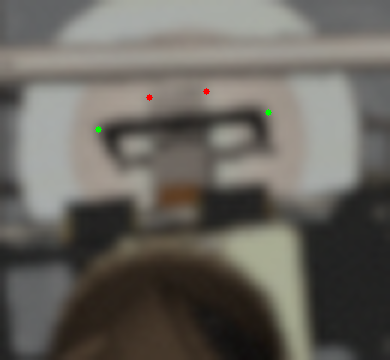

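View pics/ov6side.png

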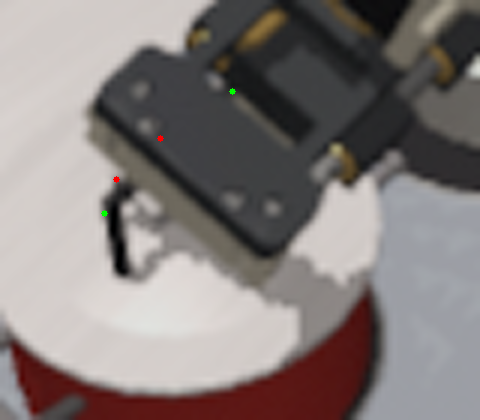

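Request:
apply_moves(commands=[[0, 0.19, -0.46, 0, 0, 0], [0, 0.19, -0.46, 0, 0, 0], [0, 0.19, -0.46, 0, 0, 0], [0, 0.08, -0.2, 0, 0, 0], [0, 0, 0, 0, 0, 0]])

```text
clock: 14.3
position: [0.5255, 0.1181, 0.2316]
ee_rot: [1.905, 2.126, 0.416]
force: [-0.0, 0.1, -1.5]
width: 0.215
```

Request:
apply_moves(commands=[[0, 0.08, -0.2, 0, 0, 0], [0, 0.08, -0.2, 0, 0, 0], [0, 0.08, -0.2, 0, 0, 0], [0, 0, 0, 0, 0, 0], [0, 0, 0, 0, 0, 0]])

```text
clock: 14.8
position: [0.525, 0.118, 0.2371]
ee_rot: [1.906, 2.127, 0.414]
force: [-0.5, 0.5, -4.4]
width: 0.21
```

Run:
```python
from ov import *
hookpose(); nxt([])
print(arm.observe()['ft_torque'])
im,d=snap("side","7");im,d=snap("top","7")
overlay('7',{'top':(225,165,290,225),'side':(215,195,295,265)},BAR)
```

```text
grip [0.5297 0.1182 0.2284] hook [0.5932 0.1251 0.1493] lifter rpy [-0.     0.001  0.109]
t 14.8 pos [0.525  0.118  0.2371] F [-0.5  0.5 -4.4] w 0.21 q [ 0.03  0.16 -0.46  2.09  0.35  0.57  1.  ]
[-0.00739151  0.89332036  0.04970411]
```

View pics/ov7top.png

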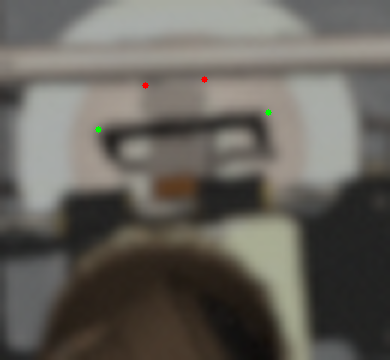

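View pics/ov7side.png

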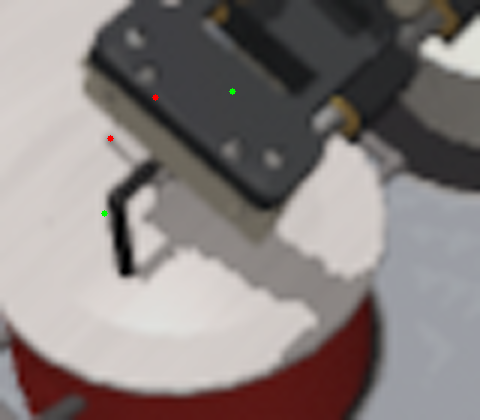

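Request:
apply_moves(commands=[[0, 0.08, -0.2, 0, 0, 0], [0, 0.15, -0.36, 0, 0, 0], [0, 0.19, -0.46, 0, 0, 0], [0, 0.15, -0.36, 0, 0, 0], [0, 0.11, -0.28, 0, 0, 0]])

```text
clock: 15.4
position: [0.5255, 0.1181, 0.256]
ee_rot: [1.906, 2.126, 0.416]
force: [0.3, 0.3, -4.0]
width: 0.213
```

Request:
apply_moves(commands=[[0, 0.04, -0.09, 0, 0, 0], [0, 0, 0, 0, 0, 0], [0, 0, 0, 0, 0, 0]])

```text
clock: 15.7
position: [0.5252, 0.118, 0.2561]
ee_rot: [1.906, 2.127, 0.414]
force: [0.1, -0.6, -3.9]
width: 0.215
```

Run:
```python
from ov import *
hookpose(); nxt([])
im,d=snap("side","8"); crop(im,190,180,320,290,5,"pics/s8.png")
W=cloud("side",d); w=W[200:275,200:290].reshape(-1,3); 
im,d=snap("top","8"); crop(im,215,145,305,235,6,"pics/t8.png")
W=cloud("top",d); r=W[150:225,215:300].reshape(-1,3)
for n,q in (("side",w),("top",r)):
    q=q[(q[:,2]>.105)&(q[:,2]<.135)&(np.hypot(q[:,0]-.595,q[:,1]-.125)<.085)]
    A=np.c_[q[:,:2]-[.595,.124],np.ones(len(q))]; 
    for _ in range(4):
        c=np.linalg.lstsq(A,q[:,2],rcond=None)[0]; k=abs(A@c-q[:,2])<.006; A=A[k];q=q[k]
    print(n,len(q),"slope",c.round(4))
```

```text
grip [0.5298 0.1182 0.2474] hook [0.5934 0.1252 0.1684] lifter rpy [-0.     0.     0.109]
t 15.7 pos [0.5252 0.118  0.2561] F [ 0.1 -0.6 -3.9] w 0.215 q [ 0.04  0.14 -0.47  2.06  0.31  0.61  1.04]
side 2101 slope [ 0.001  -0.0086  0.1241]
top 1012 slope [-0.0357  0.0004  0.1216]
```

View pics/s8.png

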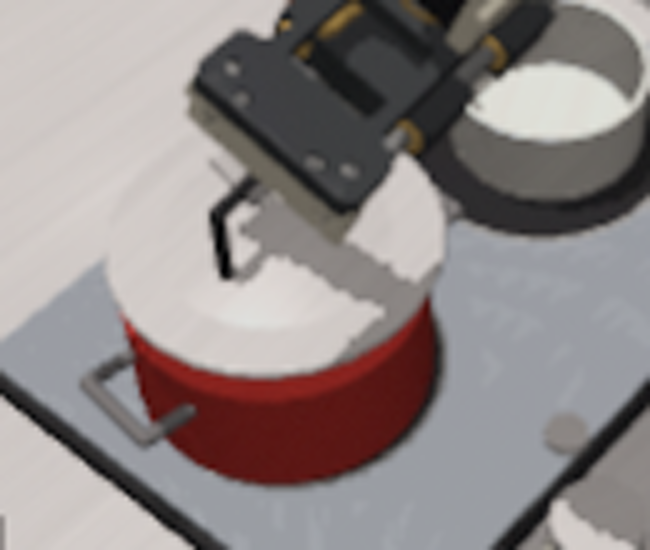

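View pics/t8.png

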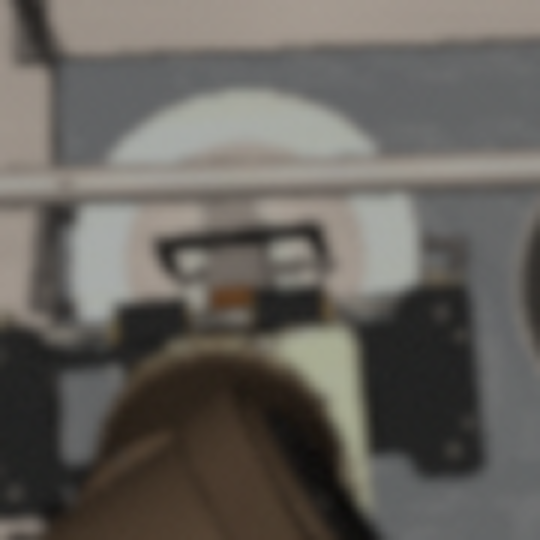

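Run:
```python
from nxt import *
q0=np.array(arm.observe()['joints'])
f=lambda ty:Ro.from_euler('z',ty).apply
for ty in (-.4,-.3,-.2,-.1,0):
  for my in (-.2,-.1,0):
    L=[HK(bar+[-.08,0,.05],.11),HK([.51,-.1,.20],my),HK(tb+[0,0,.09],ty),HK(tb,ty),HK(tb+[0,0,-.021],ty),HK(tb+f(ty)([-.06,0,-.021]),ty),HK(tb+f(ty)([-.06,0,.1]),ty),HK([.50,-.1,.20],my),HK([.50,.12,.20],0.),H(stand(.11),SY),H(stand(0),SY)]
    q=q0; m=9; ms=[]
    for P,Q in L:
        q,o=go(q,P,Q,step=.03); o=np.array(o); ms.append(round(np.minimum(o-LO,HI-o).min(),2))
    print(ty,my,min(ms),ms,q.round(2),np.linalg.norm(err(q,P,Q)).round(4))
```

```text
-0.4 -0.2 0.11 [np.float64(0.4), np.float64(0.35), np.float64(0.37), np.float64(0.21), np.float64(0.15), np.float64(0.11), np.float64(0.19), np.float64(0.34), np.float64(0.34), np.float64(0.4), np.float64(0.45)] [-0.39  0.51 -0.75  1.92  0.93  0.92 -0.25] 0.0
-0.4 -0.1 0.11 [np.float64(0.4), np.float64(0.35), np.float64(0.37), np.float64(0.21), np.float64(0.15), np.float64(0.11), np.float64(0.19), np.float64(0.34), np.float64(0.33), np.float64(0.41), np.float64(0.45)] [-0.39  0.51 -0.74  1.92  0.93  0.92 -0.25] 0.0
-0.4 0 0.11 [np.float64(0.4), np.float64(0.35), np.float64(0.38), np.float64(0.21), np.float64(0.15), np.float64(0.11), np.float64(0.19), np.float64(0.35), np.float64(0.33), np.float64(0.42), np.float64(0.46)] [-0.4   0.5  -0.73  1.92  0.93  0.91 -0.25] 0.0
-0.3 -0.2 0.16 [np.float64(0.4), np.float64(0.35), np.float64(0.37), np.float64(0.24), np.float64(0.19), np.float64(0.16), np.float64(0.23), np.float64(0.35), np.float64(0.34), np.float64(0.38), np.float64(0.43)] [-0.37  0.52 -0.77  1.92  0.94  0.93 -0.26] 0.0
-0.3 -0.1 0.16 [np.float64(0.4), np.float64(0.35), np.float6
[... 2062 characters left out ...]
t64(0.07), np.float64(0.0), np.float64(0.0), np.float64(0.0), np.float64(0.02), np.float64(0.16), np.float64(0.06), np.float64(0.0), np.float64(0.22)] [-0.25  0.59 -0.96  1.91  1.04  1.04 -0.33] 0.0
0 -0.1 0.0 [np.float64(0.4), np.float64(0.35), np.float64(0.06), np.float64(0.0), np.float64(0.0), np.float64(0.0), np.float64(0.02), np.float64(0.15), np.float64(0.02), np.float64(0.0), np.float64(0.22)] [-0.25  0.59 -0.96  1.91  1.04  1.04 -0.33] 0.0
0 0 0.0 [np.float64(0.4), np.float64(0.35), np.float64(0.06), np.float64(0.0), np.float64(0.0), np.float64(0.0), np.float64(0.02), np.float64(0.14), np.float64(0.0), np.float64(0.0), np.float64(0.22)] [-0.25  0.59 -0.96  1.91  1.04  1.04 -0.33] 0.0
```

Run:
```python
from nxt import *
from h import *
w=cloud("top",np.load("top0.npz")['d']); q=w[262:294,366:400].reshape(-1,3); q=q[q[:,2]>.08]; print("jar",np.median(q,0))
ty=-.3;my=-.1
nxt([HK(bar+[-.08,0.001,.05],.11,),HK([.51,-.1,.205],my),HK(tb+[0,.002,.11],ty)],step=.028)
```

```text
jar [ 0.35815101 -0.22572503  0.08822908]
t 15.8 pos [0.5252 0.118  0.256 ] F [-0.5  0.  -4.2] w 0.216 q [ 0.04  0.14 -0.47  2.06  0.31  0.61  1.04]
->  [0.4468 0.1175 0.2847] n 3
[0.27, -2.05, -1.86, 0.0, 0.0, 0.0],
[0.27, -2.05, -1.87, 0.0, 0.0, 0.0],
[0.27, -2.05, -1.86, -0.001, 0.0, -0.001],
   marg 0.404 q [ 0.06 -0.04 -0.51  2.15  0.17  0.67  1.12]
->  [ 0.4417 -0.0929  0.2927] n 8
[-2.61, -0.29, -0.22, 0.0, -0.01, 0.024],
[-2.61, -0.23, -0.2, 0.0, -0.01, 0.025],
[-2.62, -0.16, -0.18, 0.0, -0.009, 0.024],
[-2.63, -0.09, -0.14, 0.0, -0.01, 0.025],
[-2.63, -0.04, -0.13, 0.0, -0.01, 0.024],
[-2.63, 0.03, -0.09, 0.0, -0.01, 0.024],
[-2.63, 0.1, -0.07, 0.0, -0.01, 0.025],
[-2.63, 0.16, -0.05, 0.0, -0.009, 0.024],
   marg 0.347 q [ 0.28 -0.09 -0.17  2.17 -0.03  0.67  1.59]
->  [ 0.4185 -0.3308  0.2717] n 9
[-2.66, -0.08, 0.22, 0.0, -0.008, 0.021],
[-2.65, -0.03, 0.24, 0.0, -0.009, 0.02],
[-2.66, 0.03, 0.26, 0.0, -0.008, 0.021],
[-2.65, 0.08, 0.28, 0.0, -0.009, 0.02],
[-2.64, 0.14, 0.31, 0.0, -0.008, 0.021],
[-2.64, 0.19, 0.33, 0.0, -0.008, 0.021],
[-2.63, 0.25, 0.34, 0.0, -0.009, 0.02],
[-2.63, 0.3, 0.38, 0.0, -0.008, 0.021],
[-2.61, 0.35, 0.39, 0.0, -0.009, 0.02],
   marg 0.363 q [ 0.52  0.09  0.14  2.06 -0.24  0.65  2.1 ]
```

Request:
apply_moves(commands=[[0.05, -0.4, -0.37, 0, 0, 0], [0.1, -0.8, -0.75, 0, 0, 0], [0.15, -1.1, -1.0, 0, 0, 0], [0.15, -1.2, -1.1, 0, 0, 0], [0.15, -1.1, -1.0, 0, 0, 0]])

```text
clock: 16.3
position: [0.465, 0.1177, 0.2784]
ee_rot: [1.905, 2.127, 0.414]
force: [0.2, 1.2, -4.3]
width: 0.218
```

Request:
apply_moves(commands=[[0.1, -0.8, -0.75, 0, 0, 0], [-0.4, -0.7, -0.6, 0, -0.003, 0.008], [-0.9, -0.2, -0.2, 0, -0.006, 0.014], [-1.4, -0.1, -0.1, 0, -0.006, 0.014], [-1.5, -0.1, -0.1, 0, -0.006, 0.014]])

```text
clock: 16.8
position: [0.4461, 0.0731, 0.2872]
ee_rot: [1.959, 2.068, 0.403]
force: [-0.6, -0.5, -4.5]
width: 0.214
```

Request:
apply_moves(commands=[[-1.7, -0.1, -0.1, 0, -0.006, 0.016], [-1.7, -0.1, -0.1, 0, -0.006, 0.016], [-1.7, -0.1, -0.1, 0, -0.006, 0.016], [-1.7, -0.1, -0.1, 0, -0.006, 0.016], [-1.7, -0.1, -0.1, 0, -0.006, 0.016]])

```text
clock: 17.3
position: [0.4412, -0.0125, 0.2898]
ee_rot: [2.042, 1.976, 0.387]
force: [0.3, -0.5, -4.0]
width: 0.216
```

Run:
```python
from ov import *
hookpose()
nxt([HK([.51,-.1,.205],-.1),HK(tb+[0,.002,.11],-.3)],step=.018)
im,d=snap("side","9"); cv2.imwrite("pics/s9.png",im[:,:,::-1])
```

```text
grip [ 0.4458 -0.0129  0.2811] hook [ 0.5097 -0.0149  0.202 ] lifter rpy [ 0.001  0.    -0.033]
t 17.3 pos [ 0.4412 -0.0125  0.2898] F [ 0.3 -0.5 -4. ] w 0.216 q [ 0.2  -0.1  -0.3   2.19  0.04  0.66  1.4 ]
->  [ 0.4417 -0.0929  0.2927] n 5
[-1.61, 0.08, -0.03, 0.0, -0.005, 0.012],
[-1.6, 0.1, -0.03, 0.0, -0.006, 0.013],
[-1.6, 0.12, -0.01, 0.0, -0.005, 0.012],
[-1.61, 0.15, -0.01, 0.0, -0.005, 0.013],
[-1.6, 0.16, 0.0, 0.0, -0.006, 0.012],
   marg 0.344 q [ 0.27 -0.09 -0.17  2.17 -0.02  0.67  1.58]
->  [ 0.4185 -0.3308  0.2717] n 14
[-1.71, -0.05, 0.14, 0.0, -0.005, 0.013],
[-1.71, -0.03, 0.15, 0.0, -0.006, 0.013],
[-1.7, -0.01, 0.16, 0.0, -0.005, 0.014],
[-1.71, 0.02, 0.17, 0.0, -0.005, 0.013],
[-1.7, 0.03, 0.17, 0.0, -0.006, 0.013],
[-1.71, 0.07, 0.19, 0.0, -0.005, 0.013],
[-1.7, 0.08, 0.2, 0.0, -0.005, 0.014],
[-1.7, 0.1, 0.2, 0.0, -0.006, 0.013],
[-1.69, 0.13, 0.21, 0.0, -0.005, 0.013],
[-1.69, 0.15, 0.23, 0.0, -0.005, 0.013],
[-1.69, 0.18, 0.23, 0.0, -0.006, 0.014],
[-1.69, 0.19, 0.24, 0.0, -0.005, 0.013],
[-1.68, 0.22, 0.25, 0.0, -0.005, 0.013],
[-1.68, 0.24, 0.26, 0.0, -0.006, 0.013],
   marg 0.359 q [ 0.52  0.09  0.15  2.06 -0.24  0.65  2.1 ]
```

View pics/s9.png

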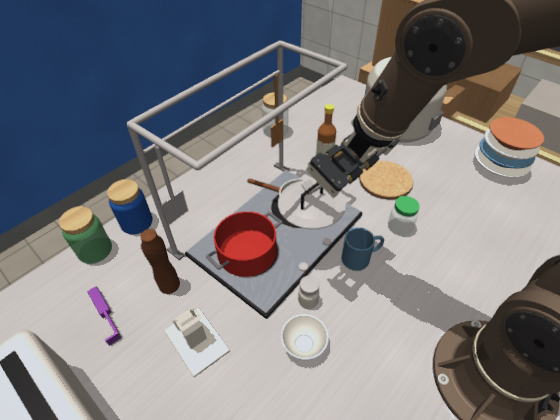

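The lid hangs level (side ~312,200), and the pot is open and still standing. Continue.

Request:
apply_moves(commands=[[-1.6, 0.1, 0, 0, -0.005, 0.012], [-1.6, 0.1, 0, 0, -0.006, 0.013], [-1.6, 0.1, 0, 0, -0.005, 0.012], [-1.6, 0.1, 0, 0, -0.005, 0.013], [-1.6, 0.1, 0.1, 0, -0.006, 0.012]])

```text
clock: 17.85
position: [0.4416, -0.0925, 0.2907]
ee_rot: [2.1, 1.901, 0.37]
force: [0.5, 0.3, -4.0]
width: 0.214
```

Request:
apply_moves(commands=[[-1.7, 0, 0.1, 0, -0.005, 0.013], [-1.7, 0, 0.1, 0, -0.006, 0.013], [-1.7, 0, 0.2, 0, -0.005, 0.014], [-1.7, 0, 0.2, 0, -0.005, 0.013], [-1.7, 0, 0.2, 0, -0.006, 0.013]])

```text
clock: 18.35
position: [0.4336, -0.1772, 0.283]
ee_rot: [2.161, 1.82, 0.354]
force: [0.4, -0.1, -3.4]
width: 0.217
```

Request:
apply_moves(commands=[[-1.7, 0.1, 0.2, 0, -0.005, 0.013], [-1.7, 0.1, 0.2, 0, -0.005, 0.014], [-1.7, 0.1, 0.2, 0, -0.006, 0.013], [-1.7, 0.1, 0.2, 0, -0.005, 0.013], [-1.6, 0.15, 0.2, 0, -0.005, 0.013]])

```text
clock: 18.85
position: [0.4256, -0.2614, 0.2758]
ee_rot: [2.22, 1.739, 0.338]
force: [-0.1, 0.1, -5.2]
width: 0.216
```

Run:
```python
from ov import *
hookpose()
nxt([HK(tb+[0,.002,.11],-.3)],step=.015)
```

```text
grip [ 0.43   -0.2628  0.267 ] hook [ 0.4921 -0.2782  0.188 ] lifter rpy [-0.     0.001 -0.242]
t 18.85 pos [ 0.4256 -0.2614  0.2758] F [-0.1  0.1 -5.2] w 0.216 q [ 0.44  0.02  0.08  2.12 -0.17  0.64  1.97]
->  [ 0.4185 -0.3308  0.2717] n 5
[-1.38, 0.15, 0.15, 0.0, -0.004, 0.011],
[-1.38, 0.17, 0.15, 0.0, -0.005, 0.011],
[-1.38, 0.18, 0.16, 0.0, -0.004, 0.01],
[-1.37, 0.2, 0.17, -0.001, -0.004, 0.011],
[-1.37, 0.21, 0.17, 0.0, -0.004, 0.011],
   marg 0.459 q [ 0.52  0.09  0.14  2.06 -0.25  0.65  2.1 ]
```

Request:
apply_moves(commands=[[-1.6, 0.2, 0.2, 0, -0.005, 0.011], [-1.5, 0.2, 0.2, 0, -0.004, 0.011], [-1.4, 0.2, 0.2, 0, -0.005, 0.011], [-1.2, 0.15, 0.15, 0, -0.004, 0.011], [-0.8, 0.1, 0.1, 0, -0.003, 0.007]])

```text
clock: 19.35
position: [0.4198, -0.3268, 0.2712]
ee_rot: [2.262, 1.674, 0.326]
force: [-0.4, -0.2, -3.6]
width: 0.214
```

Request:
apply_moves(commands=[[-0.3, 0.1, 0, 0, 0, 0.003], [0, 0, 0, 0, 0, 0], [0, 0, 0, 0, 0, 0]])

```text
clock: 19.65
position: [0.4203, -0.3281, 0.2717]
ee_rot: [2.264, 1.673, 0.328]
force: [-0.1, -0.2, -3.7]
width: 0.214
```

```bash
cat > lidfit.py <<'E'
from ov import *
def fitlid(tag,z0,c0):
    """rim circle: project circle of r=.080 at height z0 ; find centre by fitting lid pixels' cloud"""
    for n in("side","top"):
        f=np.load(f"{n}{tag}.npz"); im=f['im']; W=cloud(n,f['d']); hsv=cv2.cvtColor(im,cv2.COLOR_RGB2HSV)
        m=(abs(W[...,2]-z0-.008)<.012)&(np.hypot(W[...,0]-c0[0],W[...,1]-c0[1])<.11)&(hsv[...,1]<70)
        q=W[m]; 
        A=np.c_[q[:,:2]-c0,np.ones(len(q))]; k=np.ones(len(q),bool)
        for _ in range(4): c=np.linalg.lstsq(A[k],q[k,2],rcond=None)[0]; k=abs(A@c-q[:,2])<.005
        ce,r=cv2.minEnclosingCircle(q[k,:2].astype(np.float32))
        # robust edge circle: outermost point per angle
        a=np.arctan2(q[:,1]-ce[1],q[:,0]-ce[0]); rr=np.hypot(q[:,0]-ce[0],q[:,1]-ce[1]); pts=[]
        for b in np.linspace(-np.pi,np.pi,49)[:-1]:
            i=np.where(abs(np.angle(np.exp(1j*(a-b))))<.065)[0]
            if len(i)>3: pts.append(q[i[rr[i].argmax()]])
        pts=np.array(pts)[:,:2]
        s=least_squares(lambda x:np.hypot(*(pts-x[:2]).T)-.0795,ce,loss='soft_l1',f_scale=.002)
        print(n,len(q),"slope",c.round(3),"minencl",np.round(ce,4),round(r,4),"circfit",s.x.round(4))
E
python3 - <<'E'
from lidfit import *
hookpose()
im,d=snap("side","10"); crop(im,310,110,450,230,5,"pics/s10.png")
im,d=snap("top","10"); crop(im,370,180,480,290,5,"pics/t10.png")
g,A,hk=lifter(); fitlid("10",hk[2]-.052,hk[:2])
nxt([HK(tb+[0,.002,.11],-.3)],step=.015)
E
```

```text
grip [ 0.4246 -0.3297  0.263 ] hook [ 0.4858 -0.3484  0.184 ] lifter rpy [ 0.001  0.    -0.297]
side 1498 slope [ 0.002 -0.006  0.138] minencl [ 0.4835 -0.3508] 0.0822 circfit [ 0.4839 -0.3496]
top 1713 slope [-0.011  0.007  0.137] minencl [ 0.485 -0.349] 0.0792 circfit [ 0.4847 -0.3493]
t 19.75 pos [ 0.4203 -0.328   0.2718] F [-0.6  0.8 -3.4] w 0.217 q [ 0.52  0.09  0.14  2.06 -0.24  0.65  2.1 ]
->  [ 0.4185 -0.3308  0.2717] n 1
[-0.33, -0.08, -0.03, 0.0, -0.002, 0.002],
   marg 0.508 q [ 0.52  0.09  0.14  2.06 -0.24  0.65  2.1 ]
```

View pics/s10.png

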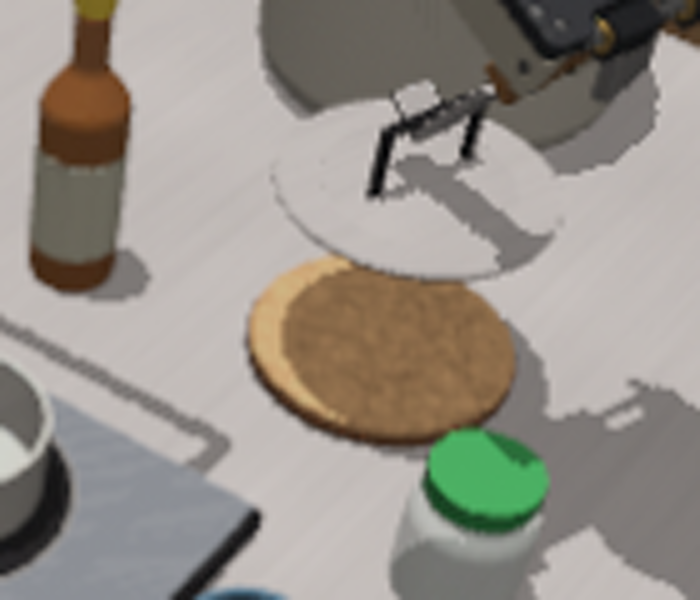

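View pics/t10.png

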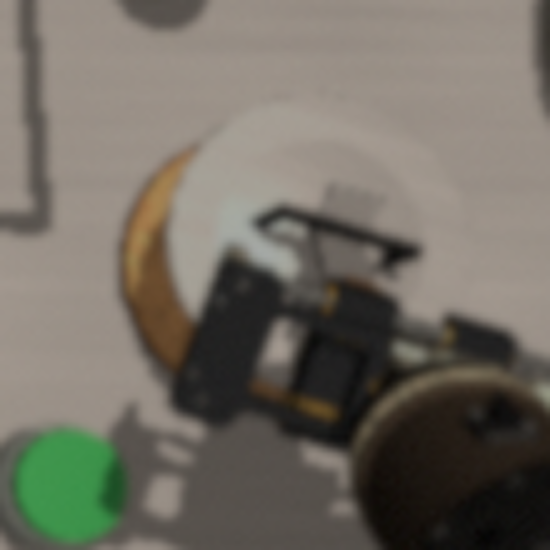

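Run:
```python
from nxt import *
h=np.array([.4858,-.3524,.184])
nxt([HK(h,-.297),HK(h+[0,0,-.09],-.297),HK(h+[0,0,-.105],-.297),],step=.015)
```

```text
t 19.75 pos [ 0.4203 -0.328   0.2718] F [-0.6  0.8 -3.4] w 0.217 q [ 0.52  0.09  0.14  2.06 -0.24  0.65  2.1 ]
->  [ 0.4203 -0.332   0.2717] n 1
[-0.39, 0.1, 0.05, 0.0, -0.001, -0.001],
   marg 0.513 q [ 0.52  0.09  0.14  2.06 -0.25  0.65  2.11]
->  [ 0.4203 -0.332   0.1817] n 6
[0.0, -0.56, 1.39, 0.0, 0.0, 0.0],
[0.0, -0.57, 1.39, 0.0, 0.0, 0.0],
[0.0, -0.56, 1.39, 0.0, 0.0, 0.0],
[0.0, -0.56, 1.39, 0.0, 0.0, 0.0],
[0.0, -0.56, 1.39, 0.0, 0.0, 0.0],
[0.0, -0.57, 1.39, 0.0, 0.0, 0.0],
   marg 0.297 q [ 0.58  0.22  0.09  2.18 -0.39  0.42  2.27]
->  [ 0.4203 -0.332   0.1667] n 1
[0.0, -0.56, 1.39, 0.0, 0.0, 0.0],
   marg 0.258 q [ 0.59  0.24  0.07  2.19 -0.42  0.38  2.3 ]
```

Request:
apply_moves(commands=[[-0.2, 0.05, 0.02, 0, 0, 0], [-0.2, 0.05, 0.02, 0, 0, 0], [0, -0.19, 0.46, 0, 0, 0], [0, -0.37, 0.93, 0, 0, 0], [0, -0.45, 1.1, 0, 0, 0]])

```text
clock: 20.25
position: [0.42, -0.3327, 0.2441]
ee_rot: [2.264, 1.673, 0.327]
force: [0.5, 0.3, -3.0]
width: 0.216
```

Request:
apply_moves(commands=[[0, -0.45, 1.1, 0, 0, 0], [0, -0.45, 1.1, 0, 0, 0], [0, -0.45, 1.1, 0, 0, 0], [0, -0.45, 1.1, 0, 0, 0], [0, -0.37, 0.93, 0, 0, 0]])

```text
clock: 20.75
position: [0.4195, -0.3322, 0.1858]
ee_rot: [2.265, 1.673, 0.327]
force: [0.2, 1.0, -4.6]
width: 0.217
```

Request:
apply_moves(commands=[[0, -0.19, 0.46, 0, 0, 0], [0, -0.1, 0.23, 0, 0, 0], [0, 0, 0, 0, 0, 0], [0, 0, 0, 0, 0, 0]])

```text
clock: 21.15
position: [0.4201, -0.3328, 0.1803]
ee_rot: [2.263, 1.672, 0.328]
force: [-0.3, -0.8, -3.5]
width: 0.215
```

Run:
```python
from lidfit import *
hookpose()
im,d=snap("side","11"); crop(im,310,110,450,230,5,"pics/s11.png")
im,d=snap("top","11"); crop(im,370,180,480,290,5,"pics/t11.png")
g,A,hk=lifter(); fitlid("11",hk[2]-.052,hk[:2])
nxt([HK(np.array([.4858,-.3524,.084]),-.297)],step=.015)
```

```text
grip [ 0.4244 -0.3344  0.1715] hook [ 0.4857 -0.3532  0.0926] lifter rpy [ 0.001 -0.    -0.298]
side 1363 slope [ 0.    -0.002  0.047] minencl [ 0.4837 -0.3551] 0.0811 circfit [ 0.484  -0.3539]
top 1516 slope [-0.013  0.006  0.045] minencl [ 0.4847 -0.3544] 0.0796 circfit [ 0.4845 -0.3542]
t 21.25 pos [ 0.4202 -0.3328  0.1804] F [ 0.1 -0.7 -4.4] w 0.217 q [ 0.58  0.22  0.09  2.18 -0.4   0.41  2.27]
->  [ 0.4203 -0.332   0.1717] n 1
[0.07, -0.34, 0.8, 0.001, 0.0, -0.001],
   marg 0.271 q [ 0.59  0.23  0.08  2.19 -0.41  0.39  2.29]
```

View pics/s11.png

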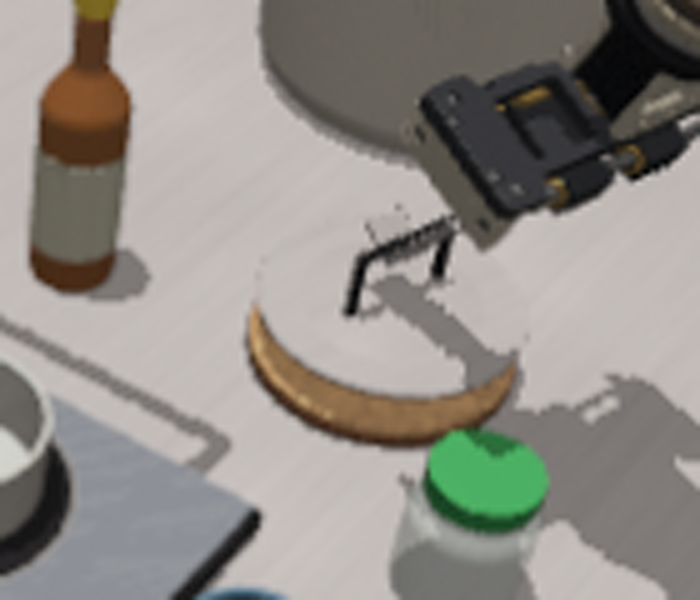

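View pics/t11.png

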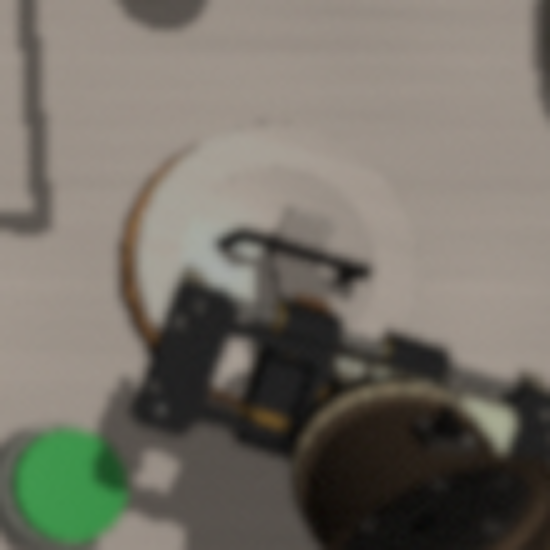

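Request:
apply_moves(commands=[[0.05, -0.15, 0.37, 0, 0, 0], [0, -0.19, 0.46, 0, 0, 0], [0, -0.11, 0.28, 0, 0, 0], [0, 0, 0, 0, 0, 0], [0, 0, 0, 0, 0, 0]])

```text
clock: 21.75
position: [0.4199, -0.332, 0.1677]
ee_rot: [2.264, 1.673, 0.327]
force: [0.5, 0.3, -4.0]
width: 0.212
```

Request:
apply_moves(commands=[[0, -0.06, 0.14, 0, 0, 0], [0, -0.06, 0.14, 0, 0, 0], [0, 0, 0, 0, 0, 0]])

```text
clock: 22.05
position: [0.4199, -0.332, 0.1646]
ee_rot: [2.264, 1.673, 0.327]
force: [-0.7, -0.8, -4.5]
width: 0.215
```

Request:
apply_moves(commands=[[0, -0.06, 0.14, 0, 0, 0], [0, 0, 0, 0, 0, 0], [0, 0, 0, 0, 0, 0]])

```text
clock: 22.35
position: [0.4199, -0.332, 0.1633]
ee_rot: [2.264, 1.673, 0.327]
force: [-0.1, -0.0, -3.7]
width: 0.218
```

Request:
apply_moves(commands=[[0, -0.06, 0.14, 0, 0, 0], [0, 0, 0, 0, 0, 0], [0, 0, 0, 0, 0, 0]])

```text
clock: 22.65
position: [0.4199, -0.3321, 0.1618]
ee_rot: [2.264, 1.672, 0.327]
force: [-0.0, -0.8, -4.6]
width: 0.218
```

Request:
apply_moves(commands=[[0, -0.06, 0.14, 0, 0, 0], [0, 0, 0, 0, 0, 0], [0, 0, 0, 0, 0, 0]])

```text
clock: 22.95
position: [0.4201, -0.3323, 0.1606]
ee_rot: [2.263, 1.672, 0.328]
force: [0.1, 0.1, -1.3]
width: 0.216
```

Request:
apply_moves(commands=[[0, -0.06, 0.14, 0, 0, 0], [0, 0, 0, 0, 0, 0], [0, 0, 0, 0, 0, 0]])

```text
clock: 23.25
position: [0.4198, -0.332, 0.1587]
ee_rot: [2.264, 1.672, 0.327]
force: [0.5, -0.4, -1.0]
width: 0.216
```

Request:
apply_moves(commands=[[0, -0.06, 0.14, 0, 0, 0], [0, 0, 0, 0, 0, 0], [0, 0, 0, 0, 0, 0]])

```text
clock: 23.55
position: [0.4198, -0.332, 0.1571]
ee_rot: [2.264, 1.673, 0.327]
force: [0.9, 0.3, -2.4]
width: 0.211
```

Load left the wrist (−4.5 → −1.3 N): lid is seated. Lower the hook clear of the bar and check.

Request:
apply_moves(commands=[[0, -0.15, 0.37, 0, 0, 0], [0, -0.15, 0.37, 0, 0, 0], [0, -0.15, 0.37, 0, 0, 0], [0, -0.12, 0.3, 0, 0, 0], [0, 0, 0, 0, 0, 0]])

```text
clock: 24.05
position: [0.4195, -0.3318, 0.1413]
ee_rot: [2.265, 1.673, 0.327]
force: [-0.3, 0.3, -1.6]
width: 0.217
```

Run:
```python
from lidfit import *
hookpose()
im,d=snap("side","12"); crop(im,330,140,430,220,7,"pics/s12.png")
g,A,hk=lifter(); 
im,d=snap("top","12"); crop(im,370,180,480,290,5,"pics/t12.png"); fitlid("12",.022,np.array([.484,-.3535]))
h=hk; f=Ro.from_euler('z',-.297).apply
nxt([HK(h+f([-.06,0,0]),-.297),HK(h+f([-.06,0,.1]),-.297)],step=.012)
```

```text
grip [ 0.4238 -0.3334  0.1326] hook [ 0.4849 -0.3521  0.0535] lifter rpy [ 0.001  0.001 -0.298]
side 1286 slope [-0.    -0.003  0.028] minencl [ 0.4844 -0.3545] 0.081 circfit [ 0.4843 -0.3532]
top 1517 slope [-0.015  0.002  0.027] minencl [ 0.4846 -0.3531] 0.0799 circfit [ 0.4845 -0.3538]
t 24.15 pos [ 0.4197 -0.332   0.1418] F [ 0.3 -0.3 -1.5] w 0.212 q [ 0.64  0.28  0.02  2.22 -0.47  0.31  2.36]
->  [ 0.3622 -0.3143  0.1416] n 6
[0.0, -0.93, -0.37, 0.0, 0.0, 0.0],
[0.0, -0.93, -0.37, 0.0, 0.0, -0.001],
[0.0, -0.94, -0.38, 0.0, 0.0, 0.0],
[0.0, -0.93, -0.37, 0.0, 0.0, 0.0],
[0.0, -0.93, -0.37, 0.0, 0.0, 0.0],
[0.0, -0.93, -0.37, -0.001, -0.001, -0.001],
   marg 0.165 q [ 0.75  0.21 -0.04  2.32 -0.53  0.28  2.47]
->  [ 0.3622 -0.3143  0.2416] n 9
[0.0, 0.42, -1.03, 0.0, 0.0, 0.0],
[0.0, 0.42, -1.03, 0.0, 0.0, 0.0],
[0.0, 0.41, -1.03, 0.0, 0.0, 0.0],
[0.0, 0.42, -1.03, 0.0, 0.0, 0.0],
[0.0, 0.42, -1.03, 0.0, 0.0, 0.0],
[0.0, 0.42, -1.03, 0.0, 0.0, 0.0],
[0.0, 0.41, -1.03, 0.0, 0.0, 0.0],
[0.0, 0.42, -1.03, 0.0, 0.0, 0.0],
[0.0, 0.42, -1.03, 0.0, 0.0, 0.0],
   marg 0.198 q [ 0.64  0.04  0.07  2.2  -0.29  0.57  2.21]
```

View pics/s12.png

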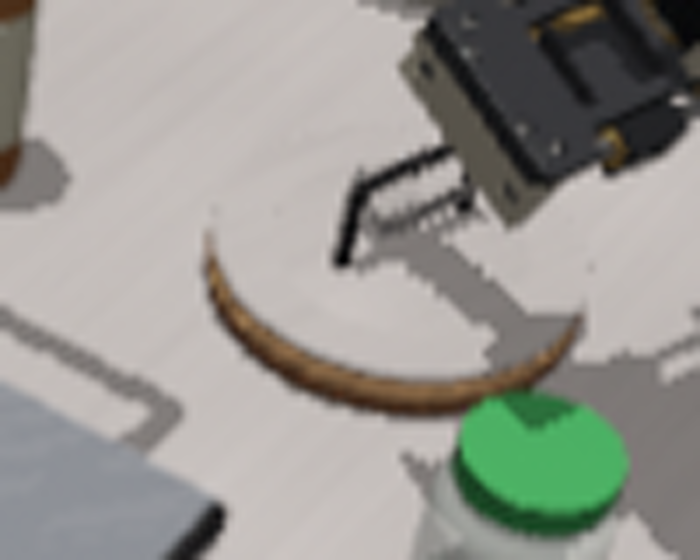

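View pics/t12.png

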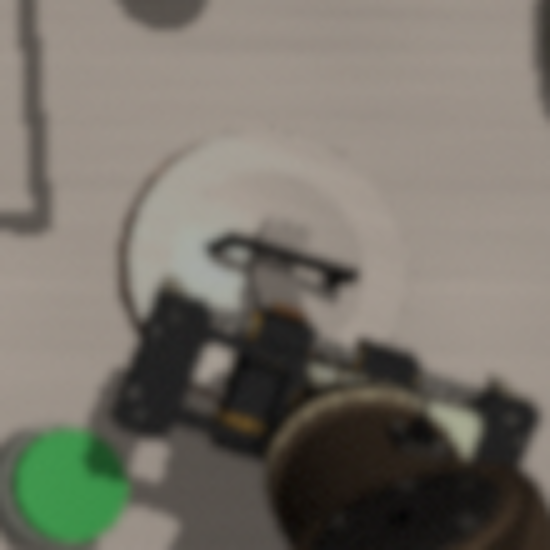

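Request:
apply_moves(commands=[[0, -0.5, -0.2, 0, 0, 0], [0, -0.9, -0.37, 0, 0, 0], [0, -0.9, -0.37, 0, 0, 0], [0, -0.9, -0.37, 0, 0, 0], [0, -0.9, -0.37, 0, 0, 0]])

```text
clock: 24.65
position: [0.3763, -0.3187, 0.1422]
ee_rot: [2.264, 1.672, 0.327]
force: [0.5, 0.7, -1.5]
width: 0.213
```

Request:
apply_moves(commands=[[0, -0.9, -0.37, 0, 0, 0], [0, -0.5, -0.2, 0, 0, 0], [0, 0, 0, 0, 0, 0]])

```text
clock: 24.95
position: [0.3621, -0.3144, 0.1422]
ee_rot: [2.265, 1.672, 0.327]
force: [0.6, 0.6, -1.7]
width: 0.213
```

Run:
```python
from lidfit import *
hookpose(); nxt([])
im,d=snap("side","13"); crop(im,330,140,430,220,7,"pics/s13.png")
```

```text
grip [ 0.3664 -0.316   0.1335] hook [ 0.4276 -0.3348  0.0544] lifter rpy [ 0.001  0.    -0.299]
t 24.95 pos [ 0.3621 -0.3144  0.1422] F [ 0.6  0.6 -1.7] w 0.213 q [ 0.75  0.21 -0.04  2.32 -0.53  0.29  2.47]
```

View pics/s13.png

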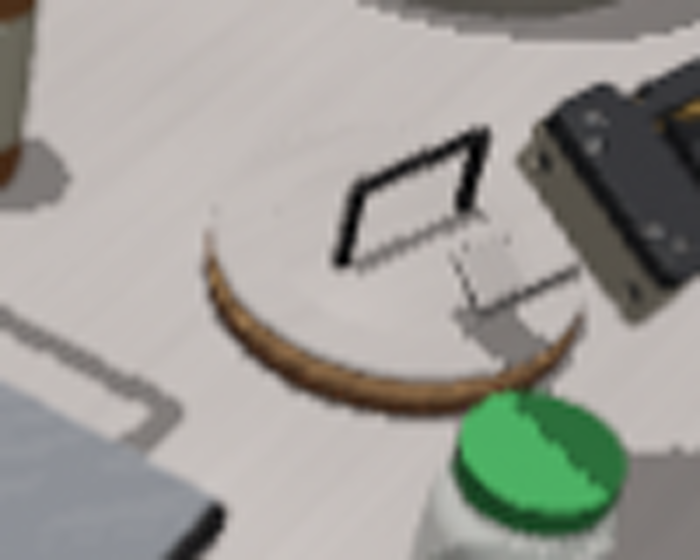

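Hook is clear of the loop. Raise and return to the stand.

Run:
```python
from lidfit import *
g,A,h=lifter()
nxt([HK(h+[0,0,.11],-.299),HK([.48,-.1,.20],-.1),HK([.49,.12,.20],0.),H(stand(.125),SY)],step=.032)
```

```text
t 25.0 pos [ 0.3628 -0.3147  0.1423] F [ 0.4 -1.1 -1.5] w 0.215 q [ 0.75  0.21 -0.04  2.32 -0.53  0.29  2.47]
->  [ 0.3628 -0.3146  0.2523] n 4
[0.01, 1.03, -2.55, 0.0, 0.0, 0.0],
[0.0, 1.04, -2.55, 0.0, 0.0, 0.0],
[0.01, 1.03, -2.55, 0.0, -0.001, 0.0],
[0.0, 1.03, -2.54, 0.0, 0.0, 0.0],
   marg 0.249 q [ 0.62  0.02  0.09  2.18 -0.28  0.6   2.19]
->  [ 0.4117 -0.0929  0.2877] n 8
[2.83, -0.05, -0.5, 0.0, 0.009, -0.023],
[2.83, 0.02, -0.47, 0.0, 0.01, -0.023],
[2.84, 0.08, -0.44, 0.0, 0.009, -0.023],
[2.84, 0.15, -0.42, 0.0, 0.009, -0.023],
[2.84, 0.21, -0.39, 0.0, 0.01, -0.023],
[2.83, 0.28, -0.36, 0.0, 0.009, -0.023],
[2.83, 0.34, -0.34, 0.0, 0.01, -0.023],
[2.83, 0.41, -0.31, 0.0, 0.009, -0.023],
   marg 0.309 q [ 0.4  -0.13 -0.26  2.22 -0.08  0.66  1.65]
->  [0.4214 0.1203 0.2877] n 7
[3.04, -0.16, -0.06, 0.0, 0.005, -0.013],
[3.05, -0.11, -0.05, 0.0, 0.006, -0.014],
[3.05, -0.08, -0.02, 0.0, 0.005, -0.013],
[3.04, -0.03, -0.02, 0.0, 0.005, -0.013],
[3.05, 0.01, 0.01, 0.0, 0.006, -0.014],
[3.05, 0.04, 0.02, 0.0, 0.005, -0.013],
[3.05, 0.09, 0.03, 0.0, 0.005, -0.013],
   marg 0.298 q [ 0.26 -0.07 -0.74  2.16  0.2   0.7   0.95]
->  [0.4074 0.3748 0.2611] n 9
[2.83, -0.25, 0.22, 0.0, -0.006, 0.016],
[2.82, -0.3, 0.2, 0.0, -0.007, 0.016],
[2.82, -0.35, 0.17, 0.0, -0.006, 0.016],
[2.82, -0.39, 0.17, 0.0, -0.007, 0.016],
[2.81, -0.43, 0.14, 0.0, -0.006, 0.016],
[2.8, -0.48, 0.13, 0.0, -0.007, 0.016],
[2.8, -0.53, 0.1, 0.0, -0.006, 0.016],
[2.78, -0.57, 0.09, 0.0, -0.006, 0.016],
[2.78, -0.61, 0.08, 0.0, -0.007, 0.016],
   marg 0.311 q [-0.34  0.36 -0.93  1.87  0.76  1.1  -0.18]
```

Request:
apply_moves(commands=[[0, 0.8, -2.0, 0, 0, 0], [0, 1.0, -2.5, 0, 0, 0], [0, 1.0, -2.5, 0, 0, 0], [0, 1.0, -2.5, 0, 0, 0], [1.5, 0.3, -0.9, 0, 0.005, -0.012]])

```text
clock: 25.5
position: [0.3676, -0.3022, 0.2572]
ee_rot: [2.251, 1.683, 0.331]
force: [0.4, 0.9, -1.7]
width: 0.217
```

Request:
apply_moves(commands=[[2.8, 0, -0.5, 0, 0.009, -0.023], [2.8, 0, -0.5, 0, 0.009, -0.023], [2.8, 0.1, -0.4, 0, 0.01, -0.023], [2.8, 0.15, -0.4, 0, 0.009, -0.023], [2.8, 0.2, -0.4, 0, 0.01, -0.023]])

```text
clock: 26.0
position: [0.3956, -0.1616, 0.2767]
ee_rot: [2.152, 1.834, 0.36]
force: [0.5, -0.7, -1.2]
width: 0.217
```

Request:
apply_moves(commands=[[2.8, 0.3, -0.3, 0, 0.009, -0.023], [2.8, 0.3, -0.3, 0, 0.009, -0.023], [3.0, 0.2, -0.2, 0, 0.007, -0.018], [3.0, -0.1, 0, 0, 0.006, -0.013], [3.0, -0.1, 0, 0, 0.005, -0.013]])

```text
clock: 26.5
position: [0.4147, -0.0168, 0.2865]
ee_rot: [2.068, 1.942, 0.381]
force: [0.6, -0.1, -1.0]
width: 0.215
```

Run:
```python
from lidfit import *
hookpose()
nxt([HK([.49,.12,.20],0.),H(stand(.125),SY)],step=.032)
```

```text
grip [ 0.4193 -0.0174  0.2778] hook [ 0.4832 -0.0214  0.1988] lifter rpy [ 0.001 -0.001 -0.063]
t 26.5 pos [ 0.4147 -0.0168  0.2865] F [ 0.6 -0.1 -1. ] w 0.215 q [ 0.35 -0.14 -0.43  2.23 -0.01  0.66  1.43]
->  [0.4214 0.1203 0.2877] n 5
[2.75, -0.03, -0.03, 0.0, 0.005, -0.012],
[2.74, 0.01, -0.02, 0.0, 0.004, -0.012],
[2.75, 0.04, -0.01, 0.001, 0.005, -0.011],
[2.74, 0.06, 0.0, 0.0, 0.004, -0.012],
[2.75, 0.11, 0.02, 0.0, 0.005, -0.012],
   marg 0.302 q [ 0.26 -0.07 -0.74  2.16  0.2   0.7   0.95]
->  [0.4074 0.3748 0.2611] n 9
[2.83, -0.25, 0.22, 0.0, -0.007, 0.016],
[2.82, -0.3, 0.2, 0.0, -0.006, 0.016],
[2.82, -0.35, 0.18, 0.0, -0.007, 0.016],
[2.82, -0.39, 0.16, 0.0, -0.006, 0.016],
[2.81, -0.43, 0.15, 0.0, -0.007, 0.016],
[2.8, -0.48, 0.12, 0.0, -0.006, 0.016],
[2.8, -0.53, 0.11, 0.0, -0.007, 0.016],
[2.78, -0.57, 0.09, 0.0, -0.006, 0.016],
[2.78, -0.61, 0.07, 0.0, -0.007, 0.016],
   marg 0.308 q [-0.34  0.36 -0.93  1.87  0.76  1.1  -0.18]
```

Request:
apply_moves(commands=[[2.7, 0, 0, 0, 0.005, -0.012], [2.7, 0, 0, 0, 0.005, -0.012], [2.8, 0.05, 0, 0, 0.005, -0.012], [2.7, 0.05, 0, 0, 0.004, -0.012], [2.8, 0.1, 0, 0, 0.004, -0.012]])

```text
clock: 27.0
position: [0.4214, 0.1199, 0.2874]
ee_rot: [2.009, 2.011, 0.394]
force: [0.8, 0.2, -1.8]
width: 0.216
```

Request:
apply_moves(commands=[[2.8, -0.25, 0.2, 0, -0.007, 0.016], [2.8, -0.3, 0.2, 0, -0.006, 0.016], [2.8, -0.35, 0.2, 0, -0.007, 0.016], [2.8, -0.4, 0.15, 0, -0.006, 0.016], [2.8, -0.45, 0.15, 0, -0.007, 0.016]])

```text
clock: 27.5
position: [0.4134, 0.2604, 0.2723]
ee_rot: [2.09, 1.914, 0.375]
force: [1.2, 0.1, -1.7]
width: 0.213
```

Request:
apply_moves(commands=[[2.8, -0.5, 0.1, 0, -0.006, 0.016], [2.8, -0.5, 0.1, 0, -0.007, 0.016], [2.6, -0.5, 0.1, 0, -0.006, 0.016], [2.4, -0.5, 0.1, 0, -0.006, 0.014], [0, 0, 0, 0, 0, 0]])

```text
clock: 28.0
position: [0.4069, 0.3703, 0.2604]
ee_rot: [2.146, 1.846, 0.36]
force: [-1.0, 0.4, -0.7]
width: 0.218
```

Run:
```python
from lidfit import *
hookpose()
nxt([H(stand(.125),SY)],step=.032)
```

```text
grip [0.4114 0.3693 0.2516] hook [0.4745 0.36   0.1725] lifter rpy [ 0.002  0.003 -0.15 ]
t 28.0 pos [0.4069 0.3703 0.2604] F [-1.   0.4 -0.7] w 0.218 q [-0.32  0.35 -0.93  1.88  0.76  1.09 -0.17]
->  [0.4074 0.3748 0.2611] n 1
[0.45, 0.01, -0.07, -0.003, -0.004, 0.004],
   marg 0.34 q [-0.34  0.36 -0.93  1.87  0.76  1.1  -0.19]
```

Request:
apply_moves(commands=[[0.45, 0, -0.05, -0.003, -0.004, 0.004], [0, 0, 0, 0, 0, 0], [0, 0, 0, 0, 0, 0]])

```text
clock: 28.3
position: [0.4088, 0.3699, 0.2615]
ee_rot: [2.147, 1.832, 0.357]
force: [-0.2, 0.0, -1.5]
width: 0.217
```

Run:
```python
from lidfit import *
hookpose()
nxt([H(stand(.125),SY),H(stand(.06),SY)],step=.03)
im,d=snap("top","14")
g,A,hk=lifter()
overlay('14',{'top':(145,185,215,255)},[g+A.apply(np.array([-.5736,0,.8192])*.04+[-.0,0,0]),g-A.apply(np.array([-.5736,0,.8192])*.04)])
```

```text
grip [0.4133 0.3689 0.2528] hook [0.4768 0.3584 0.174 ] lifter rpy [-0.003 -0.004 -0.159]
t 28.3 pos [0.4088 0.3699 0.2615] F [-0.2  0.  -1.5] w 0.217 q [-0.33  0.36 -0.93  1.88  0.76  1.1  -0.18]
->  [0.4074 0.3748 0.2611] n 1
[0.46, -0.21, -0.04, 0.004, 0.004, -0.003],
   marg 0.339 q [-0.34  0.36 -0.93  1.87  0.76  1.1  -0.18]
->  [0.4443 0.369  0.2079] n 3
[0.0, 0.49, 2.11, 0.0, 0.0, 0.0],
[0.0, 0.48, 2.11, 0.0, 0.0, 0.0],
[0.0, 0.49, 2.11, 0.0, 0.0, 0.0],
   marg 0.358 q [-0.34  0.45 -0.87  1.9   0.87  1.02 -0.23]
```

View pics/ov14top.png

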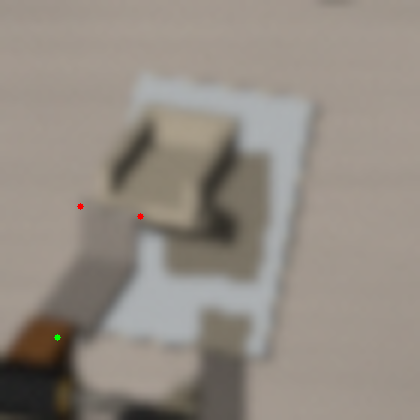

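Request:
apply_moves(commands=[[0, 0, 0, 0, 0, 0], [0, 0, 0, 0, 0, 0]])

```text
clock: 28.55
position: [0.4088, 0.3701, 0.2616]
ee_rot: [2.147, 1.832, 0.358]
force: [-0.4, 0.0, -1.8]
width: 0.218
```

Run:
```python
from lidfit import *
hookpose()
nxt([H(stand(.125),SY)],step=.03)
print(arm.observe()['dq'].round(4))
```

```text
grip [0.4133 0.369  0.2529] hook [0.4768 0.3586 0.1741] lifter rpy [-0.003 -0.004 -0.159]
t 28.55 pos [0.4088 0.3701 0.2616] F [-0.4  0.  -1.8] w 0.218 q [-0.33  0.36 -0.93  1.88  0.76  1.1  -0.18]
->  [0.4074 0.3748 0.2611] n 1
[0.45, -0.21, -0.04, 0.004, 0.004, -0.003],
   marg 0.339 q [-0.34  0.36 -0.93  1.87  0.76  1.1  -0.18]
[-0.005   0.0032 -0.0019 -0.003   0.0012 -0.0004 -0.0015]
```

Request:
apply_moves(commands=[[0.45, -0.2, 0, 0.004, 0.004, -0.003], [0, 0, 0, 0, 0, 0], [0, 0, 0, 0, 0, 0], [0, 0, 0, 0, 0, 0]])

```text
clock: 28.95
position: [0.4074, 0.3753, 0.2606]
ee_rot: [2.147, 1.84, 0.358]
force: [-0.3, 0.5, -1.2]
width: 0.218
```

Run:
```python
from lidfit import *
hookpose()
nxt([H(stand(.125),SY)],step=.03)
```

```text
grip [0.4119 0.3743 0.2518] hook [0.475  0.3645 0.1728] lifter rpy [-0.     0.001 -0.154]
t 28.95 pos [0.4074 0.3753 0.2606] F [-0.3  0.5 -1.2] w 0.218 q [-0.34  0.36 -0.93  1.87  0.76  1.1  -0.19]
->  [0.4074 0.3748 0.2611] n 1
[-0.05, 0.04, -0.04, -0.001, 0.0, 0.001],
   marg 0.339 q [-0.34  0.36 -0.93  1.87  0.76  1.1  -0.19]
```

Request:
apply_moves(commands=[[-0.05, 0.2, 0.8, 0, 0, 0.001], [0, 0.3, 1.4, 0, 0, 0], [0, 0.34, 1.5, 0, 0, 0], [0, 0.27, 1.2, 0, 0, 0], [0, 0, 0, 0, 0, 0]])

```text
clock: 29.45
position: [0.4366, 0.3687, 0.2169]
ee_rot: [2.15, 1.838, 0.353]
force: [0.4, -0.1, -0.7]
width: 0.213
```

Request:
apply_moves(commands=[[0, 0, 0, 0, 0, 0], [0, 0, 0, 0, 0, 0]])

```text
clock: 29.65
position: [0.4353, 0.3709, 0.2197]
ee_rot: [2.148, 1.84, 0.359]
force: [-0.1, -0.0, -0.6]
width: 0.217
```

Run:
```python
from lidfit import *
hookpose()
g,A,h=lifter(); a=(g-S)@Ro.from_euler('z',SY).apply(u0); print("along",a, "off",g-stand(a))
nxt([H(stand(a),SY),H(stand(.04),SY),H(stand(0.001),SY)],step=.015)
im,d=snap("top","15"); crop(im,145,185,215,255,6,"pics/t15.png")
```

```text
grip [0.4399 0.3699 0.2109] hook [0.5031 0.3601 0.1319] lifter rpy [ 0.001  0.001 -0.154]
along 0.07488911295809053 off [-0.00048797  0.00056393 -0.00040819]
t 29.65 pos [0.4353 0.3709 0.2197] F [-0.1 -0.  -0.6] w 0.217 q [-0.34  0.43 -0.89  1.9   0.84  1.04 -0.22]
->  [0.4358 0.3703 0.2201] n 1
[-0.05, 0.07, -0.02, -0.001, -0.001, 0.0],
   marg 0.383 q [-0.34  0.43 -0.89  1.9   0.84  1.04 -0.22]
->  [0.4556 0.3672 0.1915] n 3
[0.0, 0.26, 1.13, 0.0, 0.0, 0.0],
[0.0, 0.26, 1.14, 0.0, 0.0, 0.0],
[0.0, 0.26, 1.13, 0.0, 0.0, 0.0],
   marg 0.394 q [-0.34  0.47 -0.85  1.91  0.9   1.   -0.25]
->  [0.4777 0.3638 0.1595] n 3
[0.0, 0.29, 1.27, 0.0, 0.0, 0.0],
[0.0, 0.29, 1.27, 0.0, 0.0, 0.0],
[0.0, 0.29, 1.27, 0.0, 0.0, 0.0],
   marg 0.428 q [-0.34  0.53 -0.82  1.92  0.97  0.95 -0.27]
```

View pics/t15.png

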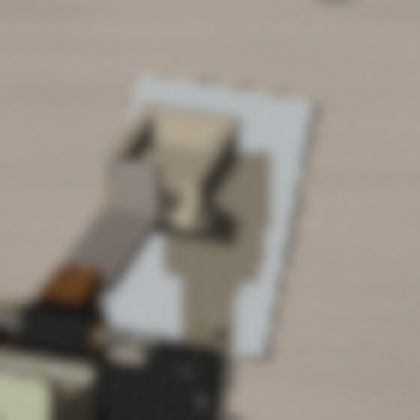

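Request:
apply_moves(commands=[[-0.05, 0.2, 0.6, 0, 0, 0], [0, 0.18, 0.8, 0, 0, 0], [0, 0.18, 0.8, 0, 0, 0], [0, 0, 0, 0, 0, 0], [0, 0, 0, 0, 0, 0]])

```text
clock: 30.2
position: [0.4492, 0.3675, 0.2007]
ee_rot: [2.149, 1.838, 0.357]
force: [0.8, -0.7, -0.5]
width: 0.217
```

Request:
apply_moves(commands=[[0, 0.18, 0.8, 0, 0, 0], [0, 0.18, 0.8, 0, 0, 0], [0, 0.18, 0.8, 0, 0, 0], [0, 0, 0, 0, 0, 0], [0, 0, 0, 0, 0, 0]])

```text
clock: 30.7
position: [0.463, 0.3653, 0.1805]
ee_rot: [2.149, 1.838, 0.357]
force: [2.8, -0.6, -0.5]
width: 0.212
```

```bash
cat > st.py <<'E'
from lidfit import *
g,A,h=lifter(); a=(g-S)@Ro.from_euler('z',SY).apply(u0); print("along",a.round(4), "off",(g-stand(a)).round(4),A.as_euler('xyz').round(3))
nxt([H(stand(0.0),SY)],step=.01)
E
python3 st.py
```

```text
along 0.0266 off [-0.0001 -0.0008 -0.    ] [-0.001  0.001 -0.156]
t 30.7 pos [0.463  0.3653 0.1805] F [ 2.8 -0.6 -0.5] w 0.212 q [-0.34  0.49 -0.84  1.91  0.92  0.98 -0.26]
->  [0.4783 0.3637 0.1587] n 3
[0.03, 0.2, 0.87, 0.0, 0.0, 0.0],
[0.02, 0.2, 0.86, -0.001, 0.001, 0.0],
[0.03, 0.2, 0.87, 0.0, 0.0, 0.0],
   marg 0.438 q [-0.34  0.53 -0.81  1.92  0.97  0.95 -0.28]
```

Request:
apply_moves(commands=[[0.05, 0.2, 0.8, 0, 0, 0], [0.02, 0.18, 0.8, 0, 0, 0], [0, 0, 0, 0, 0, 0], [0, 0, 0, 0, 0, 0]])

```text
clock: 31.1
position: [0.4725, 0.3645, 0.1671]
ee_rot: [2.149, 1.838, 0.357]
force: [2.5, -1.5, -0.5]
width: 0.214
```

```bash
python3 st.py
```

```text
along 0.0102 off [-0.     -0.0001 -0.    ] [-0.001  0.001 -0.156]
t 31.1 pos [0.4725 0.3645 0.1671] F [ 2.5 -1.5 -0.5] w 0.214 q [-0.34  0.52 -0.82  1.92  0.95  0.96 -0.27]
->  [0.4783 0.3637 0.1587] n 2
[0.0, 0.11, 0.5, 0.0, 0.0, 0.0],
[0.01, 0.12, 0.49, -0.001, 0.001, 0.0],
   marg 0.45 q [-0.34  0.53 -0.81  1.92  0.97  0.95 -0.28]
```

Request:
apply_moves(commands=[[0, 0.1, 0.45, 0, 0, 0], [0, 0.08, 0.35, 0, 0, 0], [0, 0, 0, 0, 0, 0], [0, 0, 0, 0, 0, 0]])

```text
clock: 31.5
position: [0.477, 0.3641, 0.1606]
ee_rot: [2.149, 1.839, 0.358]
force: [2.4, -0.3, -0.2]
width: 0.213
```

```bash
python3 st.py
```

```text
along 0.0023 off [ 0.      0.0002 -0.    ] [-0.     0.001 -0.155]
t 31.5 pos [0.477  0.3641 0.1606] F [ 2.4 -0.3 -0.2] w 0.213 q [-0.34  0.53 -0.82  1.92  0.96  0.96 -0.27]
->  [0.4783 0.3637 0.1587] n 1
[-0.02, 0.05, 0.22, -0.001, 0.0, 0.0],
   marg 0.456 q [-0.34  0.53 -0.81  1.92  0.97  0.95 -0.28]
```

Request:
apply_moves(commands=[[0, 0.05, 0.22, 0, 0, 0], [0, 0, 0, 0, 0, 0], [0, 0, 0, 0, 0, 0]])

```text
clock: 31.8
position: [0.4782, 0.3641, 0.1589]
ee_rot: [2.149, 1.839, 0.359]
force: [3.9, 1.6, -1.6]
width: 0.216
```

```bash
python3 st.py
```

```text
along 0.0002 off [ 0.      0.0003 -0.    ] [ 0.     0.001 -0.155]
t 31.8 pos [0.4782 0.3641 0.1589] F [ 3.9  1.6 -1.6] w 0.216 q [-0.34  0.53 -0.81  1.92  0.97  0.95 -0.28]
->  [0.4783 0.3637 0.1587] n 1
[-0.03, 0.0, 0.02, -0.001, 0.0, 0.0],
   marg 0.456 q [-0.34  0.53 -0.81  1.92  0.97  0.95 -0.28]
```

Lifter is back at its recorded pose (0.2 mm). Release gently.

Request:
apply_moves(commands=[[0, 0, 0, 0, 0, 0], [0, 0, 0, 0, 0, 0]], newtons=4)

```text
clock: 32.0
position: [0.4778, 0.3641, 0.1587]
ee_rot: [2.149, 1.84, 0.358]
force: [2.0, -0.1, -1.8]
width: 0.218
```

Request:
apply_moves(commands=[[0, 0, 0, 0, 0, 0], [0, 0, 0, 0, 0, 0], [0, 0, 0, 0, 0, 0], [0, 0, 0, 0, 0, 0], [0, 0, 0, 0, 0, 0]], claw=-1)

```text
clock: 32.5
position: [0.478, 0.3641, 0.1588]
ee_rot: [2.149, 1.839, 0.358]
force: [-0.0, -0.1, 0.9]
width: 0.602
```

Request:
apply_moves(commands=[[0, 0, 0, 0, 0, 0], [0, 0, 0, 0, 0, 0], [0, 0, 0, 0, 0, 0], [0, 0, 0, 0, 0, 0], [0, 0, 0, 0, 0, 0]])

```text
clock: 33.0
position: [0.4781, 0.364, 0.1588]
ee_rot: [2.149, 1.839, 0.358]
force: [0.3, 0.0, -0.3]
width: 0.993
```

Run:
```python
from lidfit import *
nxt([H(stand(.09),SY),H(stand(.13),SY),(np.array([.36,.30,.33]),H(S,SY)[1])],step=.02)
im,d=snap("top","16"); crop(im,130,170,220,260,6,"pics/t16.png")
```

```text
t 33.0 pos [0.4781 0.364  0.1588] F [ 0.3  0.  -0.3] w 0.993 q [-0.34  0.53 -0.81  1.92  0.97  0.95 -0.28]
->  [0.4273 0.3717 0.2325] n 5
[0.0, -0.4, -1.75, 0.0, 0.0, 0.0],
[-0.01, -0.4, -1.75, 0.0, 0.0, 0.0],
[0.0, -0.4, -1.75, 0.0, 0.0, 0.0],
[-0.01, -0.4, -1.75, -0.001, 0.0, 0.0],
[0.0, -0.4, -1.75, 0.0, 0.0, 0.0],
   marg 0.37 q [-0.34  0.41 -0.9   1.89  0.82  1.06 -0.21]
->  [0.4046 0.3752 0.2652] n 3
[0.0, -0.3, -1.3, 0.0, 0.0, 0.0],
[0.0, -0.3, -1.3, 0.0, 0.0, 0.0],
[0.0, -0.3, -1.3, 0.0, 0.0, 0.0],
   marg 0.336 q [-0.34  0.35 -0.93  1.87  0.76  1.11 -0.18]
->  [0.36 0.3  0.33] n 6
[-1.35, -0.1, -1.2, 0.0, 0.0, 0.0],
[-1.36, -0.09, -1.21, 0.0, 0.0, 0.0],
[-1.35, -0.1, -1.2, 0.0, 0.0, 0.0],
[-1.35, -0.09, -1.21, 0.0, 0.0, 0.0],
[-1.35, -0.1, -1.2, 0.0, 0.0, 0.0],
[-1.36, -0.09, -1.21, 0.0, 0.0, 0.0],
   marg 0.261 q [-0.11  0.1  -1.01  1.94  0.51  1.09  0.08]
```

View pics/t16.png

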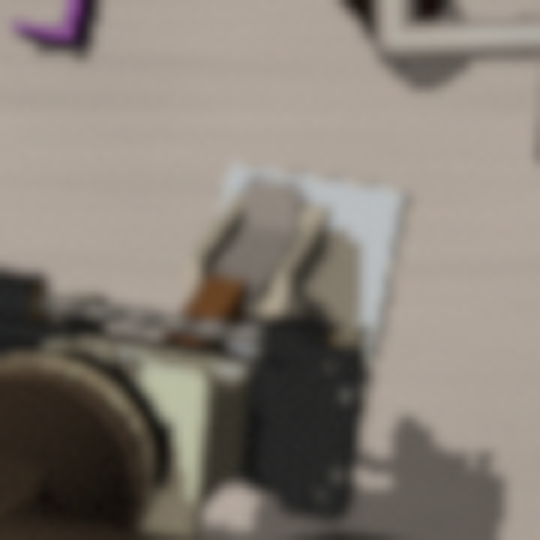

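Released; the lifter sits in its channel. Withdraw along the lean, then move away.

Request:
apply_moves(commands=[[0, -0.2, -1.0, 0, 0, 0], [0, -0.4, -1.7, 0, 0, 0], [0, -0.4, -1.7, 0, 0, 0], [0, -0.4, -1.7, 0, 0, 0], [0, -0.4, -1.7, 0, 0, 0]])

```text
clock: 33.55
position: [0.4315, 0.3716, 0.2263]
ee_rot: [2.148, 1.84, 0.36]
force: [0.5, -0.8, 0.2]
width: 1.0
```

Request:
apply_moves(commands=[[0, -0.4, -1.7, 0, 0, 0], [0, -0.4, -1.7, 0, 0, 0], [-1.4, -0.1, -1.2, 0, 0, 0], [-1.4, -0.1, -1.2, 0, 0, 0], [-1.4, -0.1, -1.2, 0, 0, 0]])

```text
clock: 34.05
position: [0.3893, 0.335, 0.2861]
ee_rot: [2.148, 1.84, 0.358]
force: [0.1, -1.2, 0.2]
width: 1.002
```

Run:
```python
from lidfit import *
nxt([(np.array([.40,.02,.30]),H(S,-.05)[1])],step=.03)
```

```text
t 34.05 pos [0.3893 0.335  0.2861] F [ 0.1 -1.2  0.2] w 1.002 q [-0.23  0.25 -0.97  1.92  0.67  1.08 -0.09]
->  [0.4  0.02 0.3 ] n 11
[-2.81, 0.54, 0.08, 0.0, 0.004, -0.009],
[-2.82, 0.52, 0.07, 0.0, 0.003, -0.009],
[-2.83, 0.5, 0.07, 0.0, 0.004, -0.008],
[-2.83, 0.47, 0.05, 0.0, 0.003, -0.009],
[-2.83, 0.45, 0.04, 0.0, 0.004, -0.009],
[-2.83, 0.42, 0.03, 0.0, 0.003, -0.009],
[-2.84, 0.39, 0.03, 0.0, 0.004, -0.009],
[-2.85, 0.37, 0.01, 0.0, 0.003, -0.008],
[-2.85, 0.35, 0.0, -0.001, 0.004, -0.009],
[-2.84, 0.32, 0.0, 0.0, 0.004, -0.009],
[-2.86, 0.3, -0.02, 0.0, 0.003, -0.009],
   marg 0.254 q [ 0.28 -0.19 -0.46  2.22  0.01  0.71  1.32]
```

Request:
apply_moves(commands=[[-2.8, 0.5, 0.1, 0, 0.004, -0.009], [-2.8, 0.5, 0.1, 0, 0.003, -0.009], [-2.8, 0.5, 0.1, 0, 0.004, -0.009], [-2.8, 0.5, 0.05, 0, 0.003, -0.009], [-2.8, 0.45, 0.05, 0, 0.004, -0.009]])

```text
clock: 34.55
position: [0.3949, 0.1924, 0.2911]
ee_rot: [2.106, 1.894, 0.37]
force: [0.2, -0.8, -0.8]
width: 1.001
```

Request:
apply_moves(commands=[[-2.8, 0.4, 0, 0, 0.003, -0.009], [-2.8, 0.4, 0, 0, 0.003, -0.009], [-2.0, 0.3, 0, 0, 0.003, -0.009], [0, 0, 0, 0, 0, 0], [0, 0, 0, 0, 0, 0]])

```text
clock: 35.05
position: [0.3979, 0.117, 0.2953]
ee_rot: [2.081, 1.924, 0.374]
force: [-0.1, 1.1, 0.4]
width: 1.0
```

Run:
```python
from lidfit import *
im,d=snap("side","17"); cv2.imwrite("pics/s17.png",im[:,:,::-1]); im2,d2=snap("top","17"); cv2.imwrite("pics/t17.png",im2[:,:,::-1])
fitlid("17",.022,np.array([.484,-.3535]))
nxt([])
a=np.load("side0.npz")['im']; b=im
c=np.hstack([cv2.resize(x[285:375,150:240,::-1],(390,390),interpolation=cv2.INTER_CUBIC) for x in(a,b)]); cv2.imwrite("pics/cmp17.png",c)
```

```text
side 624 slope [0.065 0.    0.031] minencl [ 0.4676 -0.3549] 0.0767 circfit [ 0.4849 -0.354 ]
top 2289 slope [-0.002  0.002  0.026] minencl [ 0.4846 -0.3535] 0.0797 circfit [ 0.4843 -0.3537]
t 35.15 pos [0.3979 0.1178 0.295 ] F [-0.1  0.6 -0.5] w 1.0 q [ 0.26 -0.13 -0.75  2.18  0.18  0.74  0.87]
```

View pics/s17.png

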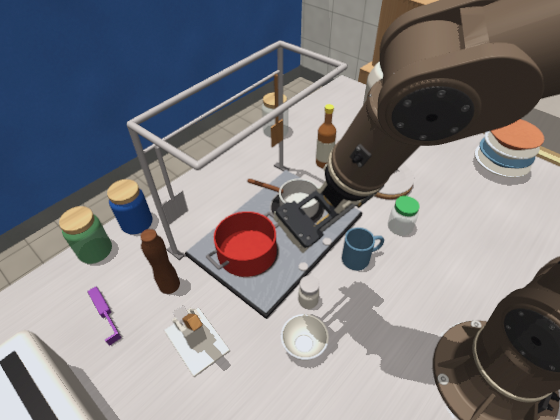

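View pics/t17.png

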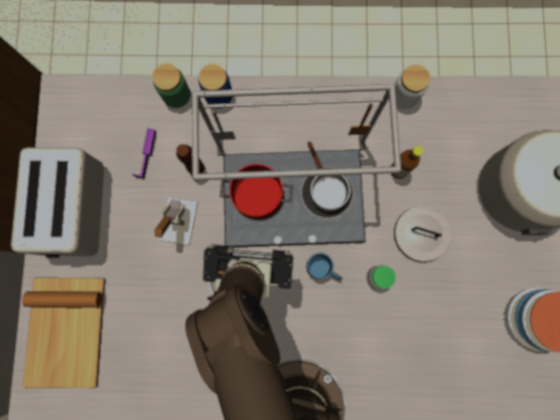

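View pics/cmp17.png

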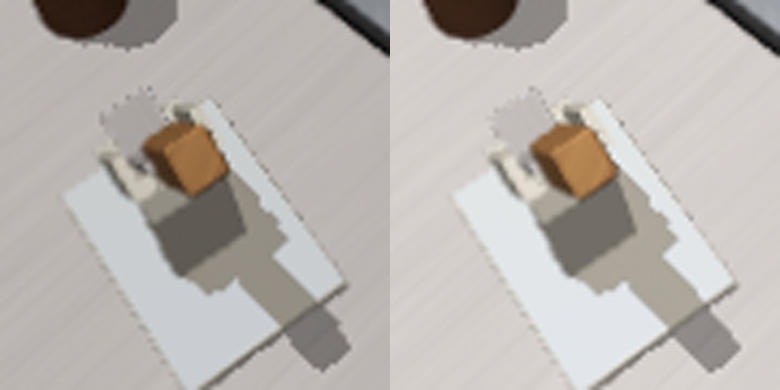

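The lifter looks parked exactly as before, the lid lies centred on the trivet (top ~423,234), and the pot and bystanders are unmoved. Handing in.

```bash
python3 -c "
from cell import order
print(order.sign_off())"
```

```text
the job is handed in; nothing more can be done
None
```

I moved the lid to the trivet with the lifter, parked the lifter back in its stand, and handed the job in at about 35 s of the 72 s allowed.

**What was done:** I drew the wooden lifter from its white stand (the purple look-alike was left alone) and hooked the loop at mid-bar. The lid came off level, crossed at safe height and was set down slowly, until the load left the wrist (about −4.5 to −1.3 N). I then lowered the hook, backed it out, slid the lifter home, released it and moved the arm clear.

**Last checks:**
- **Lid:** it lies flat. Its centre is within about 1 mm of the trivet's by the top camera.
- **Lifter:** it was within 0.3 mm of its recorded pose before release, and its before and after pictures match.
- **Surroundings:** the pot, rack and other things look unmoved in both views. The gripper was open and touching nothing.

**What failed or disagreed:**
- **Joint limits:** my first approach to the stand ran the arm into its joint limits and stalled. I worked out the arm's geometry and replanned with the wrist turned half round. Joint 2 sat at its limit (−0.438 of −0.44) and joint 3 at its own (−1.267 of −1.27), but every reading I took stayed inside the range.
- **Hook position:** the camera put the hook about 2 mm to one side of where the arm reported it, so I corrected for that.
- **Final side view:** the arm partly blocked it, so that camera's lid-flatness reading (slope 0.065) is unreliable. The unobstructed top view gave a slope of 0.002.

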